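Ease the settled sample bottle upright and home

TASK

The square orange-capped sample bottle lies tilted on the grey cradle in the wooden tray. Without gripping it, ease it upright so that it never drops or slams onto its base, then push it along the tray onto the orange pad until it stands fully home, flush against the metal rail, without ramming it. Leave the blue-capped bottle and the beakers in the tray where they are.

Things in the scene. Friction and masses are not known exactly. Their poses are not given: they have to be found in the camera images.
- bottle: the bottle to stand up: white, square, 70 x 70 mm, body 130 mm tall, thin-walled (over 25 N spoils it), about 0.3 to 0.6 kg, centre of mass near 70 mm. Origin at the centre of its base, z along its axis to the cap. At the start it leans 40 degrees towards the robot on the cradle, its base edge at x = -35 mm of its frame on the tray floor; on that edge it balances at some 27 degrees of lean
- bottle_cap (a point): centre of the round orange cap, on the bottle's axis, 157.5 mm above its base; cap 44 mm in diameter, from 145 to 170 mm above the base. Fingers held a little wider than the cap, one on either side, can lift it and then ease it down without gripping
- cradle: fixed grey plastic cradle: a slope, 40 degrees from vertical, with 8 mm side lips, 90 mm wide (y), reaching 75 mm towards the robot, 82 mm high. Origin on the tray floor, where the slope would meet it (under the bottle's lower edge); the slope rises towards -x of its frame. The cap overhangs its upper end, free underneath
- tray: fixed plywood tray, 640 mm along y, reaching from its origin 200 mm towards the robot (-x) and 180 mm away from it; flat floor 12 mm above the bench, rims 14 mm wide and 34 mm above the bench. Origin on the bench, x away from the robot
- rail: fixed aluminium stop rail on the tray's far side, 14 mm thick (x), 460 mm long (y), 45 mm high. Origin on the tray floor at its middle; its working face, towards the robot, is at x = -7 mm of its frame; x points away from the robot
- pad_orange: flat orange square 90 x 90 mm on the tray floor, touching the rail's face, sides parallel to the rail; does not stick out. Origin at its centre on the tray floor, x away from the robot. The bottle's place
- pad_blue: flat blue square 90 x 90 mm on the tray floor, on the other side of the cradle; already taken by the blue-capped bottle. Origin at its centre
- blue_bottle: bystander: the same kind of bottle with a blue cap, standing on the blue pad. Origin at the centre of its base
- beaker_left: bystander: clear open beaker, 70 mm wide, 90 mm tall, near left corner of the tray. Origin at the centre of its base
- beaker_right: bystander: the same in the near right corner of the tray

How it is judged:
By the outcome, as a careful person would: the job done as asked, in the order asked, and still so for the second after the job is handed in, with the robot touching nothing.
It also fails if it takes over 72 s, if anything falls off the work surface, if the arm or the gripper's body presses on something with over 40 N, if the wrist force passes 120 N, or if a joint passes its speed limit or range.

ROBOT

A 6-joint arm with a two-finger parallel gripper is mounted at the origin on the work surface. World frame = base frame: x ahead of the robot, y to its left, z up, the work surface at z = 0. Lengths are in m, angles in rad, forces in N, time in s.
With the tool pointing down it reaches from about 0.325 to 0.9 m from the base axis. Payload 6.1 kg.
Tool frame: the origin (TCP) lies at the very end of the fingers, on their centre line; the grasp point (between the pads) lies 19 mm behind it; z points along the fingers, y is the line along which they close (so a half turn about z gives the same grasp; the last joint's range is limited). The gripper opens to 85 mm and grips with 20 to 120 N. Pads are 22 mm wide; open, the fingers measure 114 mm over their backs; the gripper's body (76 mm by 85 mm) begins 54 mm behind the grasp point. The pads swing forward as they close: fully open they stand 13 mm farther back than shut.
Start: joints at [-1.303, 0.22, 1.526, -0, 1.395, -0.126], TCP at [0.24, -0.577, 0.192] pointing down, gripper open.
Joint ranges: [-2.98, 2.98], [-0.91, 2.08], [0.09, 2.57], [-1.24, 4.39], [0.2, 2.65], [-2.68, 2.68]. Speed limits (rad/s): [2.57, 2.57, 3.01, 3.14, 3.14, 3.14].

INTERFACE

Orientations are given as a unit quaternion [w, x, y, z].
In Python, from bench import observe, optics, workorder gives the robot as it stands. The module is installed in compiled form; this text tells all that it offers.
- The arm moves only by the tool step_arm, never from a script. Its argument "rows" is a list of rows, each an object of numbers: "x", "y", "z": the shift along the tool's x, y, z as a fraction of full scale; "ax", "ay", "az": the turn, a rotation vector about the tool's x, y, z as a fraction of full scale; "grip": the opening, from 0 (shut) to 1 (fully open). A call has exactly 8 rows; each row is the pose to reach, as a shift and turn from the pose commanded when the call began, along the tool's axes at that moment; what a row does not reach only later rows make up. Full scale, the value 1, is 0.1 m for a shift and 60 degrees for a turn. A row lasts 1/8 s, in which the tool goes at most 62.5 mm and 10.7 degrees, less where a joint would pass 70% of its speed; a pose out of reach is approached as far as the arm can. A call with a number of a shift or a turn outside -1 to 1 is refused whole. A call with a gripper value outside its range is refused whole. The fingers move at their own pace and stop on an object; "grip_force" is the grip in N (left out, the last holds). Time passes only in rows, so rows that repeat a pose let the fingers close, or fill a call up. It gives the time, the measured TCP pose, the force, the opening and the grip force at its end, in the units of the state.
- observe(): the state, without advancing time (a new reading comes with each control period).
- optics.read_camera(name): name is "side" or "top" or "wrist"; returns a dict with "frame" (400x640x3 uint8, red, green, blue), "fovy" (degrees; the focal length in pixels is half the picture's height over the tangent of half this angle, whatever the lens; pixels are square), "cx", "cy" (the principal point, pixels), "position" and "rotation" of the camera in the world. Camera axes: x right, y down, z forward; pixel columns grow to the right and rows downward; lengths in m; the calibration is good to about 2 mm. A picture is of the moment at which its call begins. There is no depth.
- workorder.sign_off(): hands the job in; it is judged then, once.
The state is a dict: "clock": time; "joints": joint angles; "qd": joint speeds; "effort": joint torques, N m; "tool_pos": TCP position; "orientation": TCP orientation; "contact_force": force on the tool from outside, world axes, zero at the start; "ft_torque": the same for the moment, N m; "finger_gap": finger opening in m; "finger_force": force on a finger pad.
Only numpy, scipy, OpenCV 4.12 (cv2) and the standard library are available. Lean on these libraries where they do the work, as an engineer would, in place of code of your own. Each camera call takes 0.05 s, during which the arm holds its last target. There are 200 camera calls.

## Working session

There is one attempt and no reset: what is moved stays moved. The work goes in short steps, Python scripts to look and compute and a tool call to move; the robot and the scene stay as the last step left them, time stands still between calls to the robot, and variables do not carry over. Pictures are saved under pics/ and viewed, at most 10 in all, crops included, and the job is handed in when it is done.

Besides the shell and the picture viewer there is one more tool, called after "Request:" in YAML: its name, and indented under it one key for each argument. step_arm: Moves the arm, as the interface text tells. Shift numbers are shares of 0.1 m and turn numbers shares of 60 degrees, none past 1 either way. Its arguments: {"type":"object","properties":{"rows":{"type":"array","items":{"type":"object","properties":{"x":{"type":"number"},"y":{"type":"number"},"z":{"type":"number"},"ax":{"type":"number"},"ay":{"type":"number"},"az":{"type":"number"},"grip":{"type":"number"}}}},"grip_force":{"type":"number"}},"required":["rows"]}

```bash
mkdir -p pics; ls; python3 - <<'E'
from bench import observe, optics
import cv2
s=observe();print(s)
for n in("side","top"):
    c=optics.read_camera(n);print(n,{k:v for k,v in c.items() if k!='frame'})
    cv2.imwrite(f'pics/{n}0.png',c['frame'][:,:,::-1])
E
```

```text
pics
{'clock': 0.0, 'joints': array([-1.30310855e+00,  2.21216203e-01,  1.52761530e+00,  1.61902755e-05,
        1.39470128e+00, -1.26089680e-01]), 'qd': array([ 0.00044237,  0.0008557 ,  0.00038483, -0.00100558, -0.00135548,
       -0.00124545]), 'effort': array([ 1.33127323e-03, -4.96899819e+01, -3.89394164e+01, -2.90698781e-04,
        1.08104147e-02,  1.33084200e-06]), 'tool_pos': array([ 0.23962626, -0.57650185,  0.19130325]), 'orientation': array([-9.68198852e-04,  9.80679765e-01,  1.95617629e-01, -6.06737348e-05]), 'contact_force': array([-0.74775387, -0.31500065,  0.43707452]), 'ft_torque': array([-0.02169922, -0.00605756,  0.03575877]), 'finger_force': 0.0, 'finger_gap': 0.0853175355888721}
side {'fovy': 48.412799737052225, 'cx': 314.87648514197076, 'cy': 198.73154554901748, 'position': array([0.47779014, 0.65481183, 0.66654407]), 'rotation': array([ 0.02618198, -0.07112185,  0.90392873, -0.42091453])}
top {'fovy': 56.022497801051564, 'cx': 311.6458226194027, 'cy': 202.66700161545558, 'position': array([ 0.4409115 , -0.00554762,  1.02408968]), 'rotation': array([ 0.04977154, -0.69905392,  0.71247502, -0.03501081])}
```

View pics/side0.png

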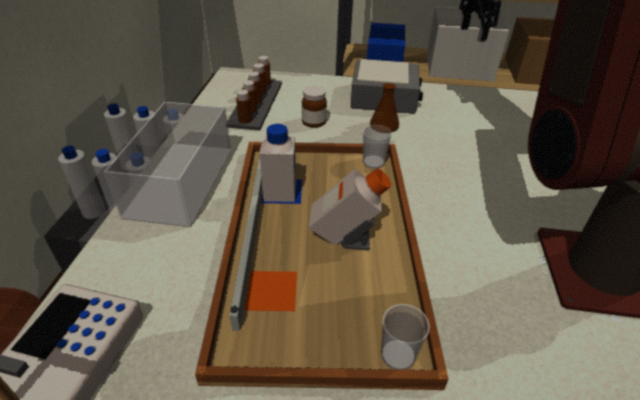

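View pics/top0.png

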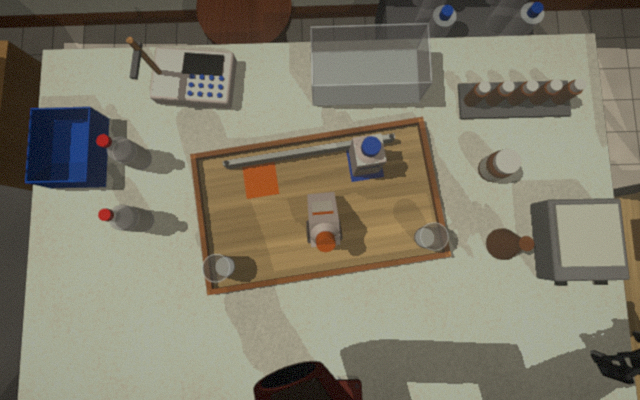

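The side view shows the tilted bottle's cap near (378,181), the orange pad near (272,290), and the blue bottle near (280,165). In the top view the cap is near (326,240), the pad near (261,181), and the rail runs from (228,163) to (392,137). I'll enlarge both.

```bash
python3 - <<'E'
import cv2
t=cv2.imread('pics/top0.png')[110:300,185:455];s=cv2.imread('pics/side0.png')[120:345,205:435]
b=lambda i,k:cv2.convertScaleAbs(cv2.resize(i,None,fx=k,fy=k,interpolation=cv2.INTER_CUBIC),alpha=1.3)
cv2.imwrite('pics/topc.png',b(t,2.9));cv2.imwrite('pics/sidec.png',b(s,2.6))
print(b(t,2.9).shape,b(s,2.6).shape)
E
```

```text
(551, 783, 3) (585, 598, 3)
```

View pics/topc.png

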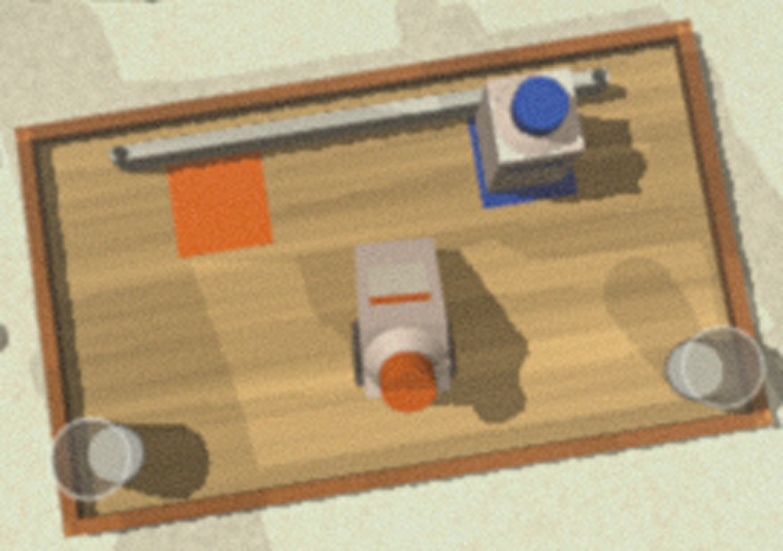

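View pics/sidec.png

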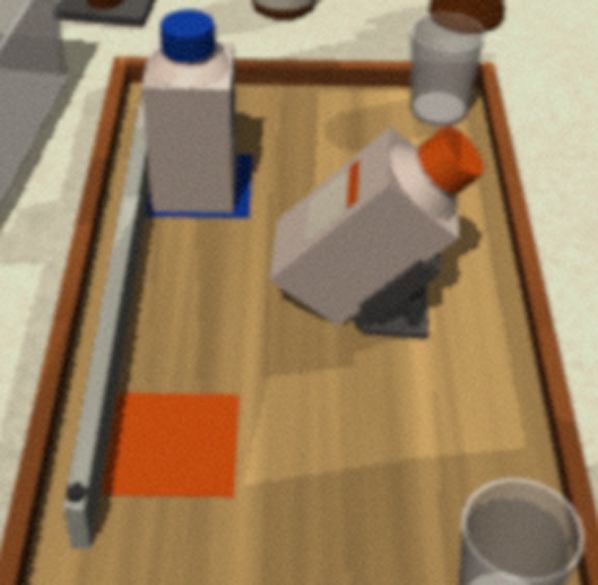

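The crops show these features:
- **Top crop:** cap centre (408,381), pad corners (262,157), (273,243), (181,258), (168,166), tray rim corners (17,130), (688,22), (775,425), (67,535).
- **Side crop:** cap centre (449,160), pad corners (118,393), (238,395), (234,496), (104,496).

```bash
cat > h.py <<'E'
import numpy as np
from scipy.spatial.transform import Rotation as R
from scipy.optimize import least_squares
CAM={'side':(48.412799737052225,314.87648514197076,198.73154554901748,[0.47779014,0.65481183,0.66654407],[0.02618198,-0.07112185,0.90392873,-0.42091453]),
'top':(56.022497801051564,311.6458226194027,202.66700161545558,[0.4409115,-0.00554762,1.02408968],[0.04977154,-0.69905392,0.71247502,-0.03501081])}
def q2R(q): return R.from_quat(np.r_[q[1:],q[0]])
def ray(n,u,v):
    f,cx,cy,p,q=CAM[n];f=200/np.tan(np.radians(f)/2)
    return np.array(p),q2R(q).apply([(u-cx)/f,(v-cy)/f,1])
def plane(n,u,v,z):
    p,d=ray(n,u,v);return p+d*(z-p[2])/d[2]
def proj(n,P):
    f,cx,cy,p,q=CAM[n];f=200/np.tan(np.radians(f)/2)
    c=q2R(q).inv().apply(np.array(P)-p);return c[...,:2]/c[...,2:]*f+[cx,cy]
def tri(obs):
    A=0;b=0
    for n,u,v in obs:
        p,d=ray(n,u,v);d/=np.linalg.norm(d);M=np.eye(3)-np.outer(d,d);A=A+M;b=b+M@p
    x=np.linalg.solve(A,b);return x,[np.linalg.norm((np.eye(3)-np.outer(d/np.linalg.norm(d),d/np.linalg.norm(d)))@(x-p)) for p,d in [ray(*o) for o in obs]]
T=lambda x,y:('top',185+x/2.9,110+y/2.9)
S=lambda x,y:('side',205+x/2.6,120+y/2.6)
E
python3 - <<'E'
from h import *
np.set_printoptions(precision=4,suppress=True)
print('cap',tri([T(408,381),S(449,160)]))
tc=[plane(*T(*p),.034) for p in[(17,130),(688,22),(775,425),(67,535)]];print('tray',np.array(tc))
for i in range(4):
    d=tc[(i+1)%4]-tc[i];print(np.linalg.norm(d),np.degrees(np.arctan2(d[1],d[0])))
print('pad top',np.array([plane(*T(*p),.012) for p in[(168,166),(262,157),(273,243),(181,258)]]))
print('pad side',np.array([plane(*S(*p),.012) for p in[(104,496),(118,393),(238,395),(234,496)]]))
print('padtri',[tri([T(*a),S(*b)]) for a,b in[((262,157),(118,393)),((273,243),(238,395)),((181,258),(234,496))]])
print('blue base bot', plane(*S(150,212),.012),plane(*S(233,212),.012),'bluecap',tri([T(540,104),S(188,37)]))
print('base far top edge',tri([T(355,247),S(273,283)]),tri([T(435,238),S(276,235)]))
print('base low edge +y corner',plane(*S(337,322),.012),'rail face top', plane(*T(125,165),.057),plane(*T(480,105),.057))
E
```

```text
cap (array([ 0.4549, -0.019 ,  0.1523]), [np.float64(0.0007815577662507837), np.float64(0.0007815577662509364)])
tray [[ 0.6979  0.3396  0.034 ]
 [ 0.7865 -0.2897  0.034 ]
 [ 0.4127 -0.3472  0.034 ]
 [ 0.3262  0.2868  0.034 ]]
0.6354609978250915 -81.98394274229639
0.37822051755949393 -171.25468846590232
0.6398348186556926 97.76797824612562
0.3754198018941607 8.08412411933328
pad top [[0.6653 0.2021 0.012 ]
 [0.6719 0.1125 0.012 ]
 [0.5893 0.1027 0.012 ]
 [0.5769 0.1894 0.012 ]]
pad side [[0.6617 0.2073 0.012 ]
 [0.6758 0.118  0.012 ]
 [0.5886 0.1057 0.012 ]
 [0.5751 0.1933 0.012 ]]
padtri [(array([0.6754, 0.1135, 0.0061]), [np.float64(0.002099449027673474), np.float64(0.0020994490276737532)]), (array([0.5894, 0.103 , 0.0088]), [np.float64(0.00032049735138305453), np.float64(0.000320497351383074)]), (array([0.5766, 0.1902, 0.0077]), [np.float64(0.0008239534535772563), np.float64(0.0008239534535775152)])]
blue base bot [ 0.7016 -0.0852  0.012 ] [ 0.6305 -0.0971  0.012 ] bluecap (array([ 0.6732, -0.13  ,  0.1656]), [np.float64(0.002068260584093457), np.float64(0.00206826058409342)])
base far top edge (array([0.5771, 0.0245, 0.0508]), [np.float64(0.0012859913006177785), np.float64(0.0012859913006177165)]) (array([ 0.5862, -0.0485,  0.0347]), [np.float64(0.0012518712284695264), np.float64(0.0012518712284698412)])
base low edge +y corner [0.5255 0.0201 0.012 ] rail face top [0.6571 0.2321 0.057 ] [ 0.7053 -0.0914  0.057 ]
```

```bash
cat >> h.py <<'E'
YAW=np.radians(8.1);ex=np.array([np.cos(YAW),np.sin(YAW),0]);ey=np.array([-np.sin(YAW),np.cos(YAW),0]);ez=np.array([0,0,1.])
PIV=np.array([0.5286,-0.0086,0.012])
def W(x,y,z): return PIV+x*ex+y*ey+z*ez   # tray-aligned coords about pivot
def Rm(y,z): return R.from_matrix(np.c_[np.cross(y,z),y,z])
def cage(lean,h,dx=0,dz=0):  # tool along bottle axis, TCP h above base
    c,s=np.cos(np.radians(lean)),np.sin(np.radians(lean))
    y=c*ex+s*ez;z=s*ex-c*ez
    return PIV+.035*y-h*z+dx*ex+dz*ez,Rm(y,z)
def cur():
    from bench import observe
    s=observe();return np.array(s['tool_pos']),q2R(s['orientation']),s
def rel(a,b):  # b relative to a in units
    v=a[1].inv().apply(b[0]-a[0])/.1;w=(a[1].inv()*b[1]).as_rotvec()/np.radians(60)
    return np.round(np.r_[v,w],3)
def apply(a,r): return a[0]+a[1].apply(np.array(r[:3])*.1),a[1]*R.from_rotvec(np.array(r[3:])*np.radians(60))
E
python3 - <<'E'
from h import *
p,r,s=cur();a=(p,r)
pre=cage(40,.228);down=cage(0,.2)[1]
from scipy.spatial.transform import Slerp
wp=[]
P0=np.array([.30,-.45,.26]);n=7
goal=pre
rr=Slerp([0,1],R.concatenate([r,down]))
line=[p+(np.array([.41,-.025,.26])-p)*k/6 for k in range(1,7)]
line=[l if k>1 else l for k,l in enumerate(line)]
c=a
for k,l in enumerate(line):
    l=l.copy();l[2]=min(.26,.2+.03*(k+1))
    q=rel(c,(l,rr(min(1,(k+1)/4))));q=np.round(q,2);print(q);c=apply(c,q)
print(c[0]);q=np.round(rel(c,pre),2);print('pre',q)
E
```

```text
[ 0.62 -0.74 -0.38 -0.   -0.   -0.32]
[ 0.82 -0.5  -0.3  -0.   -0.   -0.31]
[ 0.94 -0.21 -0.   -0.   -0.   -0.31]
[ 0.96  0.1  -0.   -0.   -0.   -0.32]
[ 0.86  0.41  0.   -0.   -0.    0.  ]
[ 0.87  0.42  0.   -0.   -0.    0.  ]
[ 0.41043644 -0.02523807  0.26025793]
pre [-0.   -0.    0.51 -0.67 -0.    0.  ]
```

Request:
step_arm:
  rows:
    - {"x": 0.15,"y": -0.19,"z": -0.1,"az": -0.08,"grip": 1}
    - {"x": 0.31,"y": -0.37,"z": -0.2,"az": -0.16,"grip": 1}
    - {"x": 0.46,"y": -0.55,"z": -0.3,"az": -0.24,"grip": 1}
    - {"x": 0.62,"y": -0.74,"z": -0.38,"az": -0.32,"grip": 1}
    - {"x": 0.62,"y": -0.74,"z": -0.38,"az": -0.32,"grip": 1}
    - {"x": 0.62,"y": -0.74,"z": -0.38,"az": -0.32,"grip": 1}
    - {"x": 0.62,"y": -0.74,"z": -0.38,"az": -0.32,"grip": 1}
    - {"x": 0.62,"y": -0.74,"z": -0.38,"az": -0.32,"grip": 1}

```text
$.rows[0]: bad value
```

Request:
step_arm:
  rows:
    - {"x": 0.1,"y": -0.06,"z": -0.04,"az": -0.04,"grip": 1}
    - {"x": 0.2,"y": -0.12,"z": -0.08,"az": -0.08,"grip": 1}
    - {"x": 0.3,"y": -0.18,"z": -0.12,"az": -0.12,"grip": 1}
    - {"x": 0.4,"y": -0.25,"z": -0.15,"az": -0.16,"grip": 1}
    - {"x": 0.5,"y": -0.31,"z": -0.19,"az": -0.2,"grip": 1}
    - {"x": 0.6,"y": -0.37,"z": -0.23,"az": -0.24,"grip": 1}
    - {"x": 0.7,"y": -0.43,"z": -0.27,"az": -0.28,"grip": 1}
    - {"x": 0.82,"y": -0.5,"z": -0.3,"az": -0.31,"grip": 1}

```text
$.rows[0]: bad value
```

Request:
step_arm:
  rows:
    - {"x": 0.12,"y": -0.03,"az": -0.04,"grip": 1}
    - {"x": 0.24,"y": -0.05,"az": -0.08,"grip": 1}
    - {"x": 0.36,"y": -0.08,"az": -0.12,"grip": 1}
    - {"x": 0.48,"y": -0.11,"az": -0.16,"grip": 1}
    - {"x": 0.6,"y": -0.13,"az": -0.2,"grip": 1}
    - {"x": 0.72,"y": -0.16,"az": -0.24,"grip": 1}
    - {"x": 0.84,"y": -0.19,"az": -0.28,"grip": 1}
    - {"x": 0.94,"y": -0.21,"az": -0.31,"grip": 1}

```text
$.rows[0]: bad value
```

Request:
step_arm:
  rows:
    - {"x": 0.12,"y": 0.01,"az": -0.04,"grip": 1}
    - {"x": 0.24,"y": 0.03,"az": -0.08,"grip": 1}
    - {"x": 0.36,"y": 0.04,"az": -0.12,"grip": 1}
    - {"x": 0.48,"y": 0.05,"az": -0.16,"grip": 1}
    - {"x": 0.6,"y": 0.06,"az": -0.2,"grip": 1}
    - {"x": 0.72,"y": 0.08,"az": -0.24,"grip": 1}
    - {"x": 0.84,"y": 0.09,"az": -0.28,"grip": 1}
    - {"x": 0.96,"y": 0.1,"az": -0.32,"grip": 1}

```text
$.rows[0]: bad value
```

Request:
step_arm:
  rows:
    - {"x": 0.11,"y": 0.05,"grip": 1}
    - {"x": 0.22,"y": 0.1,"grip": 1}
    - {"x": 0.33,"y": 0.15,"grip": 1}
    - {"x": 0.44,"y": 0.2,"grip": 1}
    - {"x": 0.55,"y": 0.26,"grip": 1}
    - {"x": 0.66,"y": 0.31,"grip": 1}
    - {"x": 0.77,"y": 0.36,"grip": 1}
    - {"x": 0.86,"y": 0.41,"grip": 1}

```text
$.rows[0]: bad value
```

Request:
step_arm:
  rows:
    - {"x": 0.11,"y": 0.05,"ax": -0.08,"grip": 1}
    - {"x": 0.22,"y": 0.1,"ax": -0.16,"grip": 1}
    - {"x": 0.33,"y": 0.15,"ax": -0.25,"grip": 1}
    - {"x": 0.44,"y": 0.2,"ax": -0.34,"grip": 1}
    - {"x": 0.55,"y": 0.26,"ax": -0.43,"grip": 1}
    - {"x": 0.66,"y": 0.31,"ax": -0.51,"grip": 1}
    - {"x": 0.77,"y": 0.36,"ax": -0.59,"grip": 1}
    - {"x": 0.87,"y": 0.42,"ax": -0.67,"grip": 1}

```text
$.rows[0]: bad value
```

```bash
python3 - <<'E'
from h import *
from bench import optics
import cv2
p,r,s=cur();print(s['clock'],p,s['joints'],s['contact_force'],s['finger_gap'])
print('pre',rel((p,r),cage(40,.228)),'fin',rel((p,r),cage(40,.148)))
w=optics.read_camera('wrist');print({k:v for k,v in w.items() if k!='frame'})
t=optics.read_camera('side')['frame'][:,:,::-1]
cv2.imwrite('pics/a.png',cv2.resize(t[60:280,220:460],None,fx=2.5,fy=2.5))
cv2.imwrite('pics/w.png',w['frame'][:,:,::-1])
E
```

```text
0.1 [ 0.23964922 -0.5765863   0.19142224] [-1.30310301e+00  2.21146027e-01  1.52747253e+00  6.29107035e-06
  1.39468755e+00 -1.26078906e-01] [-0.32748618 -0.23896168  0.73137843] 0.0855999619368489
pre [ 3.688 -4.436 -0.169 -0.567  0.437 -1.205] fin [ 4.186 -4.306  0.444 -0.567  0.437 -1.205]
{'fovy': 64.62650598026383, 'cx': 319.4515175211603, 'cy': 196.78448732624616, 'position': array([ 0.30940924, -0.5464614 ,  0.37336772]), 'rotation': array([ 0.12656005,  0.82217211, -0.54840393, -0.08525664])}
```

View pics/a.png

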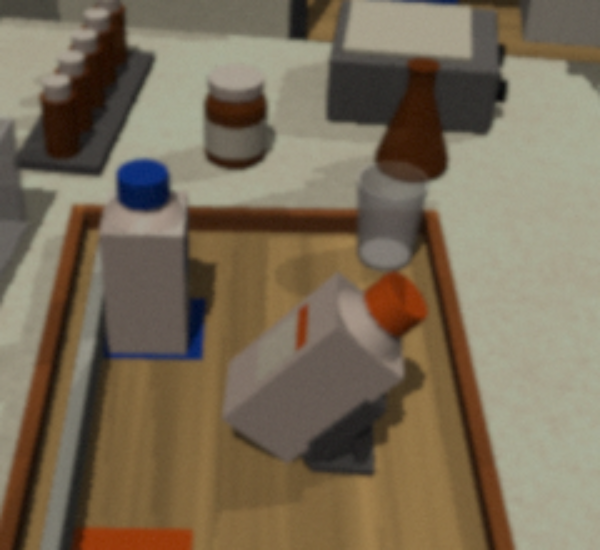

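The picture shows the scene unchanged, since every call was refused. Rows probably need all seven fields, so I'll test one.

Request:
step_arm:
  rows:
    - {"x": 0.15,"y": -0.19,"z": -0.1,"ax": 0,"ay": 0,"az": -0.08,"grip": 1}
    - {"x": 0.31,"y": -0.37,"z": -0.2,"ax": 0,"ay": 0,"az": -0.16,"grip": 1}
    - {"x": 0.46,"y": -0.55,"z": -0.3,"ax": 0,"ay": 0,"az": -0.24,"grip": 1}
    - {"x": 0.62,"y": -0.74,"z": -0.38,"ax": 0,"ay": 0,"az": -0.32,"grip": 1}
    - {"x": 0.62,"y": -0.74,"z": -0.38,"ax": 0,"ay": 0,"az": -0.32,"grip": 1}
    - {"x": 0.62,"y": -0.74,"z": -0.38,"ax": 0,"ay": 0,"az": -0.32,"grip": 1}
    - {"x": 0.62,"y": -0.74,"z": -0.38,"ax": 0,"ay": 0,"az": -0.32,"grip": 1}
    - {"x": 0.62,"y": -0.74,"z": -0.38,"ax": 0,"ay": 0,"az": -0.32,"grip": 1}

```text
clock: 1.2
tool_pos: [0.2683, -0.4854, 0.2298]
orientation: [-0.0, 0.935, 0.356, -0.0]
contact_force: [1.5, 0.1, -0.0]
finger_gap: 0.0854
finger_force: 0.0
```

Request:
step_arm:
  rows:
    - {"x": 0.1,"y": -0.06,"z": -0.04,"ax": 0,"ay": 0,"az": -0.04,"grip": 1}
    - {"x": 0.2,"y": -0.12,"z": -0.08,"ax": 0,"ay": 0,"az": -0.08,"grip": 1}
    - {"x": 0.3,"y": -0.18,"z": -0.12,"ax": 0,"ay": 0,"az": -0.12,"grip": 1}
    - {"x": 0.4,"y": -0.25,"z": -0.15,"ax": 0,"ay": 0,"az": -0.16,"grip": 1}
    - {"x": 0.5,"y": -0.31,"z": -0.19,"ax": 0,"ay": 0,"az": -0.2,"grip": 1}
    - {"x": 0.6,"y": -0.37,"z": -0.23,"ax": 0,"ay": 0,"az": -0.24,"grip": 1}
    - {"x": 0.7,"y": -0.43,"z": -0.27,"ax": 0,"ay": 0,"az": -0.28,"grip": 1}
    - {"x": 0.82,"y": -0.5,"z": -0.3,"ax": 0,"ay": 0,"az": -0.31,"grip": 1}

```text
clock: 2.2
tool_pos: [0.2968, -0.3925, 0.2607]
orientation: [0.0, 0.864, 0.504, -0.0]
contact_force: [0.0, 0.5, 0.2]
finger_gap: 0.0857
finger_force: 0.0
```

Request:
step_arm:
  rows:
    - {"x": 0.12,"y": -0.03,"z": 0,"ax": 0,"ay": 0,"az": -0.04,"grip": 1}
    - {"x": 0.24,"y": -0.05,"z": 0,"ax": 0,"ay": 0,"az": -0.08,"grip": 1}
    - {"x": 0.36,"y": -0.08,"z": 0,"ax": 0,"ay": 0,"az": -0.12,"grip": 1}
    - {"x": 0.48,"y": -0.11,"z": 0,"ax": 0,"ay": 0,"az": -0.16,"grip": 1}
    - {"x": 0.6,"y": -0.13,"z": 0,"ax": 0,"ay": 0,"az": -0.2,"grip": 1}
    - {"x": 0.72,"y": -0.16,"z": 0,"ax": 0,"ay": 0,"az": -0.24,"grip": 1}
    - {"x": 0.84,"y": -0.19,"z": 0,"ax": 0,"ay": 0,"az": -0.28,"grip": 1}
    - {"x": 0.94,"y": -0.21,"z": 0,"ax": 0,"ay": 0,"az": -0.31,"grip": 1}

```text
clock: 3.2
tool_pos: [0.325, -0.3003, 0.2604]
orientation: [0.0, 0.771, 0.637, 0.0]
contact_force: [-0.1, -0.0, -0.1]
finger_gap: 0.0851
finger_force: 0.0
```

Request:
step_arm:
  rows:
    - {"x": 0.12,"y": 0.01,"z": 0,"ax": 0,"ay": 0,"az": -0.04,"grip": 1}
    - {"x": 0.24,"y": 0.03,"z": 0,"ax": 0,"ay": 0,"az": -0.08,"grip": 1}
    - {"x": 0.36,"y": 0.04,"z": 0,"ax": 0,"ay": 0,"az": -0.12,"grip": 1}
    - {"x": 0.48,"y": 0.05,"z": 0,"ax": 0,"ay": 0,"az": -0.16,"grip": 1}
    - {"x": 0.6,"y": 0.06,"z": 0,"ax": 0,"ay": 0,"az": -0.2,"grip": 1}
    - {"x": 0.72,"y": 0.08,"z": 0,"ax": 0,"ay": 0,"az": -0.24,"grip": 1}
    - {"x": 0.84,"y": 0.09,"z": 0,"ax": 0,"ay": 0,"az": -0.28,"grip": 1}
    - {"x": 0.96,"y": 0.1,"z": 0,"ax": 0,"ay": 0,"az": -0.32,"grip": 1}

```text
clock: 4.2
tool_pos: [0.3532, -0.2079, 0.2604]
orientation: [-0.0, 0.654, 0.757, 0.0]
contact_force: [-0.1, 0.1, -0.9]
finger_gap: 0.0852
finger_force: 0.0
```

Request:
step_arm:
  rows:
    - {"x": 0.11,"y": 0.05,"z": 0,"ax": 0,"ay": 0,"az": 0,"grip": 1}
    - {"x": 0.22,"y": 0.1,"z": 0,"ax": 0,"ay": 0,"az": 0,"grip": 1}
    - {"x": 0.33,"y": 0.15,"z": 0,"ax": 0,"ay": 0,"az": 0,"grip": 1}
    - {"x": 0.44,"y": 0.2,"z": 0,"ax": 0,"ay": 0,"az": 0,"grip": 1}
    - {"x": 0.55,"y": 0.26,"z": 0,"ax": 0,"ay": 0,"az": 0,"grip": 1}
    - {"x": 0.66,"y": 0.31,"z": 0,"ax": 0,"ay": 0,"az": 0,"grip": 1}
    - {"x": 0.77,"y": 0.36,"z": 0,"ax": 0,"ay": 0,"az": 0,"grip": 1}
    - {"x": 0.86,"y": 0.41,"z": 0,"ax": 0,"ay": 0,"az": 0,"grip": 1}

```text
clock: 5.2
tool_pos: [0.3816, -0.117, 0.2604]
orientation: [0.0, 0.655, 0.756, 0.0]
contact_force: [-0.6, -0.1, -0.3]
finger_gap: 0.0853
finger_force: 0.0
```

Request:
step_arm:
  rows:
    - {"x": 0.11,"y": 0.05,"z": 0,"ax": -0.08,"ay": 0,"az": 0,"grip": 1}
    - {"x": 0.22,"y": 0.1,"z": 0,"ax": -0.16,"ay": 0,"az": 0,"grip": 1}
    - {"x": 0.33,"y": 0.15,"z": 0,"ax": -0.25,"ay": 0,"az": 0,"grip": 1}
    - {"x": 0.44,"y": 0.2,"z": 0,"ax": -0.34,"ay": 0,"az": 0,"grip": 1}
    - {"x": 0.55,"y": 0.26,"z": 0,"ax": -0.43,"ay": 0,"az": 0,"grip": 1}
    - {"x": 0.66,"y": 0.31,"z": 0,"ax": -0.51,"ay": 0,"az": 0,"grip": 1}
    - {"x": 0.77,"y": 0.36,"z": 0,"ax": -0.59,"ay": 0,"az": 0,"grip": 1}
    - {"x": 0.87,"y": 0.42,"z": 0,"ax": -0.67,"ay": 0,"az": 0,"grip": 1}

```text
clock: 6.2
tool_pos: [0.4537, -0.0403, 0.2585]
orientation: [0.21, 0.615, 0.715, 0.257]
contact_force: [-0.1, 0.7, -0.4]
finger_gap: 0.0853
finger_force: 0.0
```

```bash
python3 - <<'E'
from h import *
from bench import optics
import cv2
p,r,s=cur();print(s['clock'],p,s['joints'],s['contact_force'],s['finger_gap'])
print('pre',rel((p,r),cage(40,.228)),'fin',rel((p,r),cage(40,.148)))
t=optics.read_camera('side')['frame'][:,:,::-1]
cv2.imwrite('pics/a2.png',cv2.resize(t[60:280,220:460],None,fx=2.5,fy=2.5))
E
```

```text
6.2 [ 0.45369852 -0.04029927  0.25848069] [-0.68310976 -0.91209134  2.41279493  0.53093182  1.20868621 -0.91346834] [-0.11750207  0.65616491 -0.42862073] 0.08526171074139939
pre [ 0.206 -0.629  0.131 -0.021 -0.02   0.001] fin [ 0.19  -0.612  0.931 -0.021 -0.02   0.001]
```

View pics/a2.png

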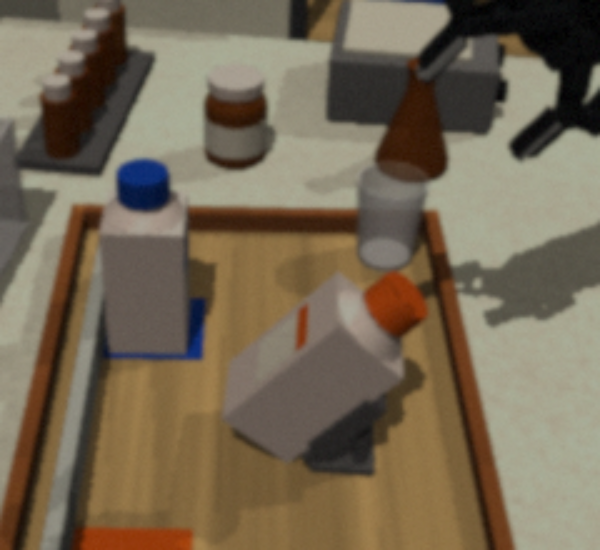

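The picture shows the gripper still up and to the right of the cap at (395,303), with nothing touched. The 40° tilt hit the joint 2 limit. I'll ease the tilt and then fit the arm's kinematics from the joint readings.

Request:
step_arm:
  rows:
    - {"x": 0.05,"y": 0,"z": 0,"ax": 0.09,"ay": 0,"az": 0,"grip": 1}
    - {"x": 0.1,"y": -0.1,"z": 0,"ax": 0.18,"ay": 0,"az": 0,"grip": 1}
    - {"x": 0.15,"y": -0.15,"z": 0,"ax": 0.26,"ay": 0,"az": 0,"grip": 1}
    - {"x": 0.2,"y": -0.2,"z": 0,"ax": 0.34,"ay": 0,"az": 0,"grip": 1}
    - {"x": 0.2,"y": -0.2,"z": 0,"ax": 0.34,"ay": 0,"az": 0,"grip": 1}
    - {"x": 0.2,"y": -0.2,"z": 0,"ax": 0.34,"ay": 0,"az": 0,"grip": 1}
    - {"x": 0.2,"y": -0.2,"z": 0,"ax": 0.34,"ay": 0,"az": 0,"grip": 1}
    - {"x": 0.2,"y": -0.2,"z": 0,"ax": 0.34,"ay": 0,"az": 0,"grip": 1}

```text
clock: 7.25
tool_pos: [0.4342, -0.0234, 0.2462]
orientation: [0.098, 0.643, 0.749, 0.125]
contact_force: [0.4, -0.3, -0.7]
finger_gap: 0.0853
finger_force: 0.0
```

```bash
cat >> h.py <<'E'
def fk(q,k):
    a1,d1,L1,a3,L2,Lt=k
    Rz=lambda a:R.from_euler('z',a);Ry=lambda a:R.from_euler('y',a)
    A=Rz(q[0]);p=A.apply([a1,0,d1]);A=A*Ry(q[1]);p=p+A.apply([0,0,L1]);A=A*Ry(q[2]);p=p+A.apply([a3,0,L2])
    A=A*Rz(q[3]*SG[0])*Ry(q[4])*Rz(q[5]*SG[1])*Rz(SG[2]);return p+A.apply([0,0,Lt]),A
SG=[1,1,0.]
E
python3 - <<'E'
import h
from h import *
np.set_printoptions(precision=4,suppress=True)
p,r,s=cur();print(s['clock'],p,s['joints'])
D=[([-1.30310855,.221216203,1.5276153,1.6e-5,1.39470128,-.12608968],[.23962626,-.57650185,.19130325],q2R([-9.68198852e-04,9.80679765e-01,1.95617629e-01,-6.06737348e-05])),
([-0.68310976,-0.91209134,2.41279493,0.53093182,1.20868621,-0.91346834],[.45369852,-.04029927,.25848069],q2R([.21,.615,.715,.257])),(s['joints'],p,r)]
import itertools
for s4,s6,o in itertools.product([1,-1],[1,-1],[0,np.pi/2,np.pi,-np.pi/2]):
    h.SG[:]=[s4,s6,o]
    e=[np.degrees((fk(q,[0]*6)[1].inv()*rr).magnitude()) for q,_,rr in D]
    if max(e)<25: print(h.SG,e)
    if max(e)<3:
        f=lambda k:np.r_[np.concatenate([fk(q,k)[0]-pp for q,pp,_ in D]),1e-3*(np.array(k)-[0,.4,.4,0,.4,.25])]
        g=least_squares(f,[0,.4,.4,0,.4,.25]);print(g.x,g.fun[:9])
E
```

```text
7.25 [ 0.4342 -0.0234  0.2462] [-0.3906 -0.607   2.1716  0.1815  1.313  -0.5652]
[1, 1, 1.5707963267948966] [np.float64(1.0932391913718273e-05), np.float64(0.04787957622753991), np.float64(1.2498166069729606e-14)]
[-0.0662  0.7271  0.5797  0.423   0.647   0.5698] [-0.0752 -0.0231  0.0006  0.0145  0.0072  0.0025 -0.0252 -0.0374 -0.0031]
```

```bash
cat >> h.py <<'E'
def fk(q,k):
    a1,b,d1,L1,a3,L2,Lt,a5=k
    Rz=lambda a:R.from_euler('z',a);Ry=lambda a:R.from_euler('y',a)
    A=Rz(q[0]);p=A.apply([a1,b,d1]);A=A*Ry(q[1]);p=p+A.apply([0,0,L1]);A=A*Ry(q[2]);p=p+A.apply([a3,0,L2])
    A=A*Rz(q[3])*Ry(q[4]);p=p+A.apply([a5,0,0]);A=A*Rz(q[5]+np.pi/2);return p+A.apply([0,0,Lt]),A
E
python3 - <<'E'
from h import *
np.set_printoptions(precision=4,suppress=True)
p,r,s=cur()
D=[([-1.30310855,.221216203,1.5276153,1.6e-5,1.39470128,-.12608968],[.23962626,-.57650185,.19130325]),
([-0.68310976,-0.91209134,2.41279493,0.53093182,1.20868621,-0.91346834],[.45369852,-.04029927,.25848069]),(s['joints'],p)]
for mask in ([1,1,1,1,0,1,1,0],[0,1,1,1,1,1,1,0],[0,1,1,1,0,1,1,0],[0,1,1,1,0,1,1,1]):
    m=np.array(mask);k0=np.array([0,.1,.3,.4,0,.4,.25,0])*m
    f=lambda k:np.r_[np.concatenate([fk(q,k*m)[0]-pp for q,pp in D]),1e-4*(k-k0)]
    g=least_squares(f,k0);print(mask,g.x*m,np.abs(g.fun[:9]).max())
E
```

```text
[1, 1, 1, 1, 0, 1, 1, 0] [ 0.0134  0.0787  0.2684  0.3987 -0.      0.5275  0.3725  0.    ] 0.0007108932258244882
[0, 1, 1, 1, 1, 1, 1, 0] [0.     0.0786 0.3111 0.4116 0.0524 0.5477 0.3728 0.    ] 2.3033992789522895e-08
[0, 1, 1, 1, 0, 1, 1, 0] [ 0.      0.0788  0.2679  0.3994 -0.      0.5413  0.372   0.    ] 0.0017571552146578573
[0, 1, 1, 1, 0, 1, 1, 1] [0.     0.0787 0.2678 0.3977 0.     0.5617 0.3651 0.0201] 0.00032612057208900036
```

```bash
cat >> h.py <<'E'
K=np.array([0,.0786,.3111,.4116,.0524,.5477,.3728,0])
LO=np.array([-2.98,-.91,.09,-1.24,.2,-2.68]);HI=np.array([2.98,2.08,2.57,4.39,2.65,2.68])
def ik(pose,q0):
    f=lambda q:(lambda P:np.r_[(P[0]-pose[0])*10,(P[1].inv()*pose[1]).as_rotvec()])(fk(q,K))
    g=least_squares(f,np.clip(q0,LO+.01,HI-.01),bounds=(LO,HI));return g.x,np.abs(g.fun).max()
E
python3 - <<'E'
from h import *
np.set_printoptions(precision=2,suppress=True)
p,r,s=cur();q=s['joints']
cap=lambda l:(lambda a:a[0])(cage(l,.1575))
for l,ts in((40,(10,20,25,30,35,40)),(30,(10,20,25,30)),(20,(10,20)),(0,(0,))):
    for t in ts:
        for d in(.01,-.06):
            Rt=cage(t,.15)[1];z=Rt.apply([0,0,1]);x,e=ik((cap(l)+d*z,Rt),q);print(l,t,d,x,e)
print('push x');Q=lambda t:Rm(ey,np.sin(np.radians(t))*ex-np.cos(np.radians(t))*ez)
for t in(20,30):
  for sgn in(1,-1):
    y=sgn*ey;z=np.sin(np.radians(t))*ex-np.cos(np.radians(t))*ez
    for X,Y in((-.012,0),(.03,0),(.05,.147),(.08,.147)):print(t,sgn,X,Y,*ik((W(X,Y,.05),Rm(y,z)),q))
print('push y')
for t in(20,30):
    y=ex;z=np.sin(np.radians(t))*ey-np.cos(np.radians(t))*ez
    for X,Y in((.09,-.05),(.09,.1)):print(t,X,Y,*ik((W(X,Y,.05),Rm(y,z)),q))
E
```

```text
40 10 0.01 [-0.27 -0.32  2.15  0.08  1.16 -0.44] 1.4599432773820809e-13
40 10 -0.06 [-0.29 -0.42  2.09  0.07  1.31 -0.44] 9.992007221626409e-15
40 20 0.01 [-0.35 -0.5   2.3   0.19  1.04 -0.56] 2.4677482279855667e-13
40 20 -0.06 [-0.38 -0.63  2.26  0.18  1.22 -0.56] 1.0028977648346427e-11
40 25 0.01 [-0.39 -0.59  2.38  0.26  0.99 -0.64] 5.551115123125783e-16
40 25 -0.06 [-0.45 -0.75  2.34  0.26  1.19 -0.64] 2.128854037497518e-10
40 30 0.01 [-0.45 -0.68  2.45  0.35  0.95 -0.73] 1.2166417873160642e-10
40 30 -0.06 [-0.53 -0.87  2.43  0.34  1.18 -0.74] 4.530522346168908e-10
40 35 0.01 [-0.51 -0.77  2.53  0.45  0.93 -0.84] 8.425142750123625e-09
40 35 -0.06 [-0.61 -0.91  2.46  0.42  1.21 -0.83] 0.05145130370796741
40 40 0.01 [-0.56 -0.82  2.57  0.53  0.93 -0.93] 0.035773840713030865
40 40 -0.06 [-0.72 -0.91  2.49  0.52  1.26 -0.97] 0.10427611458211618
30 10 0.01 [-0.25 -0.26  2.08  0.07  1.16 -0.41] 2.7799471058465025e-10
30 10 -0.06 [-0.26 -0.35  2.02  0.07  1.31 -0.41] 1.1409609368406848e-11
30 20 0.01 [-0.31 -0.42  2.23  0.18  1.02 -0.52] 1.1102230246251565e-15
30 20 -0.06 [-0.34 -0.55  
[... 1563 characters left out ...]
5.884745815643021e-14
30 1 0.08 0.147 [ 0.11 -0.05  2.19  0.04  0.48 -1.63] 3.398583497959961e-14
30 -1 -0.012 0 [-0.35 -0.3   2.4   0.42  0.62  0.79] 2.220446049250313e-15
30 -1 0.03 0 [-0.29 -0.18  2.3   0.4   0.57  0.85] 5.551115123125783e-16
30 -1 0.05 0.147 [ 0.1  -0.13  2.26  0.04  0.49  1.5 ] 5.873491051161527e-10
30 -1 0.08 0.147 [ 0.11 -0.05  2.19  0.04  0.48  1.51] 7.928749323760087e-11
push y
20 0.09 -0.05 [-0.38  0.45  1.53  0.31  1.35 -0.62] 2.7755575615628914e-14
20 0.09 0.1 [-0.16  0.36  1.66  0.35  1.25 -0.44] 4.239732454003331e-10
30 0.09 -0.05 [-0.45  0.54  1.47  0.43  1.46 -0.71] 4.668487818548784e-14
30 0.09 0.1 [-0.25  0.43  1.63  0.49  1.34 -0.57] 3.3306690738754696e-15
```

```bash
cat >> h.py <<'E'
def cp(l,t,d,dy=0):  # cap-following pose
    Rt=cage(t,.15)[1];return cage(l,.1575)[0]+Rt.apply([0,dy,d]),Rt
E
python3 - <<'E'
from h import *
np.set_printoptions(precision=3,suppress=True)
p,r,s=cur();c=(p,r)
for n,g in(('back',cp(40,28,-.055)),('in',cp(40,28,.007))):
    q=np.round(rel(c,g),2);print(n,q);c=apply(c,q)
E
```

```text
back [ 0.01 -0.18  0.39 -0.16 -0.02  0.  ]
in [-0.    0.    0.62 -0.    0.    0.01]
```

Request:
step_arm:
  rows:
    - {"x": 0,"y": -0.09,"z": 0.05,"ax": -0.08,"ay": -0.01,"az": 0,"grip": 1}
    - {"x": 0.01,"y": -0.18,"z": 0.1,"ax": -0.16,"ay": -0.02,"az": 0,"grip": 1}
    - {"x": 0.01,"y": -0.18,"z": 0.2,"ax": -0.16,"ay": -0.02,"az": 0,"grip": 1}
    - {"x": 0.01,"y": -0.18,"z": 0.3,"ax": -0.16,"ay": -0.02,"az": 0,"grip": 1}
    - {"x": 0.01,"y": -0.18,"z": 0.39,"ax": -0.16,"ay": -0.02,"az": 0,"grip": 1}
    - {"x": 0.01,"y": -0.18,"z": 0.39,"ax": -0.16,"ay": -0.02,"az": 0,"grip": 1}
    - {"x": 0.01,"y": -0.18,"z": 0.39,"ax": -0.16,"ay": -0.02,"az": 0,"grip": 1}
    - {"x": 0.01,"y": -0.18,"z": 0.39,"ax": -0.16,"ay": -0.02,"az": 0,"grip": 1}

```text
clock: 8.25
tool_pos: [0.4296, -0.0222, 0.2038]
orientation: [0.159, 0.634, 0.735, 0.181]
contact_force: [0.1, 0.6, 0.4]
finger_gap: 0.0854
finger_force: 0.0
```

```bash
python3 - <<'E'
from h import *
from bench import optics
import cv2
np.set_printoptions(precision=3,suppress=True)
p,r,s=cur();print(s['clock'],s['joints'],s['contact_force'],ik((p,r),s['joints'])[0])
print('in',rel((p,r),cp(40,28,.007)))
t=optics.read_camera('side')['frame'][:,:,::-1];u=optics.read_camera('top')['frame'][:,:,::-1]
b=lambda i:cv2.resize(i,(400,400),interpolation=cv2.INTER_CUBIC)
cv2.imwrite('pics/b.png',np.hstack([b(t[120:260,300:440]),b(u[170:310,250:390])]))
E
```

```text
8.25 [-0.484 -0.808  2.396  0.301  1.165 -0.697] [0.136 0.591 0.416] [-0.484 -0.808  2.396  0.301  1.165 -0.697]
in [-0.004 -0.001  0.62  -0.003  0.001  0.007]
```

View pics/b.png

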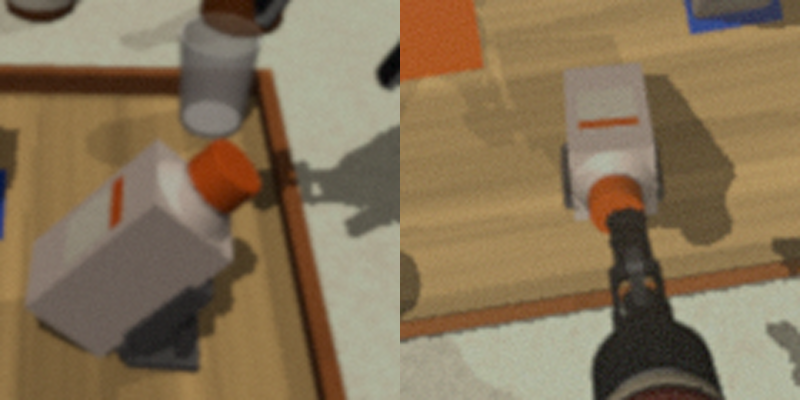

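```bash
python3 - <<'E'
from h import *
np.set_printoptions(precision=4,suppress=True)
pts=[((.035,-.035,0),S(275,237)),((.035,-.035,0),T(435,239)),((.035,.035,0),S(272,283)),((.035,.035,0),T(355,246)),((-.035,.035,0),S(337,322)),((.035,-.035,.13),S(388,130)),((-.035,.035,.13),S(460,228)),((0,0,.1575),S(449,160)),((0,0,.1575),T(408,381))]
def mod(k,b):
    l=np.radians(k[3]);b=np.array(b)+[.035,0,0]
    v=np.array([b[0]*np.cos(l)-b[2]*np.sin(l),b[1],b[0]*np.sin(l)+b[2]*np.cos(l)])
    return np.array([k[0],k[1],.012])+R.from_euler('z',k[2]).apply(v)
f=lambda k:np.concatenate([proj(o[0],mod(k,b))-o[1:] for b,o in pts])
for fix in(0,1):
    g=least_squares(lambda k:f(np.r_[k,40]) if fix else f(k),[.5286,-.0086,.14]+([] if fix else [40]),loss='soft_l1')
    print(g.x,np.degrees(g.x[2]),f(np.r_[g.x,40] if fix else g.x).reshape(-1,2))
# rail direction
a,b=plane(*T(120,153),.057),plane(*T(600,77),.057);print(np.degrees(np.arctan2(*(a-b)[1::-1]))-90)
E
```

```text
[ 0.5267 -0.0127  0.0873 39.1973] 5.000966996199041 [[ 0.6182 -6.6951]
 [-1.7998 -0.0998]
 [-0.702  -1.2895]
 [-0.9907  0.3639]
 [ 0.7896  0.8429]
 [-0.2825 -2.5857]
 [-0.6187  2.0298]
 [-0.0125 -1.6868]
 [ 0.0261  0.4661]]
[ 0.5278 -0.0125  0.0937] 5.368936900976542 [[ 0.2341 -6.8394]
 [-2.0047 -0.4182]
 [-0.8848 -1.4094]
 [-1.195   0.2179]
 [ 0.3183  0.8626]
 [ 0.0236 -2.4205]
 [-0.4591  2.36  ]
 [ 0.3656 -1.3455]
 [ 0.2099  0.8186]]
7.871936359930274
```

```bash
python3 - <<'E'
from h import *
np.set_printoptions(precision=4,suppress=True)
pts=[((.035,-.035,0),T(435,239)),((.035,.035,0),S(272,283)),((.035,.035,0),T(355,246)),((-.035,.035,0),S(337,322)),((-.035,.035,.13),S(460,228)),((0,0,.1575),S(449,160)),((0,0,.1575),T(408,381))]
def mod(k,b):
    l=np.radians(40);b=np.array(b)+[.035,0,0]
    v=np.array([b[0]*np.cos(l)-b[2]*np.sin(l),b[1],b[0]*np.sin(l)+b[2]*np.cos(l)])
    return np.array([k[0],k[1],.012])+R.from_euler('z',k[2]).apply(v)
f=lambda k:np.concatenate([proj(o[0],mod(k,b))-o[1:] for b,o in pts])
g=least_squares(f,[.5286,-.0086,.14],loss='soft_l1')
print(g.x,np.degrees(g.x[2]),f(g.x).reshape(-1,2))
for y in(4,6,8):
    g=least_squares(lambda k:f(np.r_[k,np.radians(y)]),[.5286,-.0086]);print(y,g.x,g.cost)
E
```

```text
[ 0.5276 -0.0143  0.0803] 4.600825123381093 [[-1.0154 -0.2172]
 [-0.86   -2.2843]
 [-0.2468  0.0636]
 [ 0.2768  0.2312]
 [-0.5497  2.1268]
 [ 0.5241 -1.5884]
 [ 0.5617  0.9274]]
4 [ 0.5275 -0.0142] 8.664273471472129
6 [ 0.528  -0.0138] 8.294437282892224
8 [ 0.5284 -0.0134] 13.22558998184801
```

The view shows the gripper correctly lined up over the cap. The bottle and cradle fit a yaw of about 5°, against 8° for the tray, so I'll update the frame and go in.

```bash
cat >> h.py <<'E'
BY=np.radians(5.3);bx=np.array([np.cos(BY),np.sin(BY),0]);by=np.array([-np.sin(BY),np.cos(BY),0])
BP=np.array([.5278,-.0138,.012])
def cage(lean,h,yaw=None):
    c,s=np.cos(np.radians(lean)),np.sin(np.radians(lean))
    y=c*bx+s*ez;z=s*bx-c*ez
    return BP+.035*y-h*z,Rm(y,z)
E
python3 - <<'E'
from h import *
np.set_printoptions(precision=3,suppress=True)
p,r,s=cur();c=(p,r)
q=np.round(rel(c,cp(40,28,.007)),2);print('in',q);c=apply(c,q)
for gl in ([39,38,37,36,35,34,33,32],[31,30,29,28,27,26,25,24],[23,22,21,20,19,18,17,16]):
    for l in gl: 
        q=np.round(rel(c,cp(l,min(28,l),.007)),2);print(l,q)
    c=apply(c,q)
E
```

```text
in [-0.02 -0.01  0.61 -0.   -0.02  0.05]
39 [ 0.    0.02  0.   -0.   -0.   -0.  ]
38 [ 0.    0.05  0.   -0.   -0.   -0.  ]
37 [ 0.    0.08  0.01 -0.   -0.   -0.  ]
36 [ 0.    0.11  0.01 -0.   -0.   -0.  ]
35 [ 0.    0.14  0.01 -0.   -0.   -0.  ]
34 [ 0.    0.16  0.01 -0.   -0.   -0.  ]
33 [ 0.    0.19  0.02 -0.   -0.   -0.  ]
32 [ 0.    0.22  0.02 -0.   -0.   -0.  ]
31 [ 0.    0.03  0.   -0.   -0.   -0.  ]
30 [ 0.    0.06  0.01 -0.   -0.   -0.  ]
29 [ 0.    0.08  0.02 -0.   -0.   -0.  ]
28 [ 0.    0.11  0.02 -0.   -0.   -0.  ]
27 [ 0.    0.14  0.03  0.01 -0.   -0.  ]
26 [ 0.    0.16  0.03  0.03 -0.   -0.  ]
25 [ 0.    0.19  0.04  0.05 -0.   -0.  ]
24 [ 0.    0.22  0.05  0.06 -0.   -0.  ]
23 [ 0.    0.02  0.    0.02 -0.   -0.  ]
22 [ 0.    0.05  0.01  0.04 -0.   -0.  ]
21 [ 0.    0.07  0.02  0.05 -0.   -0.  ]
20 [ 0.    0.1   0.03  0.07 -0.   -0.  ]
19 [ 0.    0.12  0.04  0.09 -0.   -0.  ]
18 [ 0.    0.15  0.04  0.1  -0.   -0.  ]
17 [ 0.    0.18  0.05  0.12 -0.   -0.  ]
16 [ 0.    0.2   0.06  0.14 -0.   -0.  ]
```

Moving in with the fingers open, then narrowing to 52 mm.

Request:
step_arm:
  rows:
    - {"x": -0.01,"y": 0,"z": 0.09,"ax": 0,"ay": -0.02,"az": 0.05,"grip": 1}
    - {"x": -0.02,"y": -0.01,"z": 0.18,"ax": 0,"ay": -0.02,"az": 0.05,"grip": 1}
    - {"x": -0.02,"y": -0.01,"z": 0.27,"ax": 0,"ay": -0.02,"az": 0.05,"grip": 1}
    - {"x": -0.02,"y": -0.01,"z": 0.36,"ax": 0,"ay": -0.02,"az": 0.05,"grip": 1}
    - {"x": -0.02,"y": -0.01,"z": 0.45,"ax": 0,"ay": -0.02,"az": 0.05,"grip": 1}
    - {"x": -0.02,"y": -0.01,"z": 0.53,"ax": 0,"ay": -0.02,"az": 0.05,"grip": 1}
    - {"x": -0.02,"y": -0.01,"z": 0.61,"ax": 0,"ay": -0.02,"az": 0.05,"grip": 1}
    - {"x": -0.02,"y": -0.01,"z": 0.61,"ax": 0,"ay": -0.02,"az": 0.05,"grip": 1}

```text
clock: 9.35
tool_pos: [0.4567, -0.0201, 0.1482]
orientation: [0.161, 0.655, 0.717, 0.178]
contact_force: [0.6, -1.0, 0.1]
finger_gap: 0.0853
finger_force: 0.0
```

Request:
step_arm:
  grip_force: 20
  rows:
    - {"x": 0,"y": 0,"z": 0,"ax": 0,"ay": 0,"az": 0,"grip": 0.9}
    - {"x": 0,"y": 0,"z": 0,"ax": 0,"ay": 0,"az": 0,"grip": 0.8}
    - {"x": 0,"y": 0,"z": 0,"ax": 0,"ay": 0,"az": 0,"grip": 0.73}
    - {"x": 0,"y": 0,"z": 0,"ax": 0,"ay": 0,"az": 0,"grip": 0.67}
    - {"x": 0,"y": 0,"z": 0,"ax": 0,"ay": 0,"az": 0,"grip": 0.63}
    - {"x": 0,"y": 0,"z": 0,"ax": 0,"ay": 0,"az": 0,"grip": 0.61}
    - {"x": 0,"y": 0,"z": 0,"ax": 0,"ay": 0,"az": 0,"grip": 0.61}
    - {"x": 0,"y": 0,"z": 0,"ax": 0,"ay": 0,"az": 0,"grip": 0.61}

```text
clock: 10.35
tool_pos: [0.457, -0.0203, 0.1491]
orientation: [0.161, 0.655, 0.717, 0.178]
contact_force: [-0.0, -0.1, -0.1]
finger_gap: 0.0519
finger_force: 0.0
```

```bash
python3 - <<'E'
from h import *
from bench import optics
import cv2
np.set_printoptions(precision=3,suppress=True)
p,r,s=cur();print(s['clock'],s['joints'],s['contact_force'],s['finger_gap'],s['finger_force'],rel((p,r),cp(40,28,.007)))
t=optics.read_camera('side')['frame'][:,:,::-1];u=optics.read_camera('top')['frame'][:,:,::-1]
b=lambda i:cv2.resize(i,(400,400),interpolation=cv2.INTER_CUBIC)
cv2.imwrite('pics/c.png',np.hstack([b(t[110:250,300:440]),b(u[190:290,280:380])]))
E
```

```text
10.35 [-0.407 -0.659  2.425  0.277  0.96  -0.609] [-0.025 -0.109 -0.132] 0.05190902753935067 0.0 [-0.    -0.001  0.001 -0.003 -0.001 -0.002]
```

View pics/c.png

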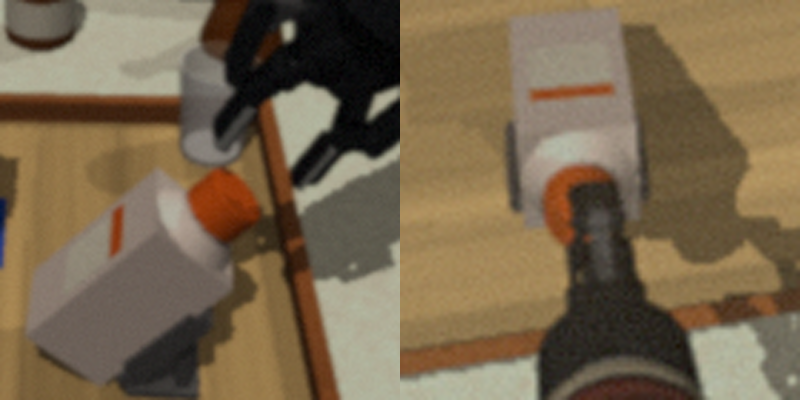

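```bash
python3 - <<'E'
from h import *
np.set_printoptions(precision=1,suppress=True)
p,r,s=cur()
S2=lambda P:(proj('side',P)-[300,110])*400/140
T2=lambda P:(proj('top',P)-[280,190])*4+[400,0]
for n,o in(('tcp',[0,0,0]),('far',[0,.026,0]),('near',[0,-.026,0]),('farback15',[0,.026,-.015]),('nearback15',[0,-.026,-.015])):
    P=p+r.apply(o);print(n,S2(P),T2(P))
c=cage(40,.1575)[0];print('cap',c,S2(c),T2(c), 'meas', tri([('side',300+225*.35,110+203*.35),('top',280+(577-400)/4,190+205/4)]))
print('tri far tip',tri([('side',300+215*.35,110+152*.35),('top',280+(593-400)/4,190+183/4)]),p+r.apply([0,.026,0]))
E
```

```text
tcp [217.2 206.5] [584.9 203.3]
far [184.  190.3] [580.7 162.8]
near [249.9 222.5] [588.9 243. ]
farback15 [196.5 174.5] [582.5 174.1]
nearback15 [262.9 207.3] [590.8 255.4]
cap [ 0.5 -0.   0.2] [223.2 199.4] [585.8 208.8] meas (array([ 0.5, -0. ,  0.2]), [np.float64(0.0017804721553694419), np.float64(0.0017804721553695692)])
tri far tip (array([ 0.5, -0. ,  0.2]), [np.float64(0.0023010585509656294), np.float64(0.0023010585509656086)]) [ 0.5 -0.   0.2]
```

```bash
python3 - <<'E'
from h import *
np.set_printoptions(precision=4,suppress=True)
p,r,s=cur()
for y in(176,183,190):
    P,e=tri([('side',300+217*.35,110+153*.35),('top',280+(595-400)/4,190+y/4)]);print(P,e,'in tool',r.inv().apply(P-p))
P,e=tri([('side',300+225*.35,110+203*.35),('top',280+(577-400)/4,190+205/4)]);print('cap',P,e,cage(40,.1575)[0])
import cv2
a=cv2.imread('pics/c.png')[:, :400];a=cv2.convertScaleAbs(cv2.resize(a[0:260,140:400],(600,600),interpolation=cv2.INTER_CUBIC),alpha=2.2,beta=20);cv2.imwrite('pics/d.png',a)
E
```

```text
[ 0.4662 -0.0253  0.1888] [np.float64(0.0049291012373088305), np.float64(0.00492910123730887)] in tool [-0.0057  0.0264 -0.0311]
[ 0.4643 -0.0254  0.1887] [np.float64(0.003000437938272159), np.float64(0.003000437938272268)] in tool [-0.0056  0.0246 -0.0318]
[ 0.4624 -0.0254  0.1885] [np.float64(0.0010729148072631154), np.float64(0.0010729148072630413)] in tool [-0.0054  0.0228 -0.0326]
cap [ 0.4542 -0.0156  0.1563] [np.float64(0.0017804721553694419), np.float64(0.0017804721553695692)] [ 0.4537 -0.0207  0.1551]
```

View pics/d.png

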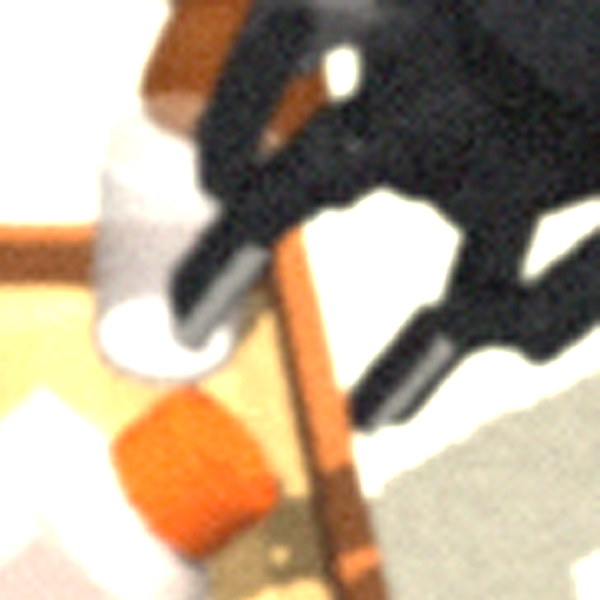

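The enlarged crop shows both fingertips, at (190,345) and (370,425), short of the cap at (195,470). They are about 30 mm behind the reported TCP. I'll check this in code against the dark-finger extremes in both views.

```bash
cat >> h.py <<'E'
def tips(frames,p,r,g):
    """last dark pixel along each finger's line, from both views"""
    import cv2
    for n,f in frames.items():
        gr=cv2.GaussianBlur(f,(3,3),0).max(2)
        for nm,sy in(('far',1),('near',-1)):
            d=np.arange(-.10,.02,.002);P=p+r.apply(np.c_[0*d,0*d+sy*(g/2+.006),d])
            uv=np.round(proj(n,P)).astype(int);print(n,nm,[int(gr[v,u]) for u,v in uv][::3])
E
python3 - <<'E'
from h import *
from bench import optics
p,r,s=cur()
F={n:optics.read_camera(n)['frame'] for n in('side','top')}
print([round(-.10+.006*i,3) for i in range(20)])
tips(F,p,r,s['finger_gap'])
P=p+r.apply([[0,.032,-.05],[0,.032,-.1],[0,0,-.15],[0,0,-.2]]);print(proj('side',P),proj('top',P))
w=optics.read_camera('wrist');np.savez('w.npz',**{k:np.array(v) for k,v in w.items()})
CAM['wrist']=(w['fovy'],w['cx'],w['cy'],w['position'],w['rotation'])
print('wrist tcp,cap,far,near',proj('wrist',np.array([p,cage(40,.1575)[0],p+r.apply([0,.026,0]),p+r.apply([0,-.026,0]),p+r.apply([0,.026,-.03])])))
f=w['frame'].astype(int);m=(f[:,:,0]>110)&(f[:,:,0]>2*f[:,:,1])&(f[:,:,0]>2.2*f[:,:,2]);print('orange wrist',[ (v.min(),v.max(),v.mean()) for v in np.nonzero(m)])
E
```

```text
[-0.1, -0.094, -0.088, -0.082, -0.076, -0.07, -0.064, -0.058, -0.052, -0.046, -0.04, -0.034, -0.028, -0.022, -0.016, -0.01, -0.004, 0.002, 0.008, 0.014]
side far [13, 14, 14, 10, 16, 17, 23, 18, 24, 70, 130, 136, 126, 112, 132, 143, 157, 159, 175, 177]
side near [9, 7, 12, 14, 27, 28, 24, 22, 18, 26, 81, 117, 105, 64, 83, 65, 58, 58, 72, 80]
top far [85, 71, 75, 84, 70, 63, 56, 52, 50, 52, 66, 97, 127, 140, 150, 160, 169, 176, 179, 179]
top near [41, 43, 45, 45, 43, 42, 46, 45, 46, 45, 45, 50, 52, 54, 56, 60, 62, 52, 62, 78]
[[376.58489347 156.32523284]
 [392.60523216 135.93741428]
 [425.35647489 122.45971976]
 [444.45585329  99.29367207]] [[326.46661139 238.01675549]
 [328.1740719  248.88615011]
 [331.54575811 275.55749839]
 [333.80550822 290.29874397]]
wrist tcp,cap,far,near [[321.00725361 227.75928286]
 [320.98554318 232.31999319]
 [362.64812279 227.80283451]
 [279.3758398  227.71574111]
 [369.90541399 249.97458282]]
orange wrist [(np.int64(0), np.int64(265), np.float64(143.1155566015533)), (np.int64(281), np.int64(437), np.float64(357.38903271357964))]
```

```bash
python3 - <<'E'
from h import *
import cv2
w=np.load('w.npz');f=w['frame'];h=cv2.cvtColor(f,cv2.COLOR_RGB2HSV)
m=((h[...,0]<14)&(h[...,1]>170)&(h[...,2]>70)).astype(np.uint8)
n,l,st,ce=cv2.connectedComponentsWithStats(m)
for i in range(1,n):
    if st[i,4]>60: print(st[i],ce[i])
for v in range(180,340,6):
    print(v,''.join('O' if m[v,u] else ('#' if f[v,u].max()<45 else ('+' if f[v,u].max()<90 else '.')) for u in range(200,440,3)))
E
```

```text
[ 112    0   84  304 5854] [153.37102836 142.15083703]
[ 378    0   65   63 3930] [408.98854962  30.72773537]
[477   0  13  71 268] [483.20149254  31.82089552]
[460  72  21 165 583] [469.70154374 154.96569468]
[ 281  184   80   82 5064] [320.80529226 224.97847551]
[192 356  16  44 436] [200.97477064 375.48165138]
180 ...................++++++++..................................................+++
186 ...................++++++++..........OOOOOOOO................................+++
192 ....................+++++++......+OOOOOOOOOOOOOOO............................+++
198 ....................+++####....+OOOOOOOOOOOOOOOOOOO.........................++++
204 ....................+++####...OOOOOOOOOOOOOOOOOOOOOOO.......................++++
210 ....................+++####..OOOOOOOOOOOOOOOOOOOOOOOO.......................++++
216 .........................##.OOOOOOOOOOOOOOOOOOOOOOOOOO.....................+++++
222 ...........................OOOOOOOOOOOOOOOOOOOOOOOOOOO......................++++
228 ...........................OOOOOOOOOOOOOOOOOOOOOOOOOO...........................
234 ................
[... 809 characters left out ...]
#####++#########+.++
294 ..############++######.....................................####################+
300 +####################......................................+####################
306 ####################+.......................................####################
312 ####################........................................+###################
318 ###################..........................................###################
324 ###################...........................................##################
330 ##################............................................##################
336 ##################............................................##################
```

All three cameras agree that the physical fingertips sit about 33 mm behind the reported TCP and about 5 mm towards −y. I'll widen, advance 31 mm with a 5 mm sideways correction, and narrow again.

Request:
step_arm:
  rows:
    - {"x": 0.05,"y": 0,"z": 0,"ax": 0,"ay": 0,"az": 0,"grip": 0.75}
    - {"x": 0.05,"y": 0,"z": 0.06,"ax": 0,"ay": 0,"az": 0,"grip": 0.75}
    - {"x": 0.05,"y": 0,"z": 0.12,"ax": 0,"ay": 0,"az": 0,"grip": 0.75}
    - {"x": 0.05,"y": 0,"z": 0.18,"ax": 0,"ay": 0,"az": 0,"grip": 0.75}
    - {"x": 0.05,"y": 0,"z": 0.24,"ax": 0,"ay": 0,"az": 0,"grip": 0.75}
    - {"x": 0.05,"y": 0,"z": 0.29,"ax": 0,"ay": 0,"az": 0,"grip": 0.75}
    - {"x": 0.05,"y": 0,"z": 0.31,"ax": 0,"ay": 0,"az": 0,"grip": 0.75}
    - {"x": 0.05,"y": 0,"z": 0.31,"ax": 0,"ay": 0,"az": 0,"grip": 0.68}

```text
clock: 11.6
tool_pos: [0.4709, -0.014, 0.1215]
orientation: [0.161, 0.655, 0.717, 0.178]
contact_force: [0.9, 0.6, 0.7]
finger_gap: 0.0579
finger_force: 0.0
```

```bash
cat >> h.py <<'E'
def look(rows=range(150,330,6),u0=200,u1=440,du=3):
    import cv2
    from bench import optics
    p,r,s=cur();print(s['clock'],s['contact_force'].round(1),s['finger_gap'].round(4),s['finger_force'],s['joints'].round(2))
    f=optics.read_camera('wrist')['frame'];h=cv2.cvtColor(f,cv2.COLOR_RGB2HSV)
    m=((h[...,0]<14)&(h[...,1]>170)&(h[...,2]>70)).astype(np.uint8)
    n,l,st,ce=cv2.connectedComponentsWithStats(m)
    for v in rows:
        print(v,''.join('O' if m[v,u] else ('#' if f[v,u].max()<45 else ('+' if f[v,u].max()<90 else '.')) for u in range(u0,u1,du)))
    return p,r,s
def capside():
    """triangulate visible orange cap with side and top"""
    import cv2
    from bench import optics
    o=[]
    for n,(u0,u1,v0,v1) in(('side',(290,440,120,260)),('top',(290,360,130,270))):
        f=optics.read_camera(n)['frame'];h=cv2.cvtColor(f,cv2.COLOR_RGB2HSV)
        m=((h[...,0]<14)&(h[...,1]>170)&(h[...,2]>70)).astype(np.uint8);k=np.zeros_like(m);k[v0:v1,u0:u1]=m[v0:v1,u0:u1]
        q,l,st,ce=cv2.connectedComponentsWithStats(k);
        if q<2: continue
        i=1+st[1:,4].argmax();print(n,st[i],ce[i].round(1));o.append((n,*ce[i]))
    if len(o)==2: print('cap',[np.round(v,4) for v in tri(o)])
E
python3 - <<'E'
from h import *
look();capside()
E
```

```text
Traceback (most recent call last):
  File "h.py", line 72, in look
    p,r,s=cur();print(s['clock'],s['contact_force'].round(1),s['finger_gap'].round(4),s['finger_force'],s['joints'].round(2))
                                                             ^^^^^^^^^^^^^^^^^^^^^
AttributeError: 'float' object has no attribute 'round'
```

```bash
sed -i "s/s\['finger_gap'\].round(4)/round(s['finger_gap'],4)/" h.py; python3 - <<'E'
from h import *
look();capside()
E
```

```text
11.6 [0.9 0.6 0.7] 0.0579 0.0 [-0.37 -0.57  2.43  0.28  0.86 -0.6 ]
150 .................+..+++++.+++++++++++++.........................................
156 .................+..++++++++++++++++............................................
162 .................+..++++++++++++................................................
168 .................+.+++++++++....................................................
174 .................++++++++.......................................................
180 .................++++++++.......................................................
186 .................++++++++.......................................................
192 .................#+++++++.......................................................
198 .................++++++++.......................................................
204 ..................+++++++......................................................+
210 ..................+++++++.............OOOOOOO..................................+
216 ..................+++####.......++OOOOOOOOOOOOOOOO.............................+
222 ........
[... 964 characters left out ...]
OOOOOOOOOOOOOOOO.......+#######...+#####+..
294 ###########..######+..........OOOOOOOOOOOOOOOOOOOOOO.........#######++##########
300 ###################..............OOOOOOOOOOOOOOOOO..........++##################
306 ##################....................OOOOOOO................+##################
312 ##################.............................................#################
318 #################..............................................+################
324 ################................................................################
side [366 169  25  25 404] [378.3 181. ]
top [316 234   5  13  29] [317.8 239.7]
cap [array([ 0.4567, -0.0008,  0.1677]), array([0.0029, 0.0029])]
```

Request:
step_arm:
  rows:
    - {"x": 0,"y": 0,"z": 0.03,"ax": 0,"ay": 0,"az": 0,"grip": 0.68}
    - {"x": 0,"y": 0,"z": 0.06,"ax": 0,"ay": 0,"az": 0,"grip": 0.66}
    - {"x": 0,"y": 0,"z": 0.08,"ax": 0,"ay": 0,"az": 0,"grip": 0.64}
    - {"x": 0,"y": 0,"z": 0.08,"ax": 0,"ay": 0,"az": 0,"grip": 0.62}
    - {"x": 0,"y": 0,"z": 0.08,"ax": 0,"ay": 0,"az": 0,"grip": 0.61}
    - {"x": 0,"y": 0,"z": 0.08,"ax": 0,"ay": 0,"az": 0,"grip": 0.61}
    - {"x": 0,"y": 0,"z": 0.08,"ax": 0,"ay": 0,"az": 0,"grip": 0.61}
    - {"x": 0,"y": 0,"z": 0.08,"ax": 0,"ay": 0,"az": 0,"grip": 0.61}

```text
clock: 12.75
tool_pos: [0.4747, -0.0137, 0.1147]
orientation: [0.162, 0.655, 0.717, 0.178]
contact_force: [1.2, 0.5, 0.2]
finger_gap: 0.0518
finger_force: 0.0
```

```bash
python3 - <<'E'
from h import *
p,r,s=look(range(190,330,8));capside()
from bench import optics
f=optics.read_camera('side')['frame']
import cv2
h=cv2.cvtColor(f,cv2.COLOR_RGB2HSV)
for v in range(140,215,3): print(v,''.join('O' if h[v,u,0]<14 and h[v,u,1]>170 and h[v,u,2]>70 else ('#' if f[v,u].max()<45 else('+' if f[v,u].max()<90 else '.')) for u in range(340,430)))
print(rel((p,r),cp(40,28,.007)))
E
```

```text
12.75 [1.2 0.5 0.2] 0.0518 0.0 [-0.36 -0.54  2.43  0.28  0.83 -0.6 ]
190 .................+++++++........................................................
198 .................+++++++........................................................
206 .................+++++++........................................................
214 .................+++++++................OOO.....................................
222 .................+++++##+......++OOOOOOOOOOOOOOOOO.............................+
230 .................++++++++.+.+++OOOOOOOOOOOOOOOOOOOOOO..........................+
238 .......................++..+OOOOOOOOOOOOOOOOOOOOOOOOOOO........................+
246 ....................+#....OOOOOOOOOOOOOOOOOOOOOOOOOOOOOO..##....................
254 .............+++...###+..OOOOOOOOOOOOOOOOOOOOOOOOOOOOOOOO.###....++.............
262 ...........###+...#####.OOOOOOOOOOOOOOOOOOOOOOOOOOOOOOOOO.####....####..........
270 .........####....######.OOOOOOOOOOOOOOOOOOOOOOOOOOOOOOOO..#####+...+###+........
278 ........####....#######..OOOOOOOOOOOOOOOOOOOOOOOOOOOOOOO..######+....####.......
286 .....+#
[... 2364 characters left out ...]
................................++++++++++++++++++++++##++++++++......................
197 O.....................................++++++++++..+++++++++##+++++++......................
200 ......................................++....++++.++++++++++###+++++++.....................
203 ..........................................++++++++++++++++++##++++++++....................
206 ..........................................+++++.........++++###+++++++....................
209 ..........................................+++++++...+++++++++##+OOOOO.....................
212 .........................................+++++++++++++++++++++++OOOOOO....................
[-0.05  -0.001 -0.389 -0.003 -0.001 -0.002]
```

```bash
cat >> h.py <<'E'
def cp(l,t,d,dx=0.005,dy=0):
    Rt=cage(t,.15)[1];return cage(l,.1575)[0]+Rt.apply([dx,dy,d]),Rt
E
python3 - <<'E'
from h import *
np.set_printoptions(precision=3,suppress=True)
p,r,s=cur();c=(p,r)
for gl in ([39,38,37,36,35,34,33,32],[31,30,29,28,27,26,25,24],[23,22,21,20,19,18,17,16],[15,14,13,12,11,10,9,8],[7,6,5,4,3,2,1,0]):
    for l in gl: 
        q=np.round(rel(c,cp(l,min(28,l),.049)),2);print(l,q)
    c=apply(c,q)
E
```

```text
39 [-0.    0.03  0.03 -0.   -0.   -0.  ]
38 [-0.    0.06  0.03 -0.   -0.   -0.  ]
37 [-0.    0.08  0.03 -0.   -0.   -0.  ]
36 [-0.    0.11  0.04 -0.   -0.   -0.  ]
35 [-0.    0.14  0.04 -0.   -0.   -0.  ]
34 [-0.    0.17  0.04 -0.   -0.   -0.  ]
33 [-0.    0.2   0.04 -0.   -0.   -0.  ]
32 [ 0.    0.22  0.05 -0.   -0.   -0.  ]
31 [ 0.    0.03  0.   -0.   -0.   -0.  ]
30 [ 0.    0.06  0.01 -0.   -0.   -0.  ]
29 [ 0.    0.09  0.01 -0.   -0.   -0.  ]
28 [ 0.    0.12  0.02 -0.   -0.   -0.  ]
27 [ 0.    0.14  0.02  0.01 -0.   -0.  ]
26 [ 0.    0.15  0.03  0.03 -0.   -0.  ]
25 [ 0.    0.17  0.04  0.05 -0.   -0.  ]
24 [ 0.    0.19  0.04  0.06 -0.   -0.  ]
23 [ 0.    0.02  0.01  0.02 -0.   -0.  ]
22 [ 0.    0.04  0.02  0.04 -0.   -0.  ]
21 [ 0.    0.06  0.02  0.05 -0.   -0.  ]
20 [ 0.    0.08  0.03  0.07 -0.   -0.  ]
19 [ 0.    0.09  0.04  0.09 -0.   -0.  ]
18 [ 0.    0.11  0.05  0.1  -0.   -0.  ]
17 [ 0.    0.13  0.06  0.12 -0.   -0.  ]
16 [ 0.    0.15  0.06  0.14 -0.   -0.  ]
15 [ 0.    0.02  0.01  0.01 -0.   -0.  ]
14 [ 0.    0.04  0.02  0.03 -0.   -0.  ]
13 [ 0.    0.06  0.02  0.05 -0.   -0.  ]
12 [ 0.    0.07  0.03  0.06 -0.   -0.  ]
11 [ 0.    0.09  0.04  0.08 -0.   -0.  ]
10 [ 0.    0.11  0.05  0.1  -0.   -0.  ]
9 [ 0.    0.13  0.06  0.11 -0.   -0.  ]
8 [ 0.    0.15  0.06  0.13 -0.   -0.  ]
7 [ 0.    0.02  0.01  0.02 -0.   -0.  ]
6 [ 0.    0.04  0.02  0.03 -0.   -0.  ]
5 [ 0.    0.05  0.02  0.05 -0.   -0.  ]
4 [ 0.    0.07  0.03  0.07 -0.   -0.  ]
3 [ 0.    0.09  0.04  0.08 -0.   -0.  ]
2 [ 0.    0.11  0.05  0.1  -0.   -0.  ]
1 [ 0.    0.13  0.06  0.12 -0.   -0.  ]
0 [ 0.    0.14  0.06  0.13 -0.   -0.  ]
```

Request:
step_arm:
  rows:
    - {"x": 0,"y": 0.03,"z": 0.03,"ax": 0,"ay": 0,"az": 0,"grip": 0.61}
    - {"x": 0,"y": 0.06,"z": 0.03,"ax": 0,"ay": 0,"az": 0,"grip": 0.61}
    - {"x": 0,"y": 0.08,"z": 0.03,"ax": 0,"ay": 0,"az": 0,"grip": 0.61}
    - {"x": 0,"y": 0.11,"z": 0.04,"ax": 0,"ay": 0,"az": 0,"grip": 0.61}
    - {"x": 0,"y": 0.14,"z": 0.04,"ax": 0,"ay": 0,"az": 0,"grip": 0.61}
    - {"x": 0,"y": 0.17,"z": 0.04,"ax": 0,"ay": 0,"az": 0,"grip": 0.61}
    - {"x": 0,"y": 0.2,"z": 0.04,"ax": 0,"ay": 0,"az": 0,"grip": 0.61}
    - {"x": 0,"y": 0.22,"z": 0.05,"ax": 0,"ay": 0,"az": 0,"grip": 0.61}

```text
clock: 13.95
tool_pos: [0.4967, -0.0117, 0.1207]
orientation: [0.162, 0.655, 0.717, 0.178]
contact_force: [-0.6, 0.3, 0.0]
finger_gap: 0.0521
finger_force: 0.1
```

```bash
cat >> h.py <<'E'
def asc(n,u0,u1,v0,v1,dv=3,du=1):
    import cv2
    from bench import optics
    f=optics.read_camera(n)['frame'];h=cv2.cvtColor(f,cv2.COLOR_RGB2HSV)
    for v in range(v0,v1,dv): print(v,''.join('O' if h[v,u,0]<14 and h[v,u,1]>170 and h[v,u,2]>70 else ('#' if f[v,u].max()<45 else('+' if f[v,u].max()<90 else '.')) for u in range(u0,u1,du)))
E
python3 - <<'E'
from h import *
look(range(214,320,8));capside();asc('side',340,430,150,200)
for l in(40,36,34,32):print(l,proj('side',cage(l,.1575)[0]))
E
```

```text
13.95 [-0.6  0.3  0. ] 0.0521 0.14548424631357193 [-0.33 -0.47  2.37  0.27  0.81 -0.57]
214 ........++++++++++#.......................................................+++.++
222 ........++++#+++++#............OOOOOOOOOOOOOOO..........................+.++++++
230 ........++++++++++#.........OOOOOOOOOOOOOOOOOOOOO.........................++++++
238 .........+++.+++++#...++++OOOOOOOOOOOOOOOOOOOOOOOOOO.....................+++++++
246 ..............+++...+#+++OOOOOOOOOOOOOOOOOOOOOOOOOOOO.....##...................+
254 .............+#+...###+OOOOOOOOOOOOOOOOOOOOOOOOOOOOOOO....###....++.............
262 ...........###+...####OOOOOOOOOOOOOOOOOOOOOOOOOOOOOOOO....####....####..........
270 .........####....####OOOOOOOOOOOOOOOOOOOOOOOOOOOOOOOOO....#####+...+###.........
278 ........####....#####OOOOOOOOOOOOOOOOOOOOOOOOOOOOOOOOO....######+....####.......
286 .....+######...+#####+OOOOOOOOOOOOOOOOOOOOOOOOOOOOOOOO....#######..+######+.....
294 ..############++######OOOOOOOOOOOOOOOOOOOOOOOOOOOOOOO......####################.
302 #####################...OOOOOOOOOOOOOOOOOOOOOOOOOOOO........#############
[... 1360 characters left out ...]
..+..+
183 ....................OOOOOOOOOOOOOOOOOOOOO+###+++###+++++##+++++++.........................
186 ........................OOOOOOOOOOOOOO+###+++####+++++++###+++++++........................
189 ............................OOOOO+O......++..++++++++++++##++++++++....+..................
192 ...............................++++++++++++++++++++++++++###+++++++.......................
195 .................................+++++++++++++++++++++++++###+++++++..............+.......
198 ................................+...+++++++++++++++++++++++##++++++++.....................
40 [378.1025834  179.79683455]
36 [372.93976869 177.50655343]
34 [370.26783965 176.46716296]
32 [367.54105751 175.50101407]
```

Request:
step_arm:
  rows:
    - {"x": 0,"y": 0.03,"z": 0,"ax": 0,"ay": 0,"az": 0,"grip": 0.6}
    - {"x": 0,"y": 0.06,"z": 0.01,"ax": 0,"ay": 0,"az": 0,"grip": 0.58}
    - {"x": 0,"y": 0.08,"z": 0.01,"ax": 0,"ay": 0,"az": 0,"grip": 0.57}
    - {"x": 0,"y": 0.1,"z": 0.02,"ax": 0,"ay": 0,"az": 0,"grip": 0.56}
    - {"x": 0,"y": 0.11,"z": 0.02,"ax": 0,"ay": 0,"az": 0,"grip": 0.56}
    - {"x": 0,"y": 0.12,"z": 0.02,"ax": 0,"ay": 0,"az": 0,"grip": 0.56}
    - {"x": 0,"y": 0.13,"z": 0.02,"ax": 0,"ay": 0,"az": 0,"grip": 0.56}
    - {"x": 0,"y": 0.14,"z": 0.02,"ax": 0.01,"ay": 0,"az": 0,"grip": 0.56}

```text
clock: 15.15
tool_pos: [0.5095, -0.0105, 0.1251]
orientation: [0.158, 0.656, 0.717, 0.174]
contact_force: [0.2, 0.1, 0.5]
finger_gap: 0.0478
finger_force: 0.0
```

```bash
python3 - <<'E'
from h import *
p,r,s=look(range(214,320,12));capside()
for l in(32,30,28,26,24):print(l,proj('side',cage(l,.1575)[0]))
c=(p,r)
for gl in ([26,25,24,23,22,21,20,19],[18,17,16,15,14,13,12,11],[10,9,8,7,6,5,4,3]):
    for l in gl: 
        q=np.round(rel(c,cp(l,min(28,l),.051)),2);print(l,q)
    c=apply(c,q)
E
```

```text
15.15 [0.2 0.1 0.5] 0.0478 0.013939724012743682 [-0.31 -0.42  2.33  0.25  0.81 -0.54]
214 ...++++++++#######......................................................++......
226 ...+++++.++#######...........+OOOOOOOOOOOOOOOOOO.......................+++++++++
238 ....++++++.#######.....+++OOOOOOOOOOOOOOOOOOOOOOOOOO..................++++++++++
250 .......++..+######...+##+OOOOOOOOOOOOOOOOOOOOOOOOOOOOO...##...................++
262 .......+++++####....###OOOOOOOOOOOOOOOOOOOOOOOOOOOOOOOO.+####...+###............
274 ........++####....+####OOOOOOOOOOOOOOOOOOOOOOOOOOOOOOOO.######....+###+.........
286 ......+########..+#####OOOOOOOOOOOOOOOOOOOOOOOOOOOOOOOO..######+++#######+......
298 ...+###################.OOOOOOOOOOOOOOOOOOOOOOOOOOOOOO....###################+..
310 ######################.....OOOOOOOOOOOOOOOOOOOOOOOO+.......#####################
side [349 163  26  25 415] [361.5 174.8]
top [315 222   3  10  19] [315.8 226.2]
cap [array([0.4873, 0.0028, 0.1805]), array([0.0021, 0.0021])]
32 [367.54105751 175.50101407]
30 [364.76372864 174.60999142]
28 [361.94029473 173.79583391]
26 [359.0753
[... 326 characters left out ...]
.   -0.  ]
19 [ 0.    0.14  0.08  0.14 -0.   -0.  ]
18 [ 0.    0.02  0.01  0.01 -0.   -0.  ]
17 [ 0.    0.04  0.02  0.03 -0.   -0.  ]
16 [ 0.    0.06  0.02  0.05 -0.   -0.  ]
15 [ 0.    0.08  0.03  0.06 -0.   -0.  ]
14 [ 0.    0.09  0.04  0.08 -0.   -0.  ]
13 [ 0.    0.11  0.05  0.1  -0.   -0.  ]
12 [ 0.    0.13  0.05  0.11 -0.   -0.  ]
11 [ 0.    0.15  0.06  0.13 -0.   -0.  ]
10 [ 0.    0.02  0.01  0.02 -0.   -0.  ]
9 [ 0.    0.03  0.02  0.03 -0.   -0.  ]
8 [ 0.    0.05  0.02  0.05 -0.   -0.  ]
7 [ 0.    0.07  0.03  0.07 -0.   -0.  ]
6 [ 0.    0.09  0.04  0.08 -0.   -0.  ]
5 [ 0.    0.11  0.04  0.1  -0.   -0.  ]
4 [ 0.    0.12  0.05  0.12 -0.   -0.  ]
3 [ 0.    0.14  0.06  0.13 -0.   -0.  ]
```

Request:
step_arm:
  rows:
    - {"x": 0,"y": 0.02,"z": 0.03,"ax": 0.02,"ay": 0,"az": 0,"grip": 0.56}
    - {"x": 0,"y": 0.03,"z": 0.04,"ax": 0.04,"ay": 0,"az": 0,"grip": 0.56}
    - {"x": 0,"y": 0.05,"z": 0.04,"ax": 0.05,"ay": 0,"az": 0,"grip": 0.56}
    - {"x": 0,"y": 0.07,"z": 0.05,"ax": 0.07,"ay": 0,"az": 0,"grip": 0.56}
    - {"x": 0,"y": 0.09,"z": 0.06,"ax": 0.09,"ay": 0,"az": 0,"grip": 0.56}
    - {"x": 0,"y": 0.11,"z": 0.07,"ax": 0.1,"ay": 0,"az": 0,"grip": 0.56}
    - {"x": 0,"y": 0.12,"z": 0.08,"ax": 0.12,"ay": 0,"az": 0,"grip": 0.56}
    - {"x": 0,"y": 0.14,"z": 0.08,"ax": 0.14,"ay": 0,"az": 0,"grip": 0.56}

```text
clock: 16.3
tool_pos: [0.5255, -0.009, 0.1243]
orientation: [0.109, 0.665, 0.728, 0.121]
contact_force: [-0.2, -0.3, 0.8]
finger_gap: 0.0477
finger_force: 0.2
```

```bash
python3 - <<'E'
from h import *
p,r,s=look(range(214,320,12));capside()
for l in(26,24,22,20,18,16):print(l,proj('side',cage(l,.1575)[0]))
asc('side',310,400,150,190)
E
```

```text
16.3 [-0.2 -0.3  0.8] 0.0477 0.1510540908202529 [-0.24 -0.24  2.16  0.14  0.92 -0.4 ]
214 ..+.+++++++++++++##+..........................................................++
226 .....+++++++++++++++..............OOOOOOOOOOOOOOO............................+++
238 .+..++++++++++++#+++........+OOOOOOOOOOOOOOOOOOOOOOOOO......................++++
250 .....+++++++++++##...+##+++OOOOOOOOOOOOOOOOOOOOOOOOOOOOO.##.................++++
262 ..+.+.++#++#####....####..OOOOOOOOOOOOOOOOOOOOOOOOOOOOOOO####...+###............
274 ...+++++++####....+#####.OOOOOOOOOOOOOOOOOOOOOOOOOOOOOOOOO####....+###+.........
286 .......########..+######.OOOOOOOOOOOOOOOOOOOOOOOOOOOOOOOOO#####+++#######+......
298 ...+###################...OOOOOOOOOOOOOOOOOOOOOOOOOOOOOOO.###################+..
310 ######################.......OOOOOOOOOOOOOOOOOOOOOOOOOO....#####################
side [336 160  26  25 429] [348.1 171.8]
top [331 212   1   2   2] [331.  212.5]
cap [array([ 0.5167, -0.0326,  0.1586]), array([0.005, 0.005])]
26 [359.07532103 173.06012805]
24 [356.17348399 172.40430196]
22 [353.23955824 171.82961998]
20 [350.278
[... 711 characters left out ...]
####++#####++++++######++++###+++++
171 .......................+++++OOOOOOOOOOOOOOOOOOOOOOOO+####+++###+.........++++++++++###++++
174 .......................++++OOOOOOOOOOOOOOOOOOOOOOO+#####+++##+......+++++++++++++++###++++
177 ...........................OOOOOOOOOOOOOOOOOOOO++#####+++##+.....+++++++++++++++++++###+++
180 ..............................OOOOOOOOOOOOOO++++++##++++#+...++++++++++++++++++++++++##+++
183 ...................................OOOOOOOO+++++.........+++++++++++++++++++++++++++++##++
186 ...............................................+.......+++++++++++++++++++++++++++++++###+
189 ...................................................++++++++++++++++++++++++++++++++++++#+O
```

Request:
step_arm:
  rows:
    - {"x": 0,"y": 0.02,"z": 0.01,"ax": 0.01,"ay": 0,"az": 0,"grip": 0.56}
    - {"x": 0,"y": 0.04,"z": 0.02,"ax": 0.03,"ay": 0,"az": 0,"grip": 0.56}
    - {"x": 0,"y": 0.06,"z": 0.02,"ax": 0.05,"ay": 0,"az": 0,"grip": 0.56}
    - {"x": 0,"y": 0.08,"z": 0.03,"ax": 0.06,"ay": 0,"az": 0,"grip": 0.56}
    - {"x": 0,"y": 0.09,"z": 0.04,"ax": 0.08,"ay": 0,"az": 0,"grip": 0.56}
    - {"x": 0,"y": 0.11,"z": 0.05,"ax": 0.1,"ay": 0,"az": 0,"grip": 0.56}
    - {"x": 0,"y": 0.13,"z": 0.05,"ax": 0.11,"ay": 0,"az": 0,"grip": 0.56}
    - {"x": 0,"y": 0.15,"z": 0.06,"ax": 0.13,"ay": 0,"az": 0,"grip": 0.56}

```text
clock: 17.5
tool_pos: [0.5417, -0.0076, 0.1236]
orientation: [0.064, 0.671, 0.735, 0.071]
contact_force: [0.5, -0.1, 0.3]
finger_gap: 0.0479
finger_force: 0.3
```

```bash
python3 - <<'E'
from h import *
p,r,s=look(range(214,320,16));capside()
for l in(14,12,10,8,6,4,2,0,-2):print(l,proj('side',cage(l,.1575)[0]))
c=(p,r)
for l in [9,8,7,6,5,4.5,4,3.5,3,2.5,2,1.5,1,.5,0,-.5,-1,-1.5]:
    print(l,rel(c,cp(l,max(0,min(28,l)),.051)))
E
```

```text
17.5 [ 0.5 -0.1  0.3] 0.0479 0.30747106298804283 [-0.2  -0.08  1.99  0.06  1.05 -0.32]
214 ++++++++++++++++++++............................................................
230 ++++++++++++++++++++............OOOOOOOOOOOOOOOOOOO.............................
246 ++++++++++++++++##+...##....OOOOOOOOOOOOOOOOOOOOOOOOOOO..##.....................
262 ++++++++++++####....####..OOOOOOOOOOOOOOOOOOOOOOOOOOOOOOO####...+###............
278 .........+####....######.OOOOOOOOOOOOOOOOOOOOOOOOOOOOOOOOO#####....####.........
294 ....###################...OOOOOOOOOOOOOOOOOOOOOOOOOOOOOOOO##################+...
310 ######################......OOOOOOOOOOOOOOOOOOOOOOOOOOO....#####################
side [324 159  25  24 449] [335.8 170.5]
top [315 236   2   1   2] [315.5 236. ]
cap [array([0.4998, 0.0058, 0.1868]), array([0.0324, 0.0324])]
14 [341.28112619 170.36164142]
12 [338.26084085 170.20561995]
10 [335.23839009 170.13467323]
8 [332.21883651 170.14882663]
6 [329.20722433 170.24792435]
4 [326.20856461 170.43163065]
2 [323.22782068 170.69943196]
0 [320.26989385 171.0506396 ]
-2 [317.33960963 171.48439325]
9 [ 0.001  0.032  0.016  0.033 -0.001 -0.002]
8 [ 0.001  0.051  0.023  0.049 -0.001 -0.002]
7 [ 0.001  0.069  0.03   0.066 -0.001 -0.002]
6 [ 0.001  0.087  0.038  0.083 -0.002 -0.002]
5 [ 0.001  0.105  0.045  0.099 -0.002 -0.002]
4.5 [ 0.001  0.114  0.049  0.108 -0.002 -0.002]
4 [ 0.001  0.122  0.054  0.116 -0.002 -0.002]
3.5 [ 0.001  0.131  0.058  0.124 -0.002 -0.002]
3 [ 0.001  0.14   0.062  0.133 -0.002 -0.002]
2.5 [ 0.001  0.149  0.066  0.141 -0.002 -0.002]
2 [ 0.001  0.158  0.071  0.149 -0.002 -0.002]
1.5 [ 0.001  0.166  0.075  0.158 -0.002 -0.002]
1 [ 0.001  0.175  0.08   0.166 -0.002 -0.002]
0.5 [ 0.001  0.184  0.084  0.174 -0.002 -0.002]
0 [ 0.001  0.192  0.089  0.183 -0.002 -0.002]
-0.5 [ 0.001  0.205  0.095  0.183 -0.002 -0.002]
-1 [ 0.001  0.218  0.101  0.183 -0.002 -0.002]
-1.5 [ 0.001  0.231  0.107  0.183 -0.002 -0.002]
```

Request:
step_arm:
  rows:
    - {"x": 0,"y": 0.02,"z": 0.01,"ax": 0.02,"ay": 0,"az": 0,"grip": 0.56}
    - {"x": 0,"y": 0.04,"z": 0.02,"ax": 0.04,"ay": 0,"az": 0,"grip": 0.56}
    - {"x": 0,"y": 0.05,"z": 0.02,"ax": 0.05,"ay": 0,"az": 0,"grip": 0.56}
    - {"x": 0,"y": 0.07,"z": 0.03,"ax": 0.07,"ay": 0,"az": 0,"grip": 0.56}
    - {"x": 0,"y": 0.08,"z": 0.03,"ax": 0.08,"ay": 0,"az": 0,"grip": 0.56}
    - {"x": 0,"y": 0.09,"z": 0.04,"ax": 0.09,"ay": 0,"az": 0,"grip": 0.56}
    - {"x": 0,"y": 0.1,"z": 0.05,"ax": 0.1,"ay": 0,"az": 0,"grip": 0.56}
    - {"x": 0,"y": 0.11,"z": 0.05,"ax": 0.11,"ay": 0,"az": 0,"grip": 0.56}

```text
clock: 18.65
tool_pos: [0.5534, -0.0065, 0.1208]
orientation: [0.025, 0.674, 0.738, 0.029]
contact_force: [0.9, 0.5, -1.0]
finger_gap: 0.0477
finger_force: 0.4
```

```bash
python3 - <<'E'
from h import *
p,r,s=look(range(246,300,16));capside()
c=(p,r)
for l in [4,3,2,1,0,-1,-2]:
    print(l,rel(c,cp(l,max(0,min(28,l)),.051)))
E
```

```text
18.65 [ 0.9  0.5 -1. ] 0.0477 0.4489525593817234 [-0.17  0.05  1.86  0.02  1.16 -0.27]
246 ++++++++++++++++++....##....OOOOOOOOOOOOOOOOOOOOOOOOOOO..##.....................
262 ++++++++....####....####..OOOOOOOOOOOOOOOOOOOOOOOOOOOOOOO####....###............
278 ..........####....######.OOOOOOOOOOOOOOOOOOOOOOOOOOOOOOOOO#####....####.........
294 ....###################...OOOOOOOOOOOOOOOOOOOOOOOOOOOOOOOO##################+...
side [315 160  24  23 459] [326.2 170.7]
top [302 181   1   1   1] [302. 181.]
cap [array([0.5672, 0.0314, 0.2068]), array([0.0207, 0.0207])]
4 [ 0.001  0.013  0.002  0.006 -0.002 -0.002]
3 [ 0.001  0.032  0.008  0.023 -0.002 -0.002]
2 [ 0.001  0.05   0.015  0.04  -0.002 -0.002]
1 [ 0.001  0.069  0.022  0.056 -0.002 -0.002]
0 [ 0.001  0.087  0.029  0.073 -0.002 -0.002]
-1 [ 0.001  0.114  0.038  0.073 -0.002 -0.002]
-2 [ 0.001  0.14   0.047  0.073 -0.002 -0.002]
```

Request:
step_arm:
  rows:
    - {"x": 0,"y": 0.02,"z": 0,"ax": 0.01,"ay": 0,"az": 0,"grip": 0.56}
    - {"x": 0,"y": 0.03,"z": 0.01,"ax": 0.02,"ay": 0,"az": 0,"grip": 0.56}
    - {"x": 0,"y": 0.04,"z": 0.01,"ax": 0.03,"ay": 0,"az": 0,"grip": 0.56}
    - {"x": 0,"y": 0.05,"z": 0.015,"ax": 0.04,"ay": 0,"az": 0,"grip": 0.56}
    - {"x": 0,"y": 0.06,"z": 0.02,"ax": 0.05,"ay": 0,"az": 0,"grip": 0.56}
    - {"x": 0,"y": 0.07,"z": 0.02,"ax": 0.06,"ay": 0,"az": 0,"grip": 0.56}
    - {"x": 0,"y": 0.08,"z": 0.025,"ax": 0.065,"ay": 0,"az": 0,"grip": 0.56}
    - {"x": 0,"y": 0.085,"z": 0.025,"ax": 0.07,"ay": 0,"az": 0,"grip": 0.56}

```text
clock: 19.8
tool_pos: [0.5617, -0.0056, 0.1187]
orientation: [0.0, 0.674, 0.738, 0.002]
contact_force: [0.1, -0.4, 0.4]
finger_gap: 0.0483
finger_force: 0.0
```

```bash
python3 - <<'E'
from h import *
p,r,s=look(range(246,300,16));capside()
c=(p,r)
for l in [0,-1,-2]:
    print(l,rel(c,cp(l,max(0,min(28,l)),.051)))
E
```

```text
19.8 [ 0.1 -0.4  0.4] 0.0483 0.0 [-0.15  0.13  1.77  0.    1.24 -0.24]
246 ++++++++++++++++++....##....OOOOOOOOOOOOOOOOOOOOOOOOOOO..##.....................
262 +++++.......####....####..OOOOOOOOOOOOOOOOOOOOOOOOOOOOOOO####....###............
278 ..........####....######.OOOOOOOOOOOOOOOOOOOOOOOOOOOOOOOOO#####....####.........
294 ....###################..OOOOOOOOOOOOOOOOOOOOOOOOOOOOOOOOO##################+...
side [309 160  24  24 466] [320.  171.2]
top [328 184   1   1   1] [328. 184.]
cap [array([ 0.5767, -0.0272,  0.1585]), array([0.0116, 0.0116])]
0 [-0.     0.005  0.002  0.002 -0.002 -0.002]
-1 [-0.     0.033  0.009  0.002 -0.002 -0.002]
-2 [ 0.     0.06   0.016  0.002 -0.002 -0.002]
```

Request:
step_arm:
  rows:
    - {"x": 0,"y": 0.01,"z": 0,"ax": 0,"ay": 0,"az": 0,"grip": 0.56}
    - {"x": 0,"y": 0.01,"z": 0,"ax": 0,"ay": 0,"az": 0,"grip": 0.56}
    - {"x": 0,"y": 0.02,"z": 0,"ax": 0,"ay": 0,"az": 0,"grip": 0.57}
    - {"x": 0,"y": 0.02,"z": 0,"ax": 0,"ay": 0,"az": 0,"grip": 0.58}
    - {"x": 0,"y": 0.02,"z": 0,"ax": 0,"ay": 0,"az": 0,"grip": 0.59}
    - {"x": 0,"y": 0.02,"z": 0,"ax": 0,"ay": 0,"az": 0,"grip": 0.6}
    - {"x": 0,"y": 0.02,"z": 0,"ax": 0,"ay": 0,"az": 0,"grip": 0.61}
    - {"x": 0,"y": 0.02,"z": 0,"ax": 0,"ay": 0,"az": 0,"grip": 0.61}

```text
clock: 20.95
tool_pos: [0.564, -0.0055, 0.119]
orientation: [0.001, 0.674, 0.738, 0.002]
contact_force: [0.1, 0.4, 0.7]
finger_gap: 0.0522
finger_force: 0.0
```

```bash
python3 - <<'E'
from h import *
p,r,s=look(range(246,300,16));capside()
asc('side',270,370,155,260,5)
E
```

```text
20.95 [0.1 0.4 0.7] 0.0522 0.0 [-0.15  0.14  1.76  0.    1.24 -0.24]
246 ++++++++++++++++....+#....OOOOOOOOOOOOOOOOOOOOOOOOOOO.....##....................
262 +++........###....#####..OOOOOOOOOOOOOOOOOOOOOOOOOOOOOO...####....####..........
278 ........####....#######OOOOOOOOOOOOOOOOOOOOOOOOOOOOOOOOOO.######+....####.......
294 ..####################..OOOOOOOOOOOOOOOOOOOOOOOOOOOOOOOO...####################.
side [309 160  24  24 464] [320.1 171.2]
top [348 195   1   1   1] [348. 195.]
cap [array([ 0.5692, -0.076 ,  0.1199]), array([0.0022, 0.0022])]
155 .................++#################+..........................+####################+++++++++++++...
160 .......................++...+#######..............OOOO...........+################++++++++++++......
165 .......................++++++###+++#+..OOOOOOOOOOOOOOOOOOOOOOOO+++++#####++++++++++++++++++++++++...
170 .......................++++++###++++...OOOOOOOOOOOOOOOOOOOOOOOO+#+++#####+++++++++++++++++++++++++++
175 ........................+++++++++++#+++OOOOOOOOOOOOOOOOOOOOO++++++++####++++++++++++++++++++++++++++
180 .................
[... 958 characters left out ...]
....................................+++++++++++++++++++++++++#########
230 .................................................................+++++++++++++++++++###############+
235 .................................................................++++..++++++######################+
240 .................................................................+....++++########################+.
245 .......................................................................++++++++++++++++++++++++++++.
250 ....................................................................................................
255 ....................................................................................................
```

```bash
cat >> h.py <<'E'
OFF=np.array([-.005,0,-.031])
def px(X,Y,hh,t=30,P0=BP):  # +x push pose: fingertip centre at tray coords (X,Y,hh) about P0
    y=-ey;z=np.sin(np.radians(t))*ex-np.cos(np.radians(t))*ez;A=Rm(y,z)
    return P0+X*ex+Y*ey+hh*ez-A.apply(OFF),A
def chain(c,poses,q0=None):
    for n,g in poses:
        q=np.round(rel(c,g),2);x=ik(g,q0) if q0 is not None else None
        print(n,q,x[0].round(2),round(x[1],4));c=apply(c,q)
        if x is not None:q0=x[0]
E
python3 - <<'E'
from h import *
from scipy.spatial.transform import Slerp
p,r,s=cur();c=(p,r)
up=(p+[0,0,.075],r)
g=px(-.0175,0,.057);hi=(g[0]+[0,0,.12],g[1])
sl=Slerp([0,1],R.concatenate([r,g[1]]))
mid=((up[0]+hi[0])/2,sl(.5))
chain(c,[('up',up),('mid',mid),('hi',hi),('lo',g),('push15',px(.015,0,.057)),('push30',px(.03,0,.057))],s['joints'])
E
```

```text
up [ 0.    0.   -0.75  0.    0.    0.  ] [-0.15  0.07  1.69  0.    1.38 -0.24] 0.0
mid [-0.02 -0.17  0.15 -0.19  0.2   0.71] [-0.31 -0.16  1.97  0.23  1.15  0.27] 0.0
hi [-0.17 -0.12  0.09 -0.19  0.2   0.7 ] [-0.34 -0.44  2.28  0.31  0.85  0.93] 0.0
lo [-0.61 -0.    1.04 -0.   -0.    0.  ] [-0.34 -0.22  2.37  0.45  0.56  0.75] 0.0
push15 [ 0.28 -0.    0.16 -0.   -0.    0.  ] [-0.3  -0.13  2.3   0.44  0.53  0.8 ] 0.0
push30 [ 0.13 -0.    0.08 -0.   -0.    0.  ] [-0.28 -0.09  2.26  0.43  0.52  0.82] 0.0
```

Request:
step_arm:
  rows:
    - {"x": 0,"y": 0,"z": 0,"ax": 0,"ay": 0,"az": 0,"grip": 0.75}
    - {"x": 0,"y": 0,"z": -0.05,"ax": 0,"ay": 0,"az": 0,"grip": 0.75}
    - {"x": 0,"y": 0,"z": -0.15,"ax": 0,"ay": 0,"az": 0,"grip": 0.75}
    - {"x": 0,"y": 0,"z": -0.27,"ax": 0,"ay": 0,"az": 0,"grip": 0.75}
    - {"x": 0,"y": 0,"z": -0.4,"ax": 0,"ay": 0,"az": 0,"grip": 0.75}
    - {"x": 0,"y": 0,"z": -0.55,"ax": 0,"ay": 0,"az": 0,"grip": 0.75}
    - {"x": 0,"y": 0,"z": -0.7,"ax": 0,"ay": 0,"az": 0,"grip": 0.7}
    - {"x": 0,"y": 0,"z": -0.75,"ax": 0,"ay": 0,"az": 0,"grip": 0.6}

```text
clock: 22.15
tool_pos: [0.5646, -0.0058, 0.1959]
orientation: [0.002, 0.674, 0.738, 0.003]
contact_force: [-0.6, 0.7, -0.6]
finger_gap: 0.0512
finger_force: 0.0
```

Request:
step_arm:
  rows:
    - {"x": 0,"y": -0.02,"z": 0,"ax": -0.02,"ay": 0.02,"az": 0.09,"grip": 0.5}
    - {"x": 0,"y": -0.04,"z": 0.02,"ax": -0.05,"ay": 0.05,"az": 0.18,"grip": 0.4}
    - {"x": -0.01,"y": -0.06,"z": 0.04,"ax": -0.07,"ay": 0.07,"az": 0.27,"grip": 0.4}
    - {"x": -0.01,"y": -0.09,"z": 0.06,"ax": -0.1,"ay": 0.1,"az": 0.36,"grip": 0.4}
    - {"x": -0.01,"y": -0.11,"z": 0.09,"ax": -0.12,"ay": 0.13,"az": 0.45,"grip": 0.4}
    - {"x": -0.02,"y": -0.13,"z": 0.11,"ax": -0.14,"ay": 0.15,"az": 0.54,"grip": 0.4}
    - {"x": -0.02,"y": -0.15,"z": 0.13,"ax": -0.17,"ay": 0.18,"az": 0.63,"grip": 0.4}
    - {"x": -0.02,"y": -0.17,"z": 0.15,"ax": -0.19,"ay": 0.2,"az": 0.71,"grip": 0.4}

```text
clock: 23.15
tool_pos: [0.5466, -0.0093, 0.1786]
orientation: [-0.01, 0.889, 0.435, 0.143]
contact_force: [-0.0, -0.1, -0.3]
finger_gap: 0.0344
finger_force: 0.0
```

Request:
step_arm:
  rows:
    - {"x": -0.02,"y": -0.02,"z": 0.01,"ax": -0.02,"ay": 0.02,"az": 0.09,"grip": 0.4}
    - {"x": -0.04,"y": -0.03,"z": 0.02,"ax": -0.05,"ay": 0.05,"az": 0.18,"grip": 0.4}
    - {"x": -0.06,"y": -0.05,"z": 0.03,"ax": -0.07,"ay": 0.07,"az": 0.27,"grip": 0.4}
    - {"x": -0.09,"y": -0.06,"z": 0.05,"ax": -0.1,"ay": 0.1,"az": 0.36,"grip": 0.4}
    - {"x": -0.11,"y": -0.08,"z": 0.06,"ax": -0.12,"ay": 0.13,"az": 0.45,"grip": 0.4}
    - {"x": -0.13,"y": -0.09,"z": 0.07,"ax": -0.14,"ay": 0.15,"az": 0.54,"grip": 0.4}
    - {"x": -0.15,"y": -0.11,"z": 0.08,"ax": -0.17,"ay": 0.18,"az": 0.62,"grip": 0.4}
    - {"x": -0.17,"y": -0.12,"z": 0.09,"ax": -0.19,"ay": 0.2,"az": 0.7,"grip": 0.4}

```text
clock: 24.15
tool_pos: [0.5295, -0.0135, 0.1641]
orientation: [-0.019, 0.963, 0.069, 0.261]
contact_force: [0.3, 0.3, 0.8]
finger_gap: 0.0341
finger_force: 0.0
```

```bash
python3 - <<'E'
from h import *
from bench import optics
p,r,s=cur();print(s['clock'],s['contact_force'],s['finger_gap'],s['joints'].round(2))
g=px(-.0175,0,.057);hi=(g[0]+[0,0,.12],g[1]);print(rel((p,r),hi),rel((p,r),g))
asc('side',270,430,100,200,4,2);capside()
P=p+r.apply([OFF,OFF-[0,0,.06]]);print(proj('side',P),proj('top',P))
E
```

```text
24.15 [0.29643089 0.32045382 0.84049609] 0.034098382159806165 [-0.35 -0.45  2.29  0.32  0.85  0.92]
[ 0.008  0.    -0.002 -0.001 -0.005  0.002] [-5.970e-01  1.000e-03  1.034e+00 -1.000e-03 -5.000e-03  2.000e-03]
100 ++...............+++++++++++.............+++++#++++###########################+.
104 +...............+++++OO+++++.............++++++++############################...
108 .................+++++++###+..............++++++###########################.....
112 ..........................++++..................#########################+......
116 ..........................+++..................#########################........
120 ................+.........+++.................###################+..............
124 .................++++++++#+..................###################+...............
128 .............................................##################+................
132 ........+...................................################+...................
136 +++++++++..................................+########++######....................
140 +++++++++.........................
[... 797 characters left out ...]
+........++.+.
180 ............++++.....OOOOOOOOO+.................++..+++++++++++#++++..+.++++.+++
184 ............++++.................................++++++++++++++#+++++.....++....
188 ............++++...............................++++++++++++++++##++...+.........
192 ............+++............................++++++....+++++++++++#OOO............
196 ............++................................+##+++++++++++++..++OO............
side [309 160  24  24 461] [320. 171.]
top [312 184  19  19 276] [321.2 193.3]
cap [array([ 0.5643, -0.011 ,  0.1695]), array([0.001, 0.001])]
[[349.35586028 163.85160756]
 [368.31581451 140.21807967]] [[324.20057175 216.73206755]
 [326.87809938 229.00420933]]
```

Request:
step_arm:
  rows:
    - {"x": -0.07,"y": 0,"z": 0.12,"ax": 0,"ay": 0,"az": 0,"grip": 0.4}
    - {"x": -0.14,"y": 0,"z": 0.24,"ax": 0,"ay": 0,"az": 0,"grip": 0.4}
    - {"x": -0.21,"y": 0,"z": 0.36,"ax": 0,"ay": 0,"az": 0,"grip": 0.4}
    - {"x": -0.28,"y": 0,"z": 0.48,"ax": 0,"ay": 0,"az": 0,"grip": 0.4}
    - {"x": -0.35,"y": 0,"z": 0.6,"ax": 0,"ay": 0,"az": 0,"grip": 0.4}
    - {"x": -0.42,"y": 0,"z": 0.72,"ax": 0,"ay": 0,"az": 0,"grip": 0.4}
    - {"x": -0.49,"y": 0,"z": 0.84,"ax": 0,"ay": 0,"az": 0,"grip": 0.4}
    - {"x": -0.56,"y": 0,"z": 0.96,"ax": 0,"ay": 0,"az": 0,"grip": 0.4}

```text
clock: 25.3
tool_pos: [0.5303, -0.0138, 0.0526]
orientation: [-0.019, 0.963, 0.071, 0.261]
contact_force: [-0.4, -0.1, -0.2]
finger_gap: 0.0341
finger_force: 0.0
```

```bash
python3 - <<'E'
from h import *
from bench import optics
p,r,s=cur();print(s['clock'],s['contact_force'],s['finger_gap'],s['joints'].round(2))
c=(p,r)
chain(c,[('lo',px(-.0175,0,.057)),('push15',px(.01,0,.057)),('push30',px(.03,0,.057)),('50',px(.05,0,.057))],s['joints'])
capside();asc('side',270,430,130,270,5,2)
E
```

```text
25.3 [-0.39499314 -0.09140881 -0.16985152] 0.0340511728331474 [-0.35 -0.24  2.37  0.45  0.58  0.75]
lo [-0.04 -0.    0.07 -0.   -0.    0.  ] [-0.34 -0.22  2.37  0.45  0.56  0.75] 0.0
push15 [ 0.24 -0.    0.14 -0.   -0.    0.  ] [-0.31 -0.14  2.31  0.44  0.54  0.79] 0.0
push30 [ 0.17 -0.    0.1  -0.   -0.    0.  ] [-0.28 -0.09  2.26  0.43  0.52  0.82] 0.0
50 [ 0.17  0.    0.1  -0.   -0.    0.  ] [-0.26 -0.04  2.21  0.41  0.51  0.85] 0.0
side [309 160  24  24 476] [320.3 171.1]
top [313 184  18  19 269] [321.3 193.4]
cap [array([ 0.5638, -0.0112,  0.1691]), array([0.0012, 0.0012])]
130 .....................................................+++++##+..##+++++++++++####
135 +++++++++..............................................+###+++...##++++++#++####
140 +++++++++............................................+######+.+#+..+###++++#####
145 .............OOOOOOOOOOOOOOOOOOOOOOOOOOOOOOOOO.+...+##########+.++#+++++#######+
150 .............+++++++++++++++++++++++++++++++++++++###############++++##++++++...
155 ............+..................................+##########################......
160
[... 1166 characters left out ...]
.......++OO.........
230 .................................++++++++++#######+++...............+OOO........
235 .................................+..+++###########+++...............++OOO.......
240 ....................................++###########+...................+OOO.......
245 ....................................++++++++++++++...................++OOO......
250 ......................................................................+OOO......
255 ......................................................................++OOO.....
260 .......................................................................+OOO.....
265 .......................................................................++OOO....
```

Request:
step_arm:
  rows:
    - {"x": -0.02,"y": 0,"z": 0.06,"ax": 0,"ay": 0,"az": 0,"grip": 0.4}
    - {"x": 0,"y": 0,"z": 0.09,"ax": 0,"ay": 0,"az": 0,"grip": 0.4}
    - {"x": 0.03,"y": 0,"z": 0.11,"ax": 0,"ay": 0,"az": 0,"grip": 0.4}
    - {"x": 0.06,"y": 0,"z": 0.13,"ax": 0,"ay": 0,"az": 0,"grip": 0.4}
    - {"x": 0.09,"y": 0,"z": 0.15,"ax": 0,"ay": 0,"az": 0,"grip": 0.4}
    - {"x": 0.13,"y": 0,"z": 0.17,"ax": 0,"ay": 0,"az": 0,"grip": 0.4}
    - {"x": 0.16,"y": 0,"z": 0.19,"ax": 0,"ay": 0,"az": 0,"grip": 0.4}
    - {"x": 0.2,"y": 0,"z": 0.21,"ax": 0,"ay": 0,"az": 0,"grip": 0.4}

```text
clock: 26.45
tool_pos: [0.5578, -0.0095, 0.0454]
orientation: [-0.019, 0.963, 0.071, 0.261]
contact_force: [-5.3, -0.8, 4.2]
finger_gap: 0.0341
finger_force: 3.0
```

```bash
python3 - <<'E'
from h import *
p,r,s=cur();print(s['clock'],s['contact_force'].round(1),s['joints'].round(2))
c=(p,r)
chain(c,[('30',px(.03,0,.045)),('50',px(.05,0,.035))],s['joints'])
capside()
E
```

```text
26.45 [-5.3 -0.8  4.2] [-0.31 -0.14  2.31  0.45  0.54  0.77]
30 [ 0.1   0.    0.21 -0.   -0.    0.  ] [-0.28 -0.06  2.26  0.45  0.5   0.79] 0.0
50 [ 0.13  0.    0.18 -0.   -0.    0.  ] [-0.26  0.01  2.22  0.46  0.46  0.8 ] 0.0
side [299 161  24  24 475] [310.9 171.9]
top [310 177  18  19 273] [318.5 185.9]
cap [array([ 0.5811, -0.0052,  0.1695]), array([0.0015, 0.0015])]
```

Request:
step_arm:
  rows:
    - {"x": 0.02,"y": 0,"z": 0.01,"ax": 0,"ay": 0,"az": 0,"grip": 0.4}
    - {"x": 0.04,"y": 0,"z": 0.02,"ax": 0,"ay": 0,"az": 0,"grip": 0.4}
    - {"x": 0.07,"y": 0,"z": 0.04,"ax": 0,"ay": 0,"az": 0,"grip": 0.4}
    - {"x": 0.1,"y": 0,"z": 0.06,"ax": 0,"ay": 0,"az": 0,"grip": 0.4}
    - {"x": 0.12,"y": 0,"z": 0.07,"ax": 0,"ay": 0,"az": 0,"grip": 0.4}
    - {"x": 0.15,"y": 0,"z": 0.09,"ax": 0,"ay": 0,"az": 0,"grip": 0.4}
    - {"x": 0.17,"y": 0,"z": 0.1,"ax": 0,"ay": 0,"az": 0,"grip": 0.4}
    - {"x": 0.17,"y": 0,"z": 0.1,"ax": 0,"ay": 0,"az": 0,"grip": 0.4}

```text
clock: 27.55
tool_pos: [0.5771, -0.0065, 0.0452]
orientation: [-0.019, 0.963, 0.071, 0.261]
contact_force: [-4.3, -0.0, 1.3]
finger_gap: 0.0341
finger_force: 2.1
```

```bash
cat >> h.py <<'E'
def py(C,Y,hh,t=25,X=0,yaw=YAW):  # +y push pose about bottle centre C: tip centre at tray offset (X,Y)
    z=np.sin(np.radians(t))*ey-np.cos(np.radians(t))*ez;A=Rm(ex,z)
    return np.r_[C,.012]+X*ex+Y*ey+hh*ez-A.apply(OFF),A
E
python3 - <<'E'
from h import *
from scipy.spatial.transform import Slerp
p,r,s=cur();print(s['clock'],s['contact_force'].round(1),s['joints'].round(2))
capside()
E
```

```text
27.55 [-4.3 -0.   1.3] [-0.29 -0.09  2.26  0.44  0.52  0.8 ]
side [290 161  23  24 467] [300.7 172. ]
top [308 169  19  19 275] [317.2 178.2]
cap [array([ 0.5996, -0.0025,  0.1689]), array([0.0012, 0.0012])]
```

```bash
cat > clr.py <<'E'
from h import *
def grip_pts(s0=.045,g=.034):
    P=[]
    for hx,hy in((.038,.0425),(.0425,.038)):
        for s in np.arange(s0,.2,.008):
            for a in np.linspace(-1,1,9):
                P+=[(hx*a,hy,-s),(hx*a,-hy,-s),(hx,hy*a,-s),(-hx,hy*a,-s)]
    F=[(x,sg*(g/2+w),-s) for s in np.arange(0,s0,.006) for x in(-.011,0,.011) for w in(0,.0145) for sg in(1,-1)]
    return np.array(P),np.array(F)
tr=lambda P:np.c_[P[:,:2]@ex[:2],P[:,:2]@ey[:2],P[:,2]-.012]
def box(P,c,h):  # signed-ish distance to box
    d=np.abs(P-c)-h;return np.where((d>0).any(1),np.linalg.norm(np.maximum(d,0),axis=1),d.max(1))
def bottle(P,u,v): return np.minimum(box(P,[u,v,.065],[.035,.035,.065]),box(P,[u,v,.15],[.022,.022,.02]))
def clear(tip,A,u,v,g=.034,bl=(.648,-.2235)):
    B,F=grip_pts(g=g);B=tr(tip+A.apply(B));F=tr(tip+A.apply(F))
    cr=[box(np.r_[B,F],[.5215-a-.004,-.087,(a/.075*.082)/2+.004],[.005,.047,(a/.075*.082)/2+.004]).min() for a in np.arange(.005,.075,.01)]
    return dict(own_body=bottle(B,u,v).min(),own_f=bottle(F,u,v).min(),blue=bottle(np.r_[B,F],*bl).min(),cradle=min(cr),floor=min(B[:,2].min(),F[:,2].min()))
def ab(al,be):
    a,b=np.radians(al),np.radians(be);y=np.cos(a)*ex+np.sin(a)*ez;z=np.sin(b)*ey+np.cos(b)*(np.sin(a)*ex-np.cos(a)*ez);return Rm(y,z)
W2=lambda u,v,h:u*ex+v*ey+(h+.012)*ez
E
python3 - <<'E'
from clr import *
p,r,s=cur();u,v=.5932,-.087
for al in(0,15,25,35):
  for be in(20,30,40):
    for X in(-.012,):
      A=ab(al,be);hh=.035
      tip=W2(u+X,v-.035-.012,hh)
      c=clear(tip,A,u,v);q,e=ik((tip-A.apply(OFF),A),s['joints'])
      tip2=W2(u+X,v+.15-.035-.01,hh);q2,e2=ik((tip2-A.apply(OFF),A),q)
      print(al,be,X,{k:int(1000*x) for k,x in c.items()},round(e,4),round(e2,4),q.round(2))
E
```

```text
0 20 -0.012 {'own_body': -12, 'own_f': 1, 'blue': -10, 'cradle': 38, 'floor': 31} 0.0 0.0 [-0.38  0.44  1.65  0.32  1.25 -0.65]
0 30 -0.012 {'own_body': -2, 'own_f': 2, 'blue': -10, 'cradle': 37, 'floor': 29} 0.0 0.0 [-0.46  0.52  1.58  0.44  1.37 -0.76]
0 40 -0.012 {'own_body': 8, 'own_f': 3, 'blue': -10, 'cradle': 36, 'floor': 27} 0.0 0.0 [-0.52  0.62  1.52  0.54  1.5  -0.83]
15 20 -0.012 {'own_body': -12, 'own_f': 1, 'blue': 0, 'cradle': 35, 'floor': 23} 0.0 0.0 [-0.46  0.3   1.85  0.51  1.04 -0.92]
15 30 -0.012 {'own_body': -2, 'own_f': 2, 'blue': -2, 'cradle': 35, 'floor': 21} 0.0 0.0 [-0.53  0.4   1.77  0.61  1.2  -1.04]
15 40 -0.012 {'own_body': 8, 'own_f': 3, 'blue': -5, 'cradle': 35, 'floor': 20} 0.0 0.0 [-0.58  0.52  1.68  0.68  1.36 -1.11]
25 20 -0.012 {'own_body': -12, 'own_f': 1, 'blue': 6, 'cradle': 35, 'floor': 18} 0.0 0.0 [-0.52  0.24  1.98  0.69  0.93 -1.17]
25 30 -0.012 {'own_body': -2, 'own_f': 2, 'blue': 1, 'cradle': 35, 'floor': 16} 0.0 0.0 [-0.59  0.35  1.89  0.76  1.12 -1.27]
25 40 -0.012 {'own_body': 8, 'own_f': 3, 'blue': -2, 'cradle': 35, 'floor': 15} 0.0 0.0 [-0.63  0.48  1.78  0.79  1.29 -1.33]
35 20 -0.012 {'own_body': -12, 'own_f': 1, 'blue': 14, 'cradle': 25, 'floor': 13} 0.0 0.0 [-0.58  0.21  2.09  0.93  0.87 -1.47]
35 30 -0.012 {'own_body': -2, 'own_f': 2, 'blue': 8, 'cradle': 26, 'floor': 12} 0.0 0.0 [-0.65  0.33  1.98  0.93  1.07 -1.53]
35 40 -0.012 {'own_body': 8, 'own_f': 3, 'blue': 2, 'cradle': 27, 'floor': 11} 0.0 0.0 [-0.69  0.47  1.86  0.92  1.26 -1.56]
```

```bash
python3 - <<'E'
from clr import *
p,r,s=cur();u,v=.5932,-.087
for al in(35,45):
  for be in(36,42):
    for X in(-.012,-.018):
     for hh in(.03,.045):
      A=ab(al,be)
      tip=W2(u+X,v-.035-.013,hh);g=.034
      c=clear(tip,A,u,v,g);q,e=ik((tip-A.apply(OFF),A),s['joints'])
      tip2=W2(u+X,v+.15-.035-.01,hh);q2,e2=ik((tip2-A.apply(OFF),A),q)
      print(al,be,X,hh,{k:int(1000*x) for k,x in c.items()},round(e,4),round(e2,4),q.round(2))
E
```

```text
35 36 -0.012 0.03 {'own_body': 5, 'own_f': 4, 'blue': 5, 'cradle': 23, 'floor': 6} 0.0 0.0 [-0.67  0.42  1.91  0.93  1.18 -1.56]
35 36 -0.012 0.045 {'own_body': 5, 'own_f': 4, 'blue': 5, 'cradle': 33, 'floor': 21} 0.0 0.0 [-0.67  0.39  1.91  0.92  1.2  -1.53]
35 36 -0.018 0.03 {'own_body': 5, 'own_f': 4, 'blue': 11, 'cradle': 19, 'floor': 6} 0.0 0.0 [-0.68  0.42  1.92  0.92  1.19 -1.56]
35 36 -0.018 0.045 {'own_body': 5, 'own_f': 4, 'blue': 11, 'cradle': 29, 'floor': 21} 0.0 0.0 [-0.68  0.39  1.92  0.92  1.2  -1.54]
35 42 -0.012 0.03 {'own_body': 11, 'own_f': 4, 'blue': 1, 'cradle': 24, 'floor': 5} 0.0 0.0 [-0.69  0.51  1.83  0.92  1.29 -1.57]
35 42 -0.012 0.045 {'own_body': 11, 'own_f': 4, 'blue': 1, 'cradle': 33, 'floor': 20} 0.0 0.0 [-0.69  0.48  1.83  0.91  1.31 -1.55]
35 42 -0.018 0.03 {'own_body': 11, 'own_f': 4, 'blue': 7, 'cradle': 20, 'floor': 5} 0.0 0.0 [-0.7   0.5   1.84  0.92  1.3  -1.58]
35 42 -0.018 0.045 {'own_body': 11, 'own_f': 4, 'blue': 7, 'cradle': 29, 'floor': 20} 0.0 0.0 [-0.7   0.47  1.85  0.91  1.31 -1.56]
45 36 -0.012 0.03 {'own_body': 5, 'own_f': 4, 'blue': 
[... 293 characters left out ...]
0 0.0 [-0.74  0.43  1.98  1.07  1.19 -1.82]
45 36 -0.018 0.045 {'own_body': 5, 'own_f': 4, 'blue': 17, 'cradle': 18, 'floor': 18} 0.0 0.0 [-0.74  0.4   1.99  1.06  1.2  -1.79]
45 42 -0.012 0.03 {'own_body': 11, 'own_f': 4, 'blue': 7, 'cradle': 13, 'floor': 2} 0.0 0.0 [-0.74  0.52  1.89  1.04  1.3  -1.81]
45 42 -0.012 0.045 {'own_body': 11, 'own_f': 4, 'blue': 7, 'cradle': 24, 'floor': 17} 0.0 0.0 [-0.74  0.49  1.89  1.04  1.31 -1.79]
45 42 -0.018 0.03 {'own_body': 11, 'own_f': 4, 'blue': 13, 'cradle': 9, 'floor': 2} 0.0 0.0 [-0.75  0.52  1.9   1.04  1.3  -1.82]
45 42 -0.018 0.045 {'own_body': 11, 'own_f': 4, 'blue': 13, 'cradle': 19, 'floor': 17} 0.0 0.0 [-0.75  0.49  1.91  1.03  1.31 -1.79]
```

```bash
cat > plan.py <<'E'
from clr import *
from scipy.spatial.transform import Slerp
p,r,s=cur();u,v=.5932,-.087
tip0=p+r.apply(OFF);A=ab(38,37)
def pose(u_,v_,h,A=A): t=W2(u_,v_,h);return (t-A.apply(OFF),A)
start=pose(u-.014,v-.035-.014,.042)
hov=(start[0]+[0,0,.15],A)
a1=(p+r.apply([0,0,-.1]),r);a2=(a1[0]+[0,0,.05],r)
sl=Slerp([0,1],R.concatenate([r,A]))
mids=[(a2[0]+(hov[0]-a2[0])*k,sl(k)) for k in(.33,.67)]
W_=[('a1',a1),('m1',mids[0]),('m2',mids[1]),('hov',hov),('d1',(start[0]+[0,0,.075],A)),('start',start)]
E
python3 - <<'E'
from plan import *
print((sl(0).inv()*A).magnitude()*57.3)
chain((p,r),W_,s['joints'])
prev=(p,r)
for n,g in W_:
    sp=Slerp([0,1],R.concatenate([prev[1],g[1]]));m=[]
    for k in(.25,.5,.75,1):
        P=prev[0]+(g[0]-prev[0])*k;RR=sp(k);m.append(clear(P+RR.apply(OFF),RR,u,v,.04))
    print(n,{k:int(1000*min(x[k] for x in m)) for k in m[0]});prev=g
E
```

```text
98.04166403941694
a1 [-0. -0. -1.  0.  0.  0.] [-0.35 -0.41  2.32  0.35  0.78  0.88] 0.0
m1 [ 0.47  0.08 -0.33  0.13  0.19 -0.49] [-0.57 -0.4   2.29  0.73  0.95 -0.05] 0.0
m2 [ 0.12  0.2   0.13  0.13  0.2  -0.5 ] [-0.7  -0.13  2.15  0.92  1.17 -0.85] 0.0
hov [-0.02  0.23  0.1   0.12  0.19 -0.49] [-0.7   0.15  1.9   0.9   1.39 -1.38] 0.0
d1 [-0.35 -0.46  0.47  0.   -0.    0.  ] [-0.7   0.27  1.92  0.92  1.3  -1.5 ] 0.0
start [-0.36 -0.47  0.47  0.   -0.    0.  ] [-0.7   0.41  1.92  0.96  1.21 -1.62] 0.0
a1 {'own_body': 11, 'own_f': 10, 'blue': 87, 'cradle': 27, 'floor': 73}
m1 {'own_body': 70, 'own_f': 45, 'blue': 113, 'cradle': 77, 'floor': 148}
m2 {'own_body': 85, 'own_f': 37, 'blue': 81, 'cradle': 103, 'floor': 169}
hov {'own_body': 73, 'own_f': 26, 'blue': 56, 'cradle': 108, 'floor': 165}
d1 {'own_body': 25, 'own_f': 5, 'blue': 21, 'cradle': 77, 'floor': 90}
start {'own_body': 7, 'own_f': 5, 'blue': 8, 'cradle': 27, 'floor': 15}
```

Request:
step_arm:
  rows:
    - {"x": -0.05,"y": 0,"z": -0.03,"ax": 0,"ay": 0,"az": 0,"grip": 0.4}
    - {"x": -0.05,"y": 0,"z": -0.15,"ax": 0,"ay": 0,"az": 0,"grip": 0.4}
    - {"x": -0.04,"y": 0,"z": -0.3,"ax": 0,"ay": 0,"az": 0,"grip": 0.4}
    - {"x": -0.03,"y": 0,"z": -0.45,"ax": 0,"ay": 0,"az": 0,"grip": 0.4}
    - {"x": -0.02,"y": 0,"z": -0.6,"ax": 0,"ay": 0,"az": 0,"grip": 0.4}
    - {"x": -0.01,"y": 0,"z": -0.75,"ax": 0,"ay": 0,"az": 0,"grip": 0.4}
    - {"x": 0,"y": 0,"z": -0.9,"ax": 0,"ay": 0,"az": 0,"grip": 0.45}
    - {"x": 0,"y": 0,"z": -1,"ax": 0,"ay": 0,"az": 0,"grip": 0.5}

```text
clock: 28.65
tool_pos: [0.5274, -0.0142, 0.1326]
orientation: [-0.018, 0.962, 0.071, 0.262]
contact_force: [-0.2, -0.0, -0.5]
finger_gap: 0.0426
finger_force: 0.0
```

Request:
step_arm:
  rows:
    - {"x": 0.06,"y": 0.01,"z": -0.04,"ax": 0.02,"ay": 0.02,"az": -0.06,"grip": 0.53}
    - {"x": 0.12,"y": 0.02,"z": -0.08,"ax": 0.03,"ay": 0.05,"az": -0.12,"grip": 0.53}
    - {"x": 0.18,"y": 0.03,"z": -0.12,"ax": 0.05,"ay": 0.07,"az": -0.18,"grip": 0.53}
    - {"x": 0.24,"y": 0.04,"z": -0.16,"ax": 0.07,"ay": 0.1,"az": -0.25,"grip": 0.53}
    - {"x": 0.3,"y": 0.05,"z": -0.21,"ax": 0.08,"ay": 0.12,"az": -0.31,"grip": 0.53}
    - {"x": 0.36,"y": 0.06,"z": -0.25,"ax": 0.1,"ay": 0.15,"az": -0.37,"grip": 0.53}
    - {"x": 0.42,"y": 0.07,"z": -0.29,"ax": 0.12,"ay": 0.17,"az": -0.43,"grip": 0.53}
    - {"x": 0.47,"y": 0.08,"z": -0.33,"ax": 0.13,"ay": 0.19,"az": -0.49,"grip": 0.53}

```text
clock: 29.65
tool_pos: [0.5522, -0.0187, 0.1841]
orientation: [-0.023, 0.879, 0.328, 0.345]
contact_force: [-0.6, -0.3, 0.3]
finger_gap: 0.0452
finger_force: 0.0
```

Request:
step_arm:
  rows:
    - {"x": 0.02,"y": 0.03,"z": 0.02,"ax": 0.02,"ay": 0.02,"az": -0.06,"grip": 0.53}
    - {"x": 0.03,"y": 0.05,"z": 0.03,"ax": 0.03,"ay": 0.05,"az": -0.12,"grip": 0.53}
    - {"x": 0.05,"y": 0.08,"z": 0.05,"ax": 0.05,"ay": 0.07,"az": -0.18,"grip": 0.53}
    - {"x": 0.06,"y": 0.1,"z": 0.07,"ax": 0.07,"ay": 0.1,"az": -0.25,"grip": 0.53}
    - {"x": 0.08,"y": 0.13,"z": 0.08,"ax": 0.08,"ay": 0.12,"az": -0.31,"grip": 0.53}
    - {"x": 0.09,"y": 0.15,"z": 0.1,"ax": 0.1,"ay": 0.15,"az": -0.37,"grip": 0.53}
    - {"x": 0.11,"y": 0.18,"z": 0.12,"ax": 0.12,"ay": 0.18,"az": -0.44,"grip": 0.53}
    - {"x": 0.12,"y": 0.2,"z": 0.13,"ax": 0.13,"ay": 0.2,"az": -0.5,"grip": 0.53}

```text
clock: 30.65
tool_pos: [0.5784, -0.0243, 0.185]
orientation: [-0.026, 0.72, 0.562, 0.406]
contact_force: [0.7, -0.4, -0.1]
finger_gap: 0.0453
finger_force: 0.0
```

Request:
step_arm:
  rows:
    - {"x": 0,"y": 0.03,"z": 0.01,"ax": 0.02,"ay": 0.02,"az": -0.06,"grip": 0.53}
    - {"x": -0.01,"y": 0.06,"z": 0.02,"ax": 0.03,"ay": 0.05,"az": -0.12,"grip": 0.53}
    - {"x": -0.01,"y": 0.09,"z": 0.04,"ax": 0.05,"ay": 0.07,"az": -0.18,"grip": 0.53}
    - {"x": -0.01,"y": 0.12,"z": 0.05,"ax": 0.06,"ay": 0.1,"az": -0.25,"grip": 0.53}
    - {"x": -0.01,"y": 0.15,"z": 0.06,"ax": 0.08,"ay": 0.12,"az": -0.31,"grip": 0.53}
    - {"x": -0.02,"y": 0.18,"z": 0.08,"ax": 0.09,"ay": 0.15,"az": -0.37,"grip": 0.53}
    - {"x": -0.02,"y": 0.21,"z": 0.09,"ax": 0.11,"ay": 0.17,"az": -0.43,"grip": 0.53}
    - {"x": -0.02,"y": 0.23,"z": 0.1,"ax": 0.12,"ay": 0.19,"az": -0.49,"grip": 0.53}

```text
clock: 31.65
tool_pos: [0.6031, -0.0293, 0.1867]
orientation: [-0.022, 0.508, 0.745, 0.432]
contact_force: [-0.4, -0.4, 0.9]
finger_gap: 0.045
finger_force: 0.0
```

```bash
python3 - <<'E'
from plan import *
print(s['clock'],s['contact_force'].round(1),s['finger_gap'],s['joints'].round(2));capside()
chain((p,r),W_[3:],s['joints'])
from bench import optics
import cv2
h=cv2.cvtColor(optics.read_camera('top')['frame'],cv2.COLOR_RGB2HSV)
m=((h[...,0]>100)&(h[...,0]<130)&(h[...,1]>150)&(h[...,2]>60)).astype(np.uint8);m[:100]=0;m[:,:330]=0;m[:,400:]=0
n,l,st,ce=cv2.connectedComponentsWithStats(m);print(st[1:][st[1:,4]>20],ce[1:][st[1:,4]>20])
asc('top',300,400,120,260,5,2)
P=p+r.apply([OFF,OFF-[0,0,.06]]);print(proj('top',P),proj('side',P))
E
```

```text
31.65 [-0.4 -0.4  0.9] 0.045035077366782236 [-0.7   0.15  1.9   0.9   1.39 -1.39]
side [390 145  30 115 590] [404.8 205.8]
top [308 169  19  19 271] [317.2 178.2]
cap [array([0.5003, 0.0241, 0.1763]), array([0.101, 0.101])]
hov [ 0.01 -0.    0.    0.   -0.    0.  ] [-0.7   0.15  1.9   0.9   1.39 -1.38] 0.0
d1 [-0.36 -0.47  0.47  0.   -0.    0.  ] [-0.7   0.27  1.92  0.92  1.3  -1.5 ] 0.0
start [-0.35 -0.46  0.47  0.   -0.    0.  ] [-0.7   0.41  1.92  0.96  1.21 -1.62] 0.0
[] []
120 ..................................................
125 ..................................................
130 ....................................++++++........
135 ....................+++++++..................++...
140 .....++++++.................................++....
145 ..................................................
150 ............+++++++++.+++......+..................
155 ++++++++.........................++++++...........
160 ..................................................
165 ............................++++++++++++++........
170 .......OOOO..........++++++++++++++++++++.........
175 .....OOO
[... 340 characters left out ...]
...........+++++++++++++++++++++
210 .............................++++.+++++++++++++++.
215 .................................+++++++++#+++++++
220 ........++++++++++++................++++.......+++
225 ....+++.+.++++.+.+++..............................
230 ....++++.++.+++++++++.............................
235 ....++.++++++++.+++++.............................
240 ..........+.......................................
245 ..................................................
250 ..................................................
255 ..................................................
[[340.32571325 178.33785149]
 [360.61901575 186.06177256]] [[308.12352216 141.65976724]
 [324.14532642 114.9443024 ]]
```

Request:
step_arm:
  rows:
    - {"x": -0.04,"y": -0.06,"z": 0.06,"ax": 0,"ay": 0,"az": 0,"grip": 0.53}
    - {"x": -0.09,"y": -0.12,"z": 0.12,"ax": 0,"ay": 0,"az": 0,"grip": 0.53}
    - {"x": -0.14,"y": -0.18,"z": 0.18,"ax": 0,"ay": 0,"az": 0,"grip": 0.53}
    - {"x": -0.18,"y": -0.24,"z": 0.24,"ax": 0,"ay": 0,"az": 0,"grip": 0.53}
    - {"x": -0.22,"y": -0.29,"z": 0.29,"ax": 0,"ay": 0,"az": 0,"grip": 0.53}
    - {"x": -0.27,"y": -0.35,"z": 0.35,"ax": 0,"ay": 0,"az": 0,"grip": 0.53}
    - {"x": -0.31,"y": -0.41,"z": 0.41,"ax": 0,"ay": 0,"az": 0,"grip": 0.53}
    - {"x": -0.36,"y": -0.47,"z": 0.47,"ax": 0,"ay": 0,"az": 0,"grip": 0.53}

```text
clock: 32.85
tool_pos: [0.6027, -0.0294, 0.1106]
orientation: [-0.022, 0.509, 0.744, 0.432]
contact_force: [0.6, 0.2, 0.8]
finger_gap: 0.0455
finger_force: 0.0
```

```bash
python3 - <<'E'
from plan import *
from bench import optics
import cv2
print(s['clock'],s['contact_force'].round(1));capside()
chain((p,r),W_[5:],s['joints'])
a=optics.read_camera('side')['frame'][100:280,230:410,::-1];b=optics.read_camera('top')['frame'][100:280,260:440,::-1]
z=lambda i:cv2.convertScaleAbs(cv2.resize(i,(400,400),interpolation=cv2.INTER_CUBIC),alpha=1.6,beta=15)
cv2.imwrite('pics/e.png',np.hstack([z(a),z(b)]))
E
```

```text
32.85 [0.6 0.2 0.8]
side [390 145  30 115 590] [404.7 205.4]
top [308 169  19  19 268] [317.2 178.2]
cap [array([0.5004, 0.024 , 0.177 ]), array([0.1008, 0.1008])]
start [-0.34 -0.46  0.47  0.   -0.    0.  ] [-0.7   0.41  1.92  0.96  1.21 -1.62] 0.0
```

View pics/e.png

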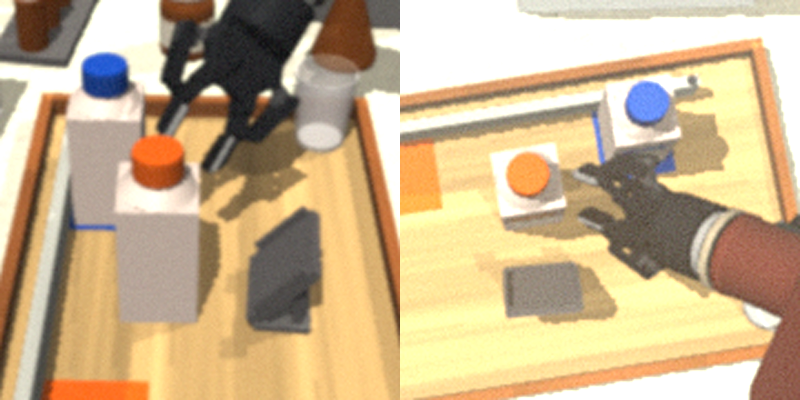

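The view shows the bottle upright at (158,230) in the side half and its cap at (528,172) in the top half. The gripper knuckle at about (650,155) sits close to the blue bottle, so I'll check that clearance in numbers.

```bash
python3 - <<'E'
from clr import *
p,r,s=cur()
for n,(a,b) in(('knuckle',(650,155)),('front tip',(580,172)),('rear tip',(585,217)),('wide',(630,155))):
    for z in(.14,.17,.2):
        P=plane('top',260+(a-400)*.45,100+b*.45,z);print(n,z,tr(P[None])[0].round(4),r.inv().apply(P-p).round(3))
P=plane('top',260+(648-400)*.45,100+103*.45,.182);print('bluecap',tr(P[None]))
P=np.array([plane('top',260+(x-400)*.45,100+y*.45,.142) for x,y in((604,90),(612,150),(676,140))]);print('blue shoulder',tr(P).round(4))
P=np.array([plane('top',260+(x-400)*.45,100+y*.45,.142) for x,y in((492,157),(557,148),(565,212),(503,224))]);print('own shoulder',tr(P).round(4),tr(P.mean(0)[None]))
P=plane('top',317.2,178.2,.182);print('own cap',tr(P[None]))
E
```

```text
knuckle 0.14 [ 0.5986 -0.2211  0.128 ] [-0.074  0.023 -0.08 ]
knuckle 0.17 [ 0.5931 -0.2159  0.158 ] [-0.054  0.037 -0.098]
knuckle 0.2 [ 0.5876 -0.2107  0.188 ] [-0.033  0.051 -0.116]
front tip 0.14 [ 0.5925 -0.144   0.128 ] [-0.01   0.018 -0.036]
front tip 0.17 [ 0.5872 -0.1414  0.158 ] [ 0.008  0.032 -0.056]
front tip 0.2 [ 0.5819 -0.1388  0.188 ] [ 0.026  0.047 -0.076]
rear tip 0.14 [ 0.5437 -0.1411  0.128 ] [ 0.01  -0.02  -0.059]
rear tip 0.17 [ 0.54   -0.1386  0.158 ] [ 0.028 -0.005 -0.078]
rear tip 0.2 [ 0.5363 -0.1361  0.188 ] [ 0.045  0.011 -0.097]
wide 0.14 [ 0.6021 -0.2     0.128 ] [-0.059  0.026 -0.065]
wide 0.17 [ 0.5965 -0.1955  0.158 ] [-0.039  0.04  -0.084]
wide 0.2 [ 0.5908 -0.191   0.188 ] [-0.019  0.054 -0.103]
bluecap [[ 0.64489824 -0.22149486  0.17      ]]
blue shoulder [[ 0.6768 -0.1845  0.13  ]
 [ 0.6102 -0.1817  0.13  ]
 [ 0.6098 -0.2511  0.13  ]]
own shoulder [[ 0.6237 -0.0533  0.13  ]
 [ 0.622  -0.1239  0.13  ]
 [ 0.5521 -0.1208  0.13  ]
 [ 0.5501 -0.0536  0.13  ]] [[ 0.58698391 -0.08791452  0.13      ]]
own cap [[ 0.59205426 -0.08674336  0.17      ]]
```

Request:
step_arm:
  rows:
    - {"x": -0.04,"y": -0.06,"z": 0.06,"ax": 0,"ay": 0,"az": 0,"grip": 0.53}
    - {"x": -0.09,"y": -0.12,"z": 0.12,"ax": 0,"ay": 0,"az": 0,"grip": 0.53}
    - {"x": -0.13,"y": -0.18,"z": 0.18,"ax": 0,"ay": 0,"az": 0,"grip": 0.53}
    - {"x": -0.17,"y": -0.24,"z": 0.24,"ax": 0,"ay": 0,"az": 0,"grip": 0.53}
    - {"x": -0.22,"y": -0.29,"z": 0.29,"ax": 0,"ay": 0,"az": 0,"grip": 0.53}
    - {"x": -0.26,"y": -0.35,"z": 0.35,"ax": 0,"ay": 0,"az": 0,"grip": 0.53}
    - {"x": -0.3,"y": -0.41,"z": 0.41,"ax": 0,"ay": 0,"az": 0,"grip": 0.53}
    - {"x": -0.34,"y": -0.46,"z": 0.47,"ax": 0,"ay": 0,"az": 0,"grip": 0.53}

```text
clock: 34.05
tool_pos: [0.6024, -0.0282, 0.0366]
orientation: [-0.022, 0.509, 0.744, 0.432]
contact_force: [-0.7, -0.2, -0.4]
finger_gap: 0.0452
finger_force: 0.0
```

```bash
cat >> clr.py <<'E'
def topcap(z=.182,box=(150,400,100,230),col='o'):
    import cv2
    from bench import optics
    f=optics.read_camera('top')['frame'];h=cv2.cvtColor(f,cv2.COLOR_RGB2HSV);u0,u1,v0,v1=box
    m=((h[...,0]<14)&(h[...,1]>150)&(h[...,2]>70)) if col=='o' else ((h[...,0]>100)&(h[...,0]<130)&(h[...,1]>130)&(h[...,2]>50))
    k=np.zeros(m.shape,np.uint8);k[v0:v1,u0:u1]=m[v0:v1,u0:u1];n,l,st,ce=cv2.connectedComponentsWithStats(k)
    for i in range(1,n):
        if st[i,4]>60: P=plane('top',*ce[i],z);print('top',st[i],ce[i].round(1),'world',P.round(4),'uv',tr(P[None])[0].round(4))
E
python3 - <<'E'
from plan import *
print(s['clock'],s['contact_force'].round(1),s['joints'].round(2));topcap();topcap(.182,(350,400,100,170),'b')
y0=pose(u-.014,v-.035-.014,.042)
for d in(.005,.01,.02,.05,.09): print(d,rel((p,r),(y0[0]+d*ey,A)))
E
```

```text
34.05 [-0.7 -0.2 -0.4] [-0.7   0.41  1.93  0.97  1.21 -1.63]
top [ 243  163   36   35 1006] [260.3 180.1] world [0.5967 0.1274 0.182 ] uv [0.6087 0.042  0.17  ]
top [308 169  19  19 287] [317.2 178. ] world [ 0.5988 -0.0024  0.182 ] uv [ 0.5925 -0.0867  0.17  ]
top [362 137  19  18 245] [370.9 145.5] world [ 0.6718 -0.1269  0.182 ] uv [ 0.6472 -0.2202  0.17  ]
0.005 [ 0.036  0.003  0.026  0.005 -0.     0.002]
0.01 [ 0.076  0.003  0.056  0.005 -0.     0.002]
0.02 [ 0.156  0.003  0.116  0.005 -0.     0.002]
0.05 [ 0.396  0.002  0.297  0.005 -0.     0.002]
0.09 [ 0.715  0.001  0.538  0.005 -0.     0.002]
```

Request:
step_arm:
  rows:
    - {"x": 0.02,"y": 0,"z": 0.015,"ax": 0,"ay": 0,"az": 0,"grip": 0.53}
    - {"x": 0.04,"y": 0,"z": 0.03,"ax": 0,"ay": 0,"az": 0,"grip": 0.53}
    - {"x": 0.06,"y": 0,"z": 0.045,"ax": 0,"ay": 0,"az": 0,"grip": 0.53}
    - {"x": 0.09,"y": 0,"z": 0.07,"ax": 0,"ay": 0,"az": 0,"grip": 0.53}
    - {"x": 0.12,"y": 0,"z": 0.09,"ax": 0,"ay": 0,"az": 0,"grip": 0.53}
    - {"x": 0.16,"y": 0,"z": 0.12,"ax": 0,"ay": 0,"az": 0,"grip": 0.53}
    - {"x": 0.2,"y": 0,"z": 0.15,"ax": 0,"ay": 0,"az": 0,"grip": 0.53}
    - {"x": 0.24,"y": 0,"z": 0.18,"ax": 0,"ay": 0,"az": 0,"grip": 0.53}

```text
clock: 35.15
tool_pos: [0.5998, -0.0001, 0.0384]
orientation: [-0.02, 0.509, 0.744, 0.432]
contact_force: [1.3, -5.1, 3.1]
finger_gap: 0.0455
finger_force: 2.8
```

```bash
python3 - <<'E'
from clr import *
p,r,s=cur();print(s['clock'],s['contact_force'].round(1),tr(p[None]).round(4));topcap();capside()
P=plane('top',260.3,180.1,.012);print('pad',P,tr(P[None]))
E
```

```text
35.15 [ 1.3 -5.1  3.1] [[ 0.5938 -0.0846  0.0264]]
top [ 243  163   36   36 1010] [260.4 180.1] world [0.5967 0.1272 0.182 ] uv [0.6087 0.0418 0.17  ]
top [300 170  19  19 290] [309.  178.9] world [0.5971 0.0162 0.182 ] uv [ 0.5934 -0.0681  0.17  ]
side [392 150  28 110 577] [405.2 207.8]
top [300 170  18  19 271] [308.7 178.9]
cap [array([0.4993, 0.0422, 0.1854]), array([0.0989, 0.0989])]
pad [0.62827243 0.15413388 0.012     ] [[6.43722225e-01 6.40718326e-02 1.04083409e-17]]
```

Request:
step_arm:
  rows:
    - {"x": 0.05,"y": 0,"z": 0.04,"ax": 0,"ay": 0,"az": 0,"grip": 0.53}
    - {"x": 0.11,"y": 0,"z": 0.08,"ax": 0,"ay": 0,"az": 0,"grip": 0.53}
    - {"x": 0.17,"y": 0,"z": 0.13,"ax": 0,"ay": 0,"az": 0,"grip": 0.53}
    - {"x": 0.23,"y": 0,"z": 0.17,"ax": 0,"ay": 0,"az": 0,"grip": 0.53}
    - {"x": 0.29,"y": 0,"z": 0.22,"ax": 0,"ay": 0,"az": 0,"grip": 0.53}
    - {"x": 0.35,"y": 0,"z": 0.26,"ax": 0,"ay": 0,"az": 0,"grip": 0.53}
    - {"x": 0.4,"y": 0,"z": 0.3,"ax": 0,"ay": 0,"az": 0,"grip": 0.53}
    - {"x": 0.44,"y": 0,"z": 0.33,"ax": 0,"ay": 0,"az": 0,"grip": 0.53}

```text
clock: 36.3
tool_pos: [0.5913, 0.0551, 0.038]
orientation: [-0.021, 0.509, 0.744, 0.432]
contact_force: [-0.3, -5.9, 3.5]
finger_gap: 0.0453
finger_force: 2.8
```

```bash
cat >> clr.py <<'E'
def yaw(C,R0=26):
    """bottle yaw from the white shoulder blob in the top view around its cap pixel"""
    import cv2
    from bench import optics
    f=optics.read_camera('top')['frame'];h=cv2.cvtColor(f,cv2.COLOR_RGB2HSV)
    m=((h[...,1]<60)&(h[...,2]>110)).astype(np.uint8);o=((h[...,0]<14)&(h[...,1]>150)).astype(np.uint8)
    k=np.zeros_like(m);x,y=map(int,C);k[y-R0:y+R0,x-R0:x+R0]=(m|o)[y-R0:y+R0,x-R0:x+R0]
    return f[y-R0:y+R0,x-R0:x+R0],k[y-R0:y+R0,x-R0:x+R0]
E
python3 - <<'E'
from clr import *
p,r,s=cur();print(s['clock'],s['contact_force'].round(1),tr(p[None]).round(4),s['joints'].round(2));topcap();capside()
f,k=yaw(proj('top',[0.592,.074,.18]))
for row in k: print(''.join('.#'[v] for v in row))
E
```

```text
36.3 [-0.3 -5.9  3.5] [[ 0.5932 -0.0287  0.026 ]] [-0.58  0.32  2.05  1.05  1.12 -1.61]
top [243 163  33  35 874] [258.1 179.9] world [0.5974 0.1323 0.182 ] uv [0.6101 0.0468 0.17  ]
top [276 172  20  20 289] [285.3 181.2] world [0.593  0.0702 0.182 ] uv [ 0.597  -0.0141  0.17  ]
side [394 162  26  98 528] [406.4 213.4]
top [290 174   5  16  58] [291.5 181.6]
cap [array([0.496 , 0.0778, 0.2004]), array([0.0942, 0.0942])]
.################################...................
#########################...........................
#####################...............................
#############.......................................
########............................................
#...................................................
....................................................
....................................................
.............###....................................
.......###########..................................
#.################..................................
##################..................................
##################.....................
[... 1380 characters left out ...]
#####......
###############.##############################......
##########......##############################......
###.............##############################......
................#############################.......
.................###########.###############........
.................##.................................
....................................................
....................................................
....................................................
....................................................
....................................................
....................................................
....................................................
```

```bash
python3 - <<'E'
from clr import *
p,r,s=cur();A=ab(38,37)
for n,(du,dv,dh) in dict(back=(0,-.006,0),shift=(.022,-.006,.0),t0=(.022,0,0),t20=(.022,.02,0),t40=(.022,.04,0),t60=(.022,.06,0)).items():
    g=(p+du*ex+dv*ey+dh*ez,A);print(n,rel((p,r),g))
    t=g[0]+A.apply(OFF);c=clear(t,A,.597,-.0141+max(0,dv),.045);print({k:int(1000*x) for k,x in c.items()})
E
```

```text
back [-0.048  0.    -0.036  0.006  0.001  0.002]
{'own_body': 1, 'own_f': 0, 'blue': 52, 'cradle': 24, 'floor': 14}
shift [-0.13   0.173  0.073  0.006  0.001  0.002]
{'own_body': 1, 'own_f': 0, 'blue': 35, 'cradle': 41, 'floor': 14}
t0 [-0.082  0.173  0.109  0.006  0.001  0.002]
{'own_body': -4, 'own_f': -6, 'blue': 39, 'cradle': 41, 'floor': 14}
t20 [0.078 0.172 0.23  0.006 0.001 0.002]
{'own_body': -4, 'own_f': -6, 'blue': 52, 'cradle': 41, 'floor': 14}
t40 [0.238 0.172 0.35  0.006 0.001 0.002]
{'own_body': -4, 'own_f': -6, 'blue': 67, 'cradle': 41, 'floor': 14}
t60 [0.398 0.171 0.47  0.006 0.001 0.002]
{'own_body': -4, 'own_f': -6, 'blue': 82, 'cradle': 41, 'floor': 14}
```

Request:
step_arm:
  rows:
    - {"x": -0.05,"y": 0,"z": -0.04,"ax": 0,"ay": 0,"az": 0,"grip": 0.53}
    - {"x": -0.08,"y": 0,"z": -0.06,"ax": 0,"ay": 0,"az": 0,"grip": 0.53}
    - {"x": -0.12,"y": 0.09,"z": 0,"ax": 0,"ay": 0,"az": 0,"grip": 0.53}
    - {"x": -0.16,"y": 0.17,"z": 0.05,"ax": 0,"ay": 0,"az": 0,"grip": 0.53}
    - {"x": -0.13,"y": 0.17,"z": 0.07,"ax": 0,"ay": 0,"az": 0,"grip": 0.53}
    - {"x": -0.08,"y": 0.17,"z": 0.11,"ax": 0,"ay": 0,"az": 0,"grip": 0.53}
    - {"x": -0.04,"y": 0.17,"z": 0.14,"ax": 0,"ay": 0,"az": 0,"grip": 0.53}
    - {"x": 0,"y": 0.17,"z": 0.17,"ax": 0,"ay": 0,"az": 0,"grip": 0.53}

```text
clock: 37.5
tool_pos: [0.6111, 0.0688, 0.0379]
orientation: [-0.022, 0.509, 0.744, 0.432]
contact_force: [1.9, -4.3, 2.3]
finger_gap: 0.0453
finger_force: 2.2
```

Request:
step_arm:
  rows:
    - {"x": 0.04,"y": 0,"z": 0.03,"ax": 0,"ay": 0,"az": 0,"grip": 0.53}
    - {"x": 0.08,"y": 0,"z": 0.06,"ax": 0,"ay": 0,"az": 0,"grip": 0.53}
    - {"x": 0.12,"y": 0,"z": 0.09,"ax": 0,"ay": 0,"az": 0,"grip": 0.53}
    - {"x": 0.16,"y": 0,"z": 0.12,"ax": 0,"ay": 0,"az": 0,"grip": 0.53}
    - {"x": 0.2,"y": 0,"z": 0.15,"ax": 0,"ay": 0,"az": 0,"grip": 0.53}
    - {"x": 0.24,"y": 0,"z": 0.18,"ax": 0,"ay": 0,"az": 0,"grip": 0.53}
    - {"x": 0.28,"y": 0,"z": 0.21,"ax": 0,"ay": 0,"az": 0,"grip": 0.53}
    - {"x": 0.28,"y": 0,"z": 0.21,"ax": 0,"ay": 0,"az": 0,"grip": 0.53}

```text
clock: 38.5
tool_pos: [0.605, 0.1046, 0.0372]
orientation: [-0.023, 0.509, 0.744, 0.432]
contact_force: [1.3, -1.8, 0.9]
finger_gap: 0.0452
finger_force: 0.7
```

```bash
python3 - <<'E'
from clr import *
p,r,s=cur();print(s['clock'],s['contact_force'].round(1),tr(p[None]).round(4),s['joints'].round(2))
from bench import optics
import cv2
f=optics.read_camera('top')['frame'];h=cv2.cvtColor(f,cv2.COLOR_RGB2HSV)
print('O=orange #=white .=other, cols 235-310')
for v in range(150,215,2): print(v,''.join('O' if h[v,u,0]<14 and h[v,u,1]>150 and h[v,u,2]>70 else '#' if h[v,u,1]<60 and h[v,u,2]>100 else '.' for u in range(235,310)))
E
```

```text
38.5 [ 1.3 -1.8  0.9] [[0.6137 0.0183 0.0252]] [-0.47  0.32  2.06  1.1   1.06 -1.57]
O=orange #=white .=other, cols 235-310
150 .....................................................######################
152 .........................................################################.#
154 ............................#################################..............
156 .................#################################.........................
158 ...##################################......................................
160 #########################..................................................
162 ############...............................................................
164 ##...........................OOOOOOOOOOO...................................
166 ...............O...OOOOOOOOOOOOOOOOOOOOO...................................
168 .........OOOOOOOOOOOOOOOOOOOOOOOOOOOOOOOO..................................
170 ........OOOOOOOOOOOOOOOOOOOOOOOOOOOOOOOOO..................................
172 ........OOOOOOOOOOOOOOOOOOOOOOOOOOOOOOOOO..................................
174 ........OOOO
[... 963 characters left out ...]
....##################......#######.........................
200 ....................##############################.........................
202 ....................###########################.#..........................
204 ....................#############.#........................................
206 .......................#...................................................
208 .....................................#.....................................
210 ...........................................................................
212 ...........................................................................
214 ...........................................................................
```

```bash
python3 - <<'E'
from clr import *
for c in((265.4,187),):
    P=plane('top',*c,.182);print(tr(P[None]))
# pad corners: left far(243.5,169) left near (247,197)?; right far (275.5,165)
for c in((243,169),(275.5,164.5)):
    P=plane('top',*c,.012);print('pad',tr(P[None]))
print('pad top orig', [tr(plane(*T(*q),.012)[None]).round(4) for q in[(262,157),(273,243),(181,258)]])
print('pad side', [tr(plane(*S(*q),.012)[None]).round(4) for q in[(104,496),(118,393),(238,395),(234,496)]])
E
```

```text
[[0.59113613 0.03273464 0.17      ]]
pad [[6.82171269e-01 1.06809951e-01 1.04083409e-17]]
pad [[6.80024400e-01 1.64726518e-02 1.04083409e-17]]
pad top orig [array([[0.6811, 0.0167, 0.    ]]), array([[0.5979, 0.0186, 0.    ]]), array([[0.5978, 0.1063, 0.    ]])]
pad side [array([[0.6843, 0.112 , 0.    ]]), array([[0.6857, 0.0216, 0.    ]]), array([[0.5976, 0.0217, 0.    ]]), array([[0.5966, 0.1103, 0.    ]])]
```

Request:
step_arm:
  rows:
    - {"x": -0.04,"y": 0,"z": -0.03,"ax": 0,"ay": 0,"az": 0,"grip": 0.53}
    - {"x": -0.01,"y": -0.06,"z": -0.07,"ax": 0,"ay": 0,"az": 0,"grip": 0.53}
    - {"x": 0.03,"y": -0.06,"z": -0.04,"ax": 0,"ay": 0,"az": 0,"grip": 0.53}
    - {"x": 0.07,"y": -0.06,"z": -0.01,"ax": 0,"ay": 0,"az": 0,"grip": 0.53}
    - {"x": 0.12,"y": -0.06,"z": 0.03,"ax": 0,"ay": 0,"az": 0,"grip": 0.53}
    - {"x": 0.17,"y": -0.06,"z": 0.06,"ax": 0,"ay": 0,"az": 0,"grip": 0.53}
    - {"x": 0.22,"y": -0.06,"z": 0.1,"ax": 0,"ay": 0,"az": 0,"grip": 0.53}
    - {"x": 0.27,"y": -0.06,"z": 0.14,"ax": 0,"ay": 0,"az": 0,"grip": 0.53}

```text
clock: 39.55
tool_pos: [0.5941, 0.1325, 0.0381]
orientation: [-0.022, 0.509, 0.744, 0.432]
contact_force: [0.8, -5.0, 2.3]
finger_gap: 0.045
finger_force: 2.4
```

```bash
cat >> clr.py <<'E'
def topasc(u0=225,u1=300,v0=150,v1=212,dv=2):
    from bench import optics
    import cv2
    f=optics.read_camera('top')['frame'];h=cv2.cvtColor(f,cv2.COLOR_RGB2HSV)
    for v in range(v0,v1,dv): print(v,''.join('O' if h[v,u,0]<14 and h[v,u,1]>150 and h[v,u,2]>70 else '#' if h[v,u,1]<60 and h[v,u,2]>100 else '.' for u in range(u0,u1)))
E
python3 - <<'E'
from clr import *
p,r,s=cur();print(s['clock'],s['contact_force'].round(1),tr(p[None]).round(4),s['joints'].round(2))
topasc()
E
```

```text
39.55 [ 0.8 -5.   2.3] [[0.6068 0.0475 0.0261]] [-0.43  0.28  2.11  1.14  1.02 -1.57]
150 ...............................................................############
152 ...................................................########################
154 ......................................##################################...
156 ..........................#################################................
158 .............##################################............................
160 ..################################.........................................
162 ....##################.....................................................
164 ....#######...........................OOO.OOOOOOOO.........................
166 ..........................O.OOOOOOOOOOOOOOOOOOOOOO.........................
168 ...................OOOOOOOOOOOOOOOOOOOOOOOOOOOOOOOO........................
170 ..................OOOOOOOOOOOOOOOOOOOOOOOOOOOOOOOOO........................
172 ..................OOOOOOOOOOOOOOOOOOOOOOOOOOOOOOOOO........................
174 ..................OOOOOOOOOOOOOOOOO.........OOOOOO
[... 765 characters left out ...]
.###.OOOOOOOOOOOOOOOO.......#...............................
196 ................#####..OOOOOOOOOOO.........##..............................
198 .................#######.................######............................
200 .................#################.....########............................
202 .................##############################............................
204 .................#########################.................................
206 ..................########.##..............................................
208 ...........................................................................
210 ...........................................................................
```

```bash
cat > plan2.py <<'E'
from clr import *
from scipy.spatial.transform import Slerp
p,r,s=cur()
Pc=plane('top',252.2,188.4,.182);u,v=tr(Pc[None])[0][:2]
def pxt(u_,v_,h,t=30):
    z=np.sin(np.radians(t))*ex-np.cos(np.radians(t))*ez;A=Rm(-ey,z);return (W2(u_,v_,h)-A.apply(OFF),A)
lo=pxt(u-.035-.0095-.012,v,.035);hi=(lo[0]-.0*ex+[0,0,.10],lo[1])
b1=(p-.03*ey+[0,0,.02],r)
b2=(p-.05*ey-.02*ex+[0,0,.105],r)
sl=Slerp([0,1],R.concatenate([r,hi[1]]))
m1=(b2[0]+(hi[0]-.03*ex+.02*ez-b2[0])*.5,sl(.5));hi2=(hi[0]-.02*ex,hi[1])
W_=[('b2',b2),('m1',m1),('hi2',hi2),('lo',lo)]
E
python3 - <<'E'
from plan2 import *
print(u,v,(r.inv()*hi[1]).magnitude()*57.3)
chain((p,r),W_,s['joints'])
prev=(p,r)
for n,g in W_:
    sp=Slerp([0,1],R.concatenate([prev[1],g[1]]));m=[]
    for k in(.25,.5,.75,1):
        P=prev[0]+(g[0]-prev[0])*k;RR=sp(k);m.append(clear(P+RR.apply(OFF),RR,u,v,.034))
    print(n,{k:int(1000*min(x[k] for x in m)) for k in m[0]});prev=g
E
```

```text
0.5928222403834467 0.06291893259954266 98.47528468396511
b2 [ 0.17  0.5  -1.06  0.    0.    0.  ] [-0.54  0.06  2.09  0.98  1.22 -1.39] 0.0
m1 [ 0.37 -0.24  0.05 -0.19 -0.3   0.74] [-0.34 -0.38  2.4   0.89  0.79 -0.32] 0.0
hi2 [ 0.   -0.42  0.1  -0.19 -0.29  0.74] [ 0.1  -0.35  2.3   0.04  0.67  1.5 ] 0.0
lo [-0.33 -0.    0.97  0.   -0.    0.  ] [ 0.1  -0.09  2.31  0.06  0.39  1.48] 0.0
b2 {'own_body': 7, 'own_f': 5, 'blue': 101, 'cradle': 48, 'floor': 44}
m1 {'own_body': 60, 'own_f': 29, 'blue': 122, 'cradle': 65, 'floor': 124}
hi2 {'own_body': 47, 'own_f': 28, 'blue': 193, 'cradle': 84, 'floor': 129}
lo {'own_body': 7, 'own_f': 11, 'blue': 219, 'cradle': 60, 'floor': 29}
```

Request:
step_arm:
  rows:
    - {"x": -0.08,"y": 0,"z": -0.06,"ax": 0,"ay": 0,"az": 0,"grip": 0.53}
    - {"x": -0.14,"y": 0.02,"z": -0.14,"ax": 0,"ay": 0,"az": 0,"grip": 0.53}
    - {"x": -0.1,"y": 0.1,"z": -0.3,"ax": 0,"ay": 0,"az": 0,"grip": 0.5}
    - {"x": -0.05,"y": 0.2,"z": -0.45,"ax": 0,"ay": 0,"az": 0,"grip": 0.45}
    - {"x": 0,"y": 0.3,"z": -0.6,"ax": 0,"ay": 0,"az": 0,"grip": 0.4}
    - {"x": 0.06,"y": 0.38,"z": -0.75,"ax": 0,"ay": 0,"az": 0,"grip": 0.4}
    - {"x": 0.12,"y": 0.45,"z": -0.9,"ax": 0,"ay": 0,"az": 0,"grip": 0.4}
    - {"x": 0.17,"y": 0.5,"z": -1,"ax": 0,"ay": 0,"az": 0,"grip": 0.4}

```text
clock: 40.6
tool_pos: [0.5838, 0.0832, 0.1406]
orientation: [-0.022, 0.509, 0.744, 0.432]
contact_force: [0.4, 0.5, -0.8]
finger_gap: 0.0342
finger_force: 0.0
```

Request:
step_arm:
  rows:
    - {"x": 0.05,"y": -0.03,"z": 0,"ax": -0.02,"ay": -0.04,"az": 0.09,"grip": 0.4}
    - {"x": 0.09,"y": -0.06,"z": 0.01,"ax": -0.05,"ay": -0.07,"az": 0.18,"grip": 0.4}
    - {"x": 0.14,"y": -0.09,"z": 0.01,"ax": -0.07,"ay": -0.11,"az": 0.28,"grip": 0.4}
    - {"x": 0.18,"y": -0.12,"z": 0.02,"ax": -0.1,"ay": -0.15,"az": 0.37,"grip": 0.4}
    - {"x": 0.23,"y": -0.15,"z": 0.02,"ax": -0.12,"ay": -0.19,"az": 0.46,"grip": 0.4}
    - {"x": 0.28,"y": -0.18,"z": 0.03,"ax": -0.14,"ay": -0.22,"az": 0.56,"grip": 0.4}
    - {"x": 0.32,"y": -0.21,"z": 0.03,"ax": -0.17,"ay": -0.26,"az": 0.65,"grip": 0.4}
    - {"x": 0.37,"y": -0.24,"z": 0,"ax": -0.19,"ay": -0.3,"az": 0.74,"grip": 0.4}

```text
clock: 41.6
tool_pos: [0.5464, 0.1087, 0.1416]
orientation: [-0.021, 0.811, 0.446, 0.378]
contact_force: [-1.0, 0.3, -0.7]
finger_gap: 0.0341
finger_force: 0.0
```

Request:
step_arm:
  rows:
    - {"x": 0,"y": -0.05,"z": 0.01,"ax": -0.02,"ay": -0.04,"az": 0.09,"grip": 0.4}
    - {"x": 0,"y": -0.1,"z": 0.02,"ax": -0.05,"ay": -0.07,"az": 0.18,"grip": 0.4}
    - {"x": 0,"y": -0.16,"z": 0.04,"ax": -0.07,"ay": -0.11,"az": 0.28,"grip": 0.4}
    - {"x": 0,"y": -0.21,"z": 0.05,"ax": -0.1,"ay": -0.15,"az": 0.37,"grip": 0.4}
    - {"x": 0,"y": -0.26,"z": 0.06,"ax": -0.12,"ay": -0.18,"az": 0.46,"grip": 0.4}
    - {"x": 0,"y": -0.32,"z": 0.08,"ax": -0.14,"ay": -0.22,"az": 0.56,"grip": 0.4}
    - {"x": 0,"y": -0.37,"z": 0.09,"ax": -0.17,"ay": -0.26,"az": 0.65,"grip": 0.4}
    - {"x": 0,"y": -0.42,"z": 0.1,"ax": -0.19,"ay": -0.29,"az": 0.74,"grip": 0.4}

```text
clock: 42.6
tool_pos: [0.5217, 0.1375, 0.122]
orientation: [-0.016, 0.963, 0.067, 0.26]
contact_force: [-0.3, -0.5, 0.2]
finger_gap: 0.0343
finger_force: 0.0
```

```bash
python3 - <<'E'
from plan2 import *
print(s['clock'],s['contact_force'].round(1),s['joints'].round(2))
chain((p,r),[('hi2',hi2),('lo',lo),('p20',pxt(u-.0445+.02,v,.035)),('p50',pxt(u-.0445+.05,v,.035))],s['joints'])
print(rel((p,r),lo))
topasc()
E
```

```text
42.6 [-0.3 -0.5  0.2] [ 0.1  -0.36  2.31  0.03  0.66  1.51]
hi2 [ 0.01 -0.   -0.    0.   -0.   -0.  ] [ 0.1  -0.35  2.3   0.04  0.67  1.5 ] 0.0
lo [-0.34 -0.01  0.96  0.   -0.   -0.  ] [ 0.1  -0.09  2.31  0.06  0.39  1.48] 0.0
p20 [ 0.28  0.    0.16  0.   -0.   -0.  ] [ 0.1  -0.    2.23  0.05  0.39  1.49] 0.0
p50 [ 0.26  0.    0.15  0.   -0.   -0.  ] [0.1  0.07 2.16 0.05 0.39 1.49] 0.0
[-0.325 -0.006  0.961  0.004 -0.003 -0.001]
150 ..O............................................................############
152 .O.................................................########################
154 ......................................####################################.
156 ..........................###################################..............
158 .............####################################..........................
160 ..##################################.......................................
162 ....#################......................................................
164 ...#######............................O.OOOOOOOOOO.........................
166 .......................
[... 1112 characters left out ...]
.###..OOOOOOOOOOOOOOO..########.............................
196 .................####..OOOOOOOOOOO...#########.............................
198 .................########..........############............................
200 .................###############################...........................
202 ..................##############################...........................
204 ..................#########################.#..............................
206 ..................##########...............................................
208 ...........................................................................
210 ...........................................................................
```

Request:
step_arm:
  rows:
    - {"x": -0.06,"y": 0,"z": 0.11,"ax": 0,"ay": 0,"az": 0,"grip": 0.4}
    - {"x": -0.12,"y": 0,"z": 0.23,"ax": 0,"ay": 0,"az": 0,"grip": 0.4}
    - {"x": -0.18,"y": 0,"z": 0.35,"ax": 0,"ay": 0,"az": 0,"grip": 0.4}
    - {"x": -0.24,"y": 0,"z": 0.48,"ax": 0,"ay": 0,"az": 0,"grip": 0.4}
    - {"x": -0.3,"y": 0,"z": 0.6,"ax": 0,"ay": 0,"az": 0,"grip": 0.4}
    - {"x": -0.35,"y": 0,"z": 0.72,"ax": 0,"ay": 0,"az": 0,"grip": 0.4}
    - {"x": -0.37,"y": 0,"z": 0.84,"ax": 0,"ay": 0,"az": 0,"grip": 0.4}
    - {"x": -0.36,"y": 0,"z": 0.95,"ax": 0,"ay": 0,"az": 0,"grip": 0.4}

```text
clock: 43.65
tool_pos: [0.5387, 0.1392, 0.0206]
orientation: [-0.017, 0.963, 0.069, 0.26]
contact_force: [0.8, -0.6, -0.1]
finger_gap: 0.0344
finger_force: 0.0
```

Request:
step_arm:
  rows:
    - {"x": 0.03,"y": 0,"z": 0.02,"ax": 0,"ay": 0,"az": 0,"grip": 0.4}
    - {"x": 0.06,"y": 0,"z": 0.035,"ax": 0,"ay": 0,"az": 0,"grip": 0.4}
    - {"x": 0.09,"y": 0,"z": 0.05,"ax": 0,"ay": 0,"az": 0,"grip": 0.4}
    - {"x": 0.12,"y": 0,"z": 0.07,"ax": 0,"ay": 0,"az": 0,"grip": 0.4}
    - {"x": 0.16,"y": 0,"z": 0.09,"ax": 0,"ay": 0,"az": 0,"grip": 0.4}
    - {"x": 0.2,"y": 0,"z": 0.12,"ax": 0,"ay": 0,"az": 0,"grip": 0.4}
    - {"x": 0.25,"y": 0,"z": 0.145,"ax": 0,"ay": 0,"az": 0,"grip": 0.4}
    - {"x": 0.3,"y": 0,"z": 0.175,"ax": 0,"ay": 0,"az": 0,"grip": 0.4}

```text
clock: 44.65
tool_pos: [0.5726, 0.1442, 0.0212]
orientation: [-0.017, 0.963, 0.069, 0.26]
contact_force: [-5.4, -1.5, 2.8]
finger_gap: 0.034
finger_force: 2.7
```

```bash
python3 - <<'E'
from plan2 import *
print(s['clock'],s['contact_force'].round(1),s['joints'].round(2),tr(p[None]))
topasc()
E
```

```text
44.65 [-5.4 -1.5  2.8] [ 0.1  -0.    2.24  0.04  0.38  1.49] [[0.58720229 0.06212638 0.00924548]]
150 .............O.................................................############
152 O..................................................########################
154 ......................................####################################.
156 ..........................###################################..............
158 .............####################################..........................
160 ...###############################.........................................
162 ....##################..........................O..........................
164 ....#####...........................O..OOOOOOOOOOO.........................
166 ............................OOOOOOOOOOOOOOOOOOOOOO.........................
168 ...................OOOOOOOOOOOOO.....#####.OOOOOOO.........................
170 ..................O.O.........#############.OOOOOOO........................
172 ..............########...O......###########..OOOOOO........................
174 ..............#####..OOOOOOOOOOOO.####
[... 777 characters left out ...]
.###############################............................
196 ................##############################.............................
198 .................######################....................................
200 ..................######...................................................
202 ...........................................................................
204 ...........................................................................
206 ...........................................................................
208 ...........................................................................
210 ...........................................................................
```

Request:
step_arm:
  rows:
    - {"x": 0.04,"y": 0,"z": 0.025,"ax": 0,"ay": 0,"az": 0,"grip": 0.4}
    - {"x": 0.08,"y": 0,"z": 0.045,"ax": 0,"ay": 0,"az": 0,"grip": 0.4}
    - {"x": 0.12,"y": 0,"z": 0.07,"ax": 0,"ay": 0,"az": 0,"grip": 0.4}
    - {"x": 0.16,"y": 0,"z": 0.09,"ax": 0,"ay": 0,"az": 0,"grip": 0.4}
    - {"x": 0.19,"y": 0,"z": 0.11,"ax": 0,"ay": 0,"az": 0,"grip": 0.4}
    - {"x": 0.22,"y": 0,"z": 0.125,"ax": 0,"ay": 0,"az": 0,"grip": 0.4}
    - {"x": 0.25,"y": 0,"z": 0.145,"ax": 0,"ay": 0,"az": 0,"grip": 0.4}
    - {"x": 0.27,"y": 0,"z": 0.155,"ax": 0,"ay": 0,"az": 0,"grip": 0.4}

```text
clock: 45.7
tool_pos: [0.6043, 0.1486, 0.0221]
orientation: [-0.017, 0.963, 0.069, 0.261]
contact_force: [-3.4, -0.6, 0.2]
finger_gap: 0.0343
finger_force: 1.7
```

```bash
python3 - <<'E'
from clr import *
p,r,s=cur();print(s['clock'],s['contact_force'].round(1),s['joints'].round(2),tr(p[None]))
P=plane('top',252,181.3,.182);print('prev',tr(P[None]))
topasc(v0=140,v1=196)
E
```

```text
45.7 [-3.4 -0.6  0.2] [0.11 0.07 2.16 0.04 0.38 1.5 ] [[0.61923995 0.06196489 0.0101388 ]]
prev [[0.60912027 0.06108257 0.17      ]]
140 ###############################################.................O.........O
142 ##################################.............O...........................
144 ######################................O........O...........................
146 ##########.................................................................
148 .................O.........................................................
150 ...............................................................############
152 ...................................................########################
154 ......................................####################################.
156 ...........................##################################..............
158 .............######....OOOO...###################..........................
160 ..###############..OOOOOOOOOOOO.##########.................................
162 ....############.OOOOOOOOOOOOOOOO.########.....OO..........................
164 ...
[... 572 characters left out ...]
#########....################.....OOO.......................
180 ..............###############################....OOO.......................
182 ..............##############################......OO.......................
184 ...............########################...........OOO......................
186 ...............#########..........................OOO......................
188 ..................................................OOOO.....................
190 ...................................................OOO.....................
192 ................................................OOOOOO.....................
194 .....................OOO...........OOOOOOO.................................
```

Request:
step_arm:
  rows:
    - {"x": 0.01,"y": 0,"z": 0.006,"ax": 0,"ay": 0,"az": 0,"grip": 0.4}
    - {"x": 0.02,"y": 0,"z": 0.012,"ax": 0,"ay": 0,"az": 0,"grip": 0.4}
    - {"x": 0.03,"y": 0,"z": 0.017,"ax": 0,"ay": 0,"az": 0,"grip": 0.4}
    - {"x": 0.04,"y": 0,"z": 0.023,"ax": 0,"ay": 0,"az": 0,"grip": 0.4}
    - {"x": 0.05,"y": 0,"z": 0.029,"ax": 0,"ay": 0,"az": 0,"grip": 0.4}
    - {"x": 0.055,"y": 0,"z": 0.032,"ax": 0,"ay": 0,"az": 0,"grip": 0.4}
    - {"x": 0.06,"y": 0,"z": 0.035,"ax": 0,"ay": 0,"az": 0,"grip": 0.4}
    - {"x": 0.065,"y": 0,"z": 0.038,"ax": 0,"ay": 0,"az": 0,"grip": 0.4}

```text
clock: 46.75
tool_pos: [0.6116, 0.1497, 0.0221]
orientation: [-0.017, 0.963, 0.069, 0.261]
contact_force: [-2.6, -0.3, -0.2]
finger_gap: 0.0341
finger_force: 1.7
```

```bash
cat > fin.py <<'E'
from clr import *
p,r,s=cur();print(s['clock'],s['contact_force'].round(1),tr(p[None]).round(4))
topcap(.182,(235,268,140,182));capside_=None
import cv2
from bench import optics
f=optics.read_camera('side')['frame'];h=cv2.cvtColor(f,cv2.COLOR_RGB2HSV)
m=((h[...,0]<14)&(h[...,1]>170)&(h[...,2]>70)).astype(np.uint8);m[:,:200]=0;m[:,330:]=0;m[:150]=0;m[350:]=0
n,l,st,ce=cv2.connectedComponentsWithStats(m)
for i in range(1,n):
    if st[i,4]>40: print('side',st[i],ce[i].round(1))
E
python3 fin.py
```

```text
46.75 [-2.6 -0.3 -0.2] [[0.6265 0.062  0.0101]]
top [240 155  19  20 292] [249.1 164.5] world [0.6337 0.1529 0.182 ] uv [0.6489 0.0621 0.17  ]
side [ 202  150   51  200 1248] [226.2 257.5]
side [297 150  33   2  54] [313.9 150.4]
side [248 213  27  29 651] [261.4 227.2]
side [244 283  52  28 431] [277.8 302.6]
```

Request:
step_arm:
  rows:
    - {"x": 0.005,"y": 0,"z": 0.003,"ax": 0,"ay": 0,"az": 0,"grip": 0.4}
    - {"x": 0.01,"y": 0,"z": 0.006,"ax": 0,"ay": 0,"az": 0,"grip": 0.4}
    - {"x": 0.014,"y": 0,"z": 0.008,"ax": 0,"ay": 0,"az": 0,"grip": 0.4}
    - {"x": 0.018,"y": 0,"z": 0.01,"ax": 0,"ay": 0,"az": 0,"grip": 0.4}
    - {"x": 0.022,"y": 0,"z": 0.013,"ax": 0,"ay": 0,"az": 0,"grip": 0.4}
    - {"x": 0.026,"y": 0,"z": 0.015,"ax": 0,"ay": 0,"az": 0,"grip": 0.4}
    - {"x": 0.03,"y": 0,"z": 0.017,"ax": 0,"ay": 0,"az": 0,"grip": 0.4}
    - {"x": 0.033,"y": 0,"z": 0.019,"ax": 0,"ay": 0,"az": 0,"grip": 0.4}

```text
clock: 47.85
tool_pos: [0.6154, 0.1502, 0.0221]
orientation: [-0.017, 0.963, 0.069, 0.261]
contact_force: [-3.2, -0.7, -0.3]
finger_gap: 0.0341
finger_force: 1.7
```

```bash
python3 fin.py
```

```text
47.85 [-3.2 -0.7 -0.3] [[0.6304 0.062  0.0101]]
top [240 154  19  19 282] [249.  162.8] world [0.6376 0.1531 0.182 ] uv [0.6528 0.0618 0.17  ]
side [ 202  150   51  200 1247] [226.1 257.6]
side [297 150  33   2  62] [313.9 150.5]
side [245 213  28  29 664] [259.2 227.2]
side [244 283  53  28 475] [279.  301.8]
```

Request:
step_arm:
  rows:
    - {"x": 0.003,"y": 0,"z": 0.002,"ax": 0,"ay": 0,"az": 0,"grip": 0.4}
    - {"x": 0.006,"y": 0,"z": 0.004,"ax": 0,"ay": 0,"az": 0,"grip": 0.4}
    - {"x": 0.009,"y": 0,"z": 0.005,"ax": 0,"ay": 0,"az": 0,"grip": 0.4}
    - {"x": 0.012,"y": 0,"z": 0.007,"ax": 0,"ay": 0,"az": 0,"grip": 0.4}
    - {"x": 0.015,"y": 0,"z": 0.009,"ax": 0,"ay": 0,"az": 0,"grip": 0.4}
    - {"x": 0.018,"y": 0,"z": 0.01,"ax": 0,"ay": 0,"az": 0,"grip": 0.4}
    - {"x": 0.021,"y": 0,"z": 0.012,"ax": 0,"ay": 0,"az": 0,"grip": 0.4}
    - {"x": 0.024,"y": 0,"z": 0.014,"ax": 0,"ay": 0,"az": 0,"grip": 0.4}

```text
clock: 48.95
tool_pos: [0.6157, 0.1505, 0.0209]
orientation: [-0.017, 0.963, 0.069, 0.258]
contact_force: [-20.1, -3.4, 12.3]
finger_gap: 0.0341
finger_force: 10.3
```

```bash
python3 fin.py
```

```text
48.95 [-20.1  -3.4  12.3] [[0.6307 0.0622 0.0089]]
top [240 154  19  20 286] [249.  163.3] world [0.6365 0.1533 0.182 ] uv [0.6518 0.0621 0.17  ]
side [ 202  150   51  200 1244] [226.2 257.4]
side [297 150  33   2  59] [313.8 150.4]
side [246 213  28  29 655] [259.8 227.4]
side [244 284  53  27 476] [279.1 301.8]
```

Contact with the rail is made at about 20 N. Backing off gently and then clear.

Request:
step_arm:
  rows:
    - {"x": -0.01,"y": 0,"z": -0.006,"ax": 0,"ay": 0,"az": 0,"grip": 0.4}
    - {"x": -0.02,"y": 0,"z": -0.012,"ax": 0,"ay": 0,"az": 0,"grip": 0.4}
    - {"x": -0.03,"y": 0,"z": -0.017,"ax": 0,"ay": 0,"az": 0,"grip": 0.4}
    - {"x": -0.05,"y": 0,"z": -0.03,"ax": 0,"ay": 0,"az": 0,"grip": 0.4}
    - {"x": -0.1,"y": 0,"z": -0.06,"ax": 0,"ay": 0,"az": 0,"grip": 0.4}
    - {"x": -0.15,"y": 0,"z": -0.1,"ax": 0,"ay": 0,"az": 0,"grip": 0.4}
    - {"x": -0.2,"y": 0,"z": -0.15,"ax": 0,"ay": 0,"az": 0,"grip": 0.4}
    - {"x": -0.22,"y": 0,"z": -0.2,"ax": 0,"ay": 0,"az": 0,"grip": 0.4}

```text
clock: 50.05
tool_pos: [0.5886, 0.1464, 0.0283]
orientation: [-0.017, 0.963, 0.069, 0.261]
contact_force: [0.2, 0.3, -0.1]
finger_gap: 0.034
finger_force: 0.0
```

```bash
python3 fin.py; python3 - <<'E'
from clr import *
topasc(v0=140,v1=205)
topcap(.182,(350,400,100,170),'b')
f=__import__('bench').optics.read_camera('side')['frame']
print(tri([('top',249,163.1),('side',259.6,227.3)]), proj('side',W2(.6515,.062,.1575)))
E
```

```text
50.05 [ 0.2  0.3 -0.1] [[0.6033 0.062  0.0163]]
top [240 154  19  19 287] [249.  163.3] world [0.6365 0.1533 0.182 ] uv [0.6517 0.0621 0.17  ]
side [ 202  150   51  200 1239] [226.1 257.9]
side [297 150  33   2  60] [313.6 150.4]
side [246 213  28  29 664] [260.1 227.4]
side [244 271  53  40 621] [281.7 296.3]
140 ##############################################.............................
142 ##################################.................O..O...O................
144 ######################.............................O.......................
146 ##########.................................................................
148 ...........................................................................
150 ................................#.######.......................############
152 .....................#...###############...........########################
154 ...........########...OOOO...#############################################.
156 ...........#####..OOOOOOOOOOOO..##############################.............
158 ...........####.OOOOOOOOOOOOOOOO.########..######...............
[... 1398 characters left out ...]
OOOOOOOOOOOOOOOOOOOOOO.O.O...........................
196 ......................OOOOOOOOOOOOOO.......................................
198 ...........................................#...............................
200 ...........................................................................
202 ...........................................................................
204 ...........................................................................
top [362 137  19  17 240] [370.9 145.4] world [ 0.672  -0.1269  0.182 ] uv [ 0.6475 -0.2203  0.17  ]
(array([0.63867343, 0.15550156, 0.16939859]), [np.float64(0.0011712202330985998), np.float64(0.0011712202330985688)]) [260.69516406 226.26825731]
```

A gentle re-touch, at single-digit force, to make sure it sits flush.

Request:
step_arm:
  rows:
    - {"x": -0.03,"y": 0,"z": 0.05,"ax": 0,"ay": 0,"az": 0,"grip": 0.4}
    - {"x": 0.06,"y": 0,"z": 0.1,"ax": 0,"ay": 0,"az": 0,"grip": 0.4}
    - {"x": 0.13,"y": 0,"z": 0.145,"ax": 0,"ay": 0,"az": 0,"grip": 0.4}
    - {"x": 0.17,"y": 0,"z": 0.167,"ax": 0,"ay": 0,"az": 0,"grip": 0.4}
    - {"x": 0.187,"y": 0,"z": 0.177,"ax": 0,"ay": 0,"az": 0,"grip": 0.4}
    - {"x": 0.195,"y": 0,"z": 0.182,"ax": 0,"ay": 0,"az": 0,"grip": 0.4}
    - {"x": 0.204,"y": 0,"z": 0.187,"ax": 0,"ay": 0,"az": 0,"grip": 0.4}
    - {"x": 0.208,"y": 0,"z": 0.19,"ax": 0,"ay": 0,"az": 0,"grip": 0.4}

```text
clock: 51.3
tool_pos: [0.6156, 0.1503, 0.022]
orientation: [-0.017, 0.963, 0.069, 0.26]
contact_force: [-9.2, -1.3, 8.1]
finger_gap: 0.0342
finger_force: 4.7
```

```bash
python3 fin.py
```

```text
51.3 [-9.2 -1.3  8.1] [[0.6306 0.0621 0.01  ]]
top [240 154  19  20 288] [249.  163.3] world [0.6364 0.1534 0.182 ] uv [0.6517 0.0622 0.17  ]
side [ 202  150   51  200 1245] [226.1 257.8]
side [297 150  33   2  60] [313.4 150.4]
side [246 213  28  29 657] [260.  227.4]
side [244 284  53  27 484] [279.1 301.7]
```

Request:
step_arm:
  rows:
    - {"x": -0.01,"y": 0,"z": -0.006,"ax": 0,"ay": 0,"az": 0,"grip": 0.4}
    - {"x": -0.02,"y": 0,"z": -0.012,"ax": 0,"ay": 0,"az": 0,"grip": 0.4}
    - {"x": -0.04,"y": 0,"z": -0.023,"ax": 0,"ay": 0,"az": 0,"grip": 0.4}
    - {"x": -0.09,"y": 0,"z": -0.05,"ax": 0,"ay": 0,"az": 0,"grip": 0.4}
    - {"x": -0.15,"y": 0,"z": -0.12,"ax": 0,"ay": 0,"az": 0,"grip": 0.4}
    - {"x": -0.2,"y": 0,"z": -0.25,"ax": 0,"ay": 0,"az": 0,"grip": 0.4}
    - {"x": -0.22,"y": 0,"z": -0.4,"ax": 0,"ay": 0,"az": 0,"grip": 0.4}
    - {"x": -0.22,"y": 0,"z": -0.5,"ax": 0,"ay": 0,"az": 0,"grip": 0.4}

```text
clock: 52.4
tool_pos: [0.5721, 0.1442, 0.055]
orientation: [-0.017, 0.963, 0.069, 0.261]
contact_force: [0.7, -0.1, 1.2]
finger_gap: 0.0345
finger_force: 0.0
```

```bash
python3 fin.py; python3 -c "
from bench import workorder
print(workorder.sign_off())"
```

```text
52.4 [ 0.7 -0.1  1.2] [[0.5867 0.0622 0.043 ]]
top [240 154  19  19 287] [249.  163.3] world [0.6365 0.1533 0.182 ] uv [0.6517 0.0621 0.17  ]
side [ 202  150   51  200 1230] [226. 258.]
side [297 150  33   2  61] [313.7 150.5]
side [246 213  28  29 663] [260.1 227.4]
side [244 271  53  40 622] [281.8 296.3]
the job is handed in; nothing more can be done
None
```

The job was handed in at 52.4 s of the 72 s allowed: by the camera measurements the bottle stands upright on the orange pad against the rail, eased up without gripping (wrist force peaked near 24 N, mostly against the rail); the blue-capped bottle measured unmoved, but the beakers were not re-measured and the sign-off gave no verdict.

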